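# Turn the oatcake in the grill and shut the lid

### The arm

A 6-joint arm with a two-finger parallel gripper is mounted at the origin on the work surface. World frame = base frame: x ahead of the robot, y to its left, z up, the work surface at z = 0. Lengths are in m, angles in degrees, forces in N, time in s.
With the tool pointing down it reaches from about 0.4 to 0.825 m from the base axis. Payload 7 kg.
Tool frame: the origin (TCP) lies midway between the tips of the shut fingers; the grasp point (between the pads) lies 19 mm behind it (r.grasp_offset is the distance from the TCP to the grasp point, in m); z points along the fingers, x is the direction in which the jaws open and shut, and the axes are right-handed (so a half turn about z gives the same grasp; the last joint's range is limited). The gripper opens to 88 mm and grips with 3 to 60 N. Pads are 19 mm wide; open, the fingers measure 130 mm over their backs; the gripper's body (78 mm by 193 mm) begins 47 mm behind the grasp point.
Start: joints at [-54.941, 20.546, 0.682, 0, -70.136, -16.507], TCP at [0.215, -0.64, 0.227] pointing down, gripper open.
Joint ranges: [-176.03, 176.03], [-82.01, 121.73], [-58.28, 71.71], [-173.87, 95.51], [-174.79, -0.11], [-173.66, 173.66]. Speed limits (degrees/s): [136.94, 136.94, 172.46, 180, 180, 180].

### API

Orientations are given as [roll, pitch, yaw] about the fixed x, y, z axes, in that order (R = Rz(yaw) Ry(pitch) Rx(roll)).
In Python, from plant import r gives the robot as it stands.
- The arm moves only by the tool step_arm, never from a script. Its argument "deltas" is a list of rows, each a list of 7 numbers: the turn, a rotation vector about the tool's x, y, z in rad, then the shift along the tool's x, y, z in mm, then the opening, from -1 (shut) to 1 (fully open), so that 0 is half open. In form: [[ax, ay, az, x, y, z, grip], ...]. A call has 1 to 10 rows; each row shifts and turns the pose as measured when the row begins, along the tool's axes as they then stand; what a row does not reach is not made up. A row lasts 1/10 s, in which the tool goes at most 50 mm and 8.59 degrees, less where a joint would pass 70% of its speed; a pose out of reach is approached as far as the arm can. A call with a gripper value outside its range is refused whole. The fingers move at their own pace and stop on an object; "squeeze" is the grip in N (left out, the last holds). Time passes only in rows, so rows that do not move let the fingers close. It gives the time, the measured TCP pose, the force and the opening at its end, in the units of the state.
- r.get_state(): the state, without advancing time (a new reading comes with each control period).
- r.capture(name): name is "side" or "top"; returns the picture (480x640x3 uint8, red, green, blue); there is no depth.
- r.camera_info(name): a dict with "vertical_fov" (degrees; the focal length in pixels is half the picture's height over the tangent of half this angle, whatever the lens; pixels are square), "cx", "cy" (the principal point, pixels), "view" (4x4, takes a point from world to camera coordinates). Camera axes: x right, y down, z forward; pixel columns grow to the right and rows downward; lengths in m; the calibration is good to about 2 mm. A picture is of the moment at which its call begins. camera_info takes no time and is no camera call.
- r.close_job(): hands the job in, once; it reports no verdict.
The state is a dict: "time_s": time; "joints": joint angles; "qd": joint speeds; "joint_torque": joint torques, N m; "tcp_pos": TCP position; "eef_rot": TCP orientation; "contact_force": force on the tool from outside, world axes, zero at the start; "moment": the same for the moment, N m; "gripper_width": finger opening in m.
Only numpy, scipy, OpenCV 4.12 (cv2) and the standard library are available. Lean on these libraries where they do the work, as an engineer would, in place of code of your own. Each camera call takes 0.05 s, during which the arm holds its last target.

### The job

The oatcake on the plate of the open contact grill is done underneath: take the turner from its wooden rest and use it to flip the oatcake upside down, so that it lies flat and wholly on the grill's plate, without touching it with the gripper. Lay the turner back in its rest the way it lay, then lower the lid gently until it is fully shut, and leave the other things on the table where they are.

Things in the scene. Friction and masses are not known exactly. Their poses are not given: they have to be found in the camera images.
- plate (a point): Middle of the fixed grill's flat dark plate, at plate height (80 mm above the table). Axes: +x to the back (hinge side), -x to the open front, z up. The plate is rimless and ends at x = -100 mm (front) and y = +-140 mm (sides). At the back a stop bar 10 mm high crosses the plate; its front face is at x = +75 mm.
- oatcake: Hard rigid biscuit on the grill plate; origin at its centre (7 mm above the plate), z out of the face that is up at the start. 84 mm across, 14 mm thick, about 70 g, friction about 0.5. Both rims are bevelled: flat faces 60 mm across, then a slope 4 mm high over 12 mm, so a thin blade can slip under once the stop bar holds the biscuit.
- turner_grip (a point): Loose turner, about 130 g: point on its wooden handle's axis, near the balance point. Axes: +x along the handle to the blade, z out of the blade's upper face. The handle is a straight eight-sided bar from x = -70 to +60 mm, 22 mm across flats (flats sideways, up, down and at 45 degrees, so it can be gripped straight down or tilted 45 degrees).
- turner_tip (a point): Middle of the front edge of the turner's steel blade, at its underside: 200 mm ahead of and 20 mm below turner_grip, same axes. The blade is flat, 80 mm long, 60 mm wide, 2.5 mm thick; a thin neck joins it to the handle.
- rest_seat (a point): Fixed wooden rest: where turner_grip is when the turner lies in it, 101 mm above the table. x is the way the blade points. Two upright saddles 12 mm thick at x = -56 and +56 mm carry the handle 11 mm below this point in notches 40 mm wide, 14 mm deep; between them it is free down to a 12 mm base board (130 x 80 mm).
- lid (a joint): Angle of the grill's lid, rad: 0 fully shut (lying level, 20 mm above the plate), about 1.4 open. Stiff hinge: it stays where it is left and needs about 0.6 N m to start lowering, 0.2 N m near shut.
- lid_hinge (a point): Middle of the lid's hinge axis, 135 mm behind and 20 mm above plate; the axis is parallel to the plate's y axis. The lid is a slab 280 mm wide, 22 mm thick, from 10 to 235 mm from the axis. Axes turn with the lid: -x from the hinge to the front edge, z out of the outer (when shut, top) face.
- lid_push (a point): Point on the lid's outer face, on its middle line, 150 mm from the hinge axis and 22 mm above the lid's inner face: pushing about here shuts it. A black bar handle (16 mm thick, 120 mm wide across the lid, its axis 28 mm off the outer face) stands 205 mm from the hinge axis.
- spare: Second, identical oatcake on a wooden board behind; leave it.
- mug: White mug, 80 mm wide, 90 mm high, handle at its +y; leave it.
- sugar: Glass jar, 68 mm wide, 100 mm high; leave it.
- cup0: Upside-down white cup, 82 mm wide, 100 mm high; leave it.
- cup1: Upside-down blue cup, 82 mm wide, 100 mm high; leave it.
- spoon: Steel spoon 170 mm long lying on the table; leave it.
Not all that is in view belongs to the job. What is shaped like the oatcake but blue is not meant.

How it is judged (in metres and radians):
On the way, in this order (a step that is already met when the one before it is completed fails the run):
1. the turner is taken off its rest (horizontal distance between turner_grip and rest_seat above 0.08 m), for 0.1 s.
2. the oatcake lies flat, upside down and still, on the grill's plate (angle between oatcake's own z axis and vertical above 3 rad and z of oatcake in the frame of plate between 0.003 and 0.011 m and linear speed of oatcake below 0.03 m/s), for 0.2 s.
3. the turner lies back in its rest (distance between turner_grip and rest_seat below 0.03 m and z of turner_grip in the frame of rest_seat below 0.006 m and angle between turner_grip's own z axis and vertical below 0.15 rad and contact force between turner and the fingers below 0.1 N), for 0.2 s.
4. the lid is shut (value of joint lid below 0.05 rad), for 0.2 s.
At the end, for the whole second after the job is handed in: The oatcake lies upside down (within 8 degrees), at rest, flat on the grill's plate and wholly on it (2 mm overhang allowed); the lid is within 0.05 rad of shut; the turner lies blade-face up in its rest, its grip point within 30 mm of the seat and 6 mm of its height (value of joint lid below 0.05 rad and angle between oatcake's own z axis and vertical above 3 rad and z of oatcake in the frame of plate between 0.003 and 0.011 m and x of oatcake in the frame of plate above -0.06 m and y of oatcake in the frame of plate between -0.1 and 0.1 m and linear speed of oatcake below 0.02 m/s and distance between turner_grip and rest_seat below 0.03 m and z of turner_grip in the frame of rest_seat between -0.006 and 0.006 m and angle between turner_grip's own z axis and vertical below 0.15 rad); the robot touches nothing.
It fails at once if the gripper or arm touches the oatcake (contact force between oatcake and the fingers above 0.3 N or contact force between oatcake and the arm above 0.3 N).
It fails at once if the oatcake falls off the grill (z of oatcake in the frame of plate below -0.02 m).
It fails at once if the lid is slammed (faster than 3 rad/s) (velocity of joint lid below -3 rad/s).
It fails at once if another thing is shifted by more than 30 mm (distance of any of spare, mug, sugar, cup0, cup1, spoon from where it was at the start of the episode above 0.03 m).
It also fails if it takes over 72 s, if anything falls off the work surface, if the arm or the gripper's body presses on something with over 40 N, if the wrist force passes 120 N, or if a joint passes its speed limit or range.

## Working session

There is one attempt and no reset: what is moved stays moved. The work goes in short steps, Python scripts to look and compute and a tool call to move; the robot and the scene stay as the last step left them, time stands still between calls to the robot, and variables do not carry over. Pictures are saved under pics/ and viewed, and the job is handed in when it is done.

Besides the shell and the picture viewer there is one more tool, called as name(argument=value, ...), one argument or row to a line, values as JSON. step_arm: Moves the arm, as the interface text tells. Its arguments: {"type":"object","properties":{"deltas":{"type":"array","items":{"type":"array","items":{"type":"number"}}},"squeeze":{"type":"number"}},"required":["deltas"]}

```bash
ls; mkdir -p pics; python3 - <<'E'
from plant import r
import cv2
for n in("side","top"):
    im=r.capture(n); cv2.imwrite(f"pics/{n}0.png",im[:,:,::-1])
    print(n,r.camera_info(n))
print(r.get_state(), r.grasp_offset)
E
```

```text
pics
side {'vertical_fov': 46.52030749103322, 'cx': 317.70559861005194, 'cy': 240.5631583832802, 'view': array([[-0.70594737, -0.70792905, -0.02178921,  0.49400775],
       [-0.35202299,  0.37740063, -0.85653288,  0.26449931],
       [ 0.61458777, -0.59699683, -0.51563228,  0.83471545],
       [ 0.        ,  0.        ,  0.        ,  1.        ]])}
top {'vertical_fov': 56.926096840803034, 'cx': 315.58983174471575, 'cy': 229.39559406219644, 'view': array([[-0.02292851, -0.99944318,  0.02424054,  0.11246606],
       [-0.98930203,  0.01918837, -0.14461433,  0.56881068],
       [ 0.14406867, -0.02729701, -0.98919113,  0.96032768],
       [ 0.        ,  0.        ,  0.        ,  1.        ]])}
{'time_s': 0.1, 'joints': array([-5.49403343e+01,  2.05894606e+01,  6.39793038e-01, -1.68911100e-02,
       -7.01350485e+01, -1.65072480e+01]), 'qd': array([-0.02572117, -0.13184517,  0.12402129,  0.09182726,  0.07761515,
        0.07717429]), 'joint_torque': array([-8.71877110e-04, -5.84163952e+01,  2.93753922e+01,  7.01546296e+00,
        1.01958291e-02, -6.66019355e-05]), 'tcp_pos': array([ 0.21460875, -0.63952898,  0.22570084]), 'eef_rot': array([-1.79991152e+02, -8.57365399e-02,  1.08546660e+02]), 'contact_force': array([-0.91129237,  0.88753073, -0.77232274]), 'moment': array([ 0.03615683, -0.0065643 ,  0.04535772]), 'gripper_width': 0.08759473927498998} 0.0188
```

View pics/side0.png

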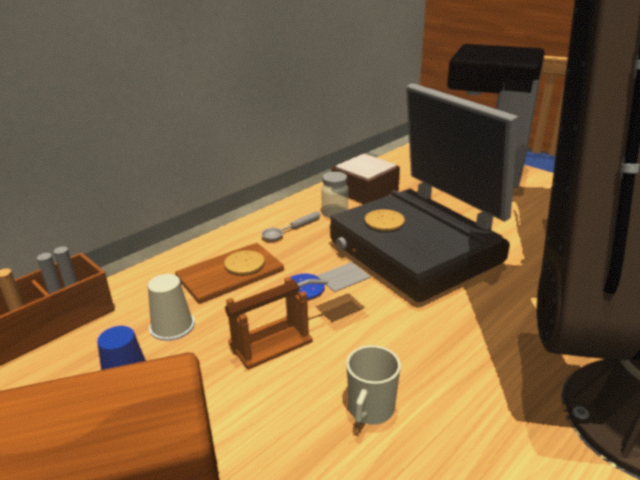

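View pics/top0.png

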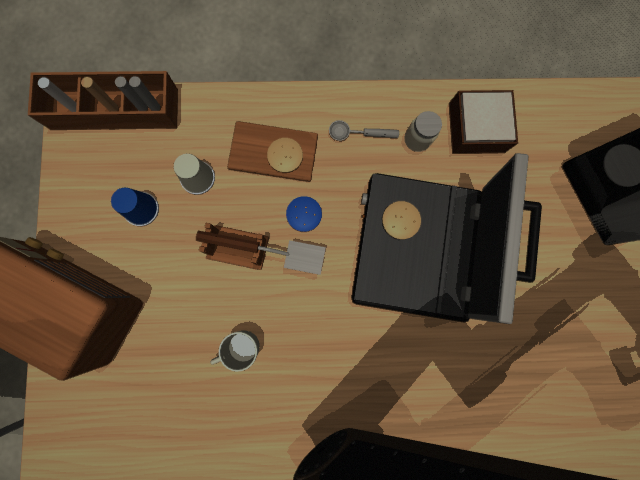

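```bash
cat > h.py <<'E'
import numpy as np, cv2
from plant import r
from scipy.spatial.transform import Rotation as Rot
def K(n):
    i=r.camera_info(n); f=240/np.tan(np.radians(i["vertical_fov"]/2))
    return f,i["cx"],i["cy"],i["view"]
def proj(n,P):
    f,cx,cy,V=K(n); P=np.atleast_2d(P); c=P@V[:3,:3].T+V[:3,3]
    return np.c_[f*c[:,0]/c[:,2]+cx, f*c[:,1]/c[:,2]+cy]
def back(n,uv,z):
    f,cx,cy,V=K(n); R=V[:3,:3]; o=-R.T@V[:3,3]
    out=[]
    for u,v in np.atleast_2d(uv):
        d=R.T@np.array([(u-cx)/f,(v-cy)/f,1]); out.append(o+d*(z-o[2])/d[2])
    return np.array(out)
def crop(n,src,x0,y0,w,h,s,out):
    im=cv2.imread(src)[y0:y0+h,x0:x0+w]; cv2.imwrite(out,cv2.resize(im,None,fx=s,fy=s,interpolation=cv2.INTER_CUBIC))
E
python3 - <<'E'
from h import *
crop(0,"pics/top0.png",340,140,200,200*3//4+40,4,"pics/t_grill.png")
crop(0,"pics/top0.png",185,190,160,110,5,"pics/t_rest.png")
crop(0,"pics/side0.png",320,80,200,150,4,"pics/s_g1.png")
crop(0,"pics/side0.png",320,170,200,140,4,"pics/s_g2.png")
crop(0,"pics/side0.png",215,250,170,120,4,"pics/s_rest.png")
E
```

```text
(no output)
```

View pics/t_grill.png

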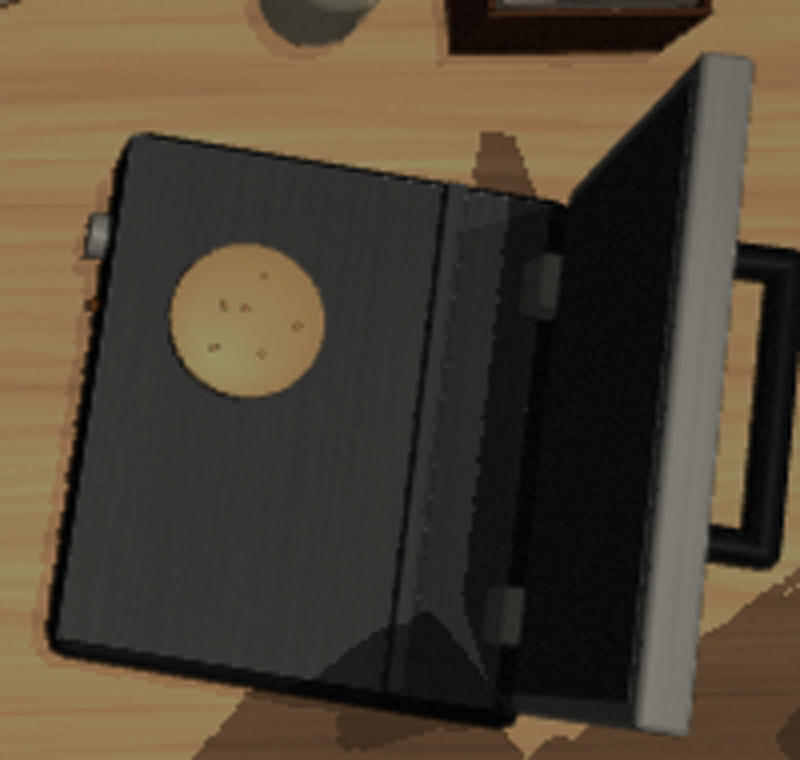

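View pics/t_rest.png

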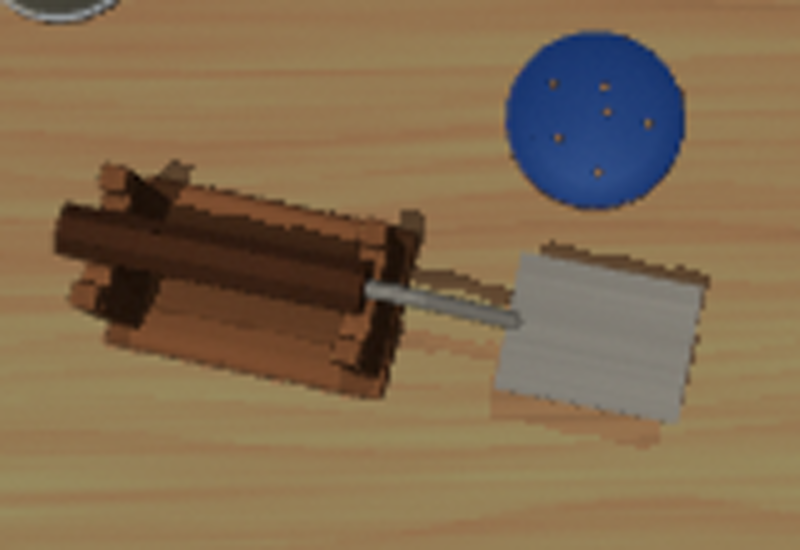

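View pics/s_g2.png

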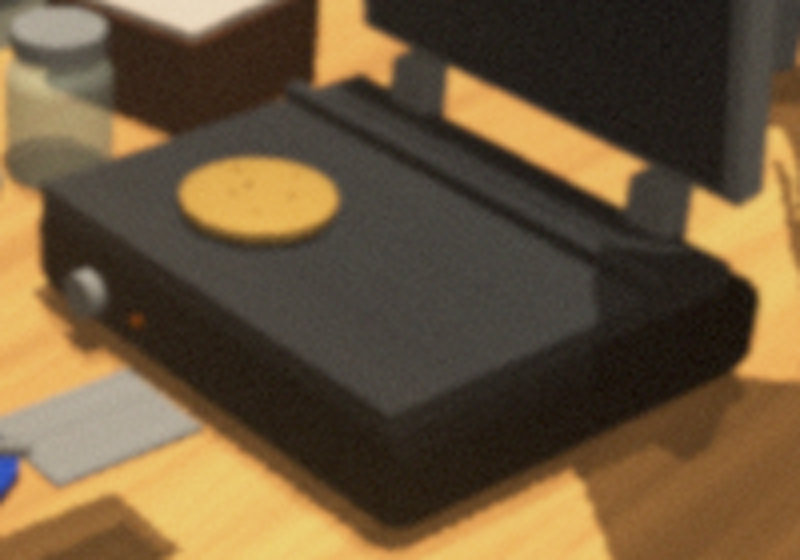

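View pics/s_rest.png

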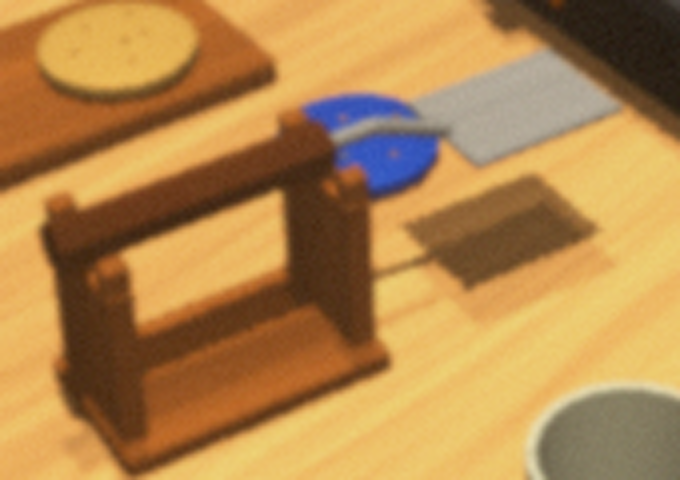

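View pics/s_g1.png

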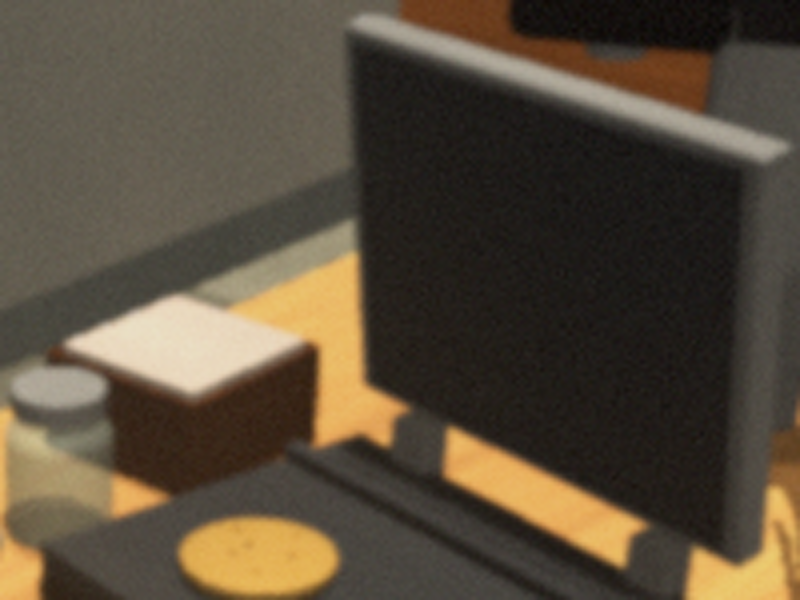

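```bash
python3 - <<'E'
from h import *
np.set_printoptions(precision=4,suppress=True)
T=lambda p,o,s:(np.array(p)/s+np.array(o))
fc=T([[140,135],[55,640]],[340,140],4); b1=T([[447,183],[390,690]],[340,140],4)
print("front corners z.08",fc, back("top",fc,.08)); 
print("stop bar top edge z.09",back("top",b1,.09))
s=T([[45,187],[392,415]],[320,170],4); print("side front",back("side",s,.08))
s=T([[290,90],[600,245]],[320,170],4); print("side bar",back("side",s,.09))
c=T([[248,321]],[340,140],4); print("cake top",back("top",c,.094))
c=T([[260,196]],[320,170],4); print("cake side",back("side",c,.092))
# blade: top face z: grip z .101; tip underside .081; top .0835
bl=T([[527,253],[708,285],[678,423],[495,388]],[185,190],5); B=back("top",bl,.0835); print("blade",B,np.linalg.norm(np.diff(B,axis=0),axis=1))
hd=T([[62,230],[365,288]],[185,190],5); H=back("top",hd,.107);print("handle ends",H,np.linalg.norm(H[1]-H[0]))
bl=T([[410,105],[548,48],[620,105],[482,165]],[215,250],4);B2=back("side",bl,.0835); print("blade side",B2)
E
```

```text
front corners z.08 [[375.   173.75]
 [353.75 300.  ]] [[ 0.6873 -0.033   0.08  ]
 [ 0.4122  0.0239  0.08  ]]
stop bar top edge z.09 [[ 0.6547 -0.1991  0.09  ]
 [ 0.3823 -0.1504  0.09  ]]
side front [[ 0.6794 -0.0241  0.08  ]
 [ 0.4098  0.0253  0.08  ]]
side bar [[ 0.6436 -0.1925  0.09  ]
 [ 0.4162 -0.1587  0.09  ]]
cake top [[ 0.5795 -0.0846  0.094 ]]
cake side [[ 0.5733 -0.0787  0.092 ]]
blade [[0.5414 0.1563 0.0835]
 [0.526  0.0788 0.0835]
 [0.4673 0.0932 0.0835]
 [0.4838 0.1708 0.0835]] [0.079  0.0605 0.0793]
handle ends [[0.5522 0.3494 0.107 ]
 [0.5252 0.2233 0.107 ]] 0.12890070861201455
blade side [[0.5356 0.1617 0.0835]
 [0.5214 0.0831 0.0835]
 [0.4657 0.0959 0.0835]
 [0.4797 0.1726 0.0835]]
```

```bash
cat > fit.py <<'E'
from h import *
from scipy.optimize import least_squares
np.set_printoptions(precision=4,suppress=True)
T=lambda p,o,s:(np.array(p,float)/s+np.array(o))
def W(p,L): # p=x,y,yaw,z
    c,s=np.cos(p[2]),np.sin(p[2]); L=np.atleast_2d(L).astype(float)
    return np.c_[p[0]+c*L[:,0]-s*L[:,1], p[1]+s*L[:,0]+c*L[:,1], p[3]+L[:,2]]
# stop bar ends & hand corners
plateL=np.array([[-.1,.14,0],[-.1,-.14,0],[.075,.14,.01],[.075,-.14,.01]])
top=T([[140,135],[55,640],[447,183],[390,690]],[340,140],4)
side=T([[45,187],[392,415]],[320,170],4)
f=lambda p:np.r_[(proj("top",W([*p,.08],plateL))-top).ravel()]
o=least_squares(f,[.53,-.1,-1.77]); print("plate top",o.x,o.fun.reshape(-1,2))
p=o.x
bladeL=np.array([[.12,.03,-.0175],[.2,.03,-.0175],[.2,-.03,-.0175],[.12,-.03,-.0175],[-.07,0,.011],[.06,0,.011]])
bt=T([[527,253],[708,285],[678,423],[495,388],[62,225],[365,283]],[185,190],5)
bs=T([[410,105],[548,48],[620,105],[482,165]],[215,250],4)
f=lambda p:(proj("top",W([*p,.101],bladeL))-bt).ravel()
o=least_squares(f,[.53,.28,-1.77]); print("turner top",o.x,o.fun.reshape(-1,2)); t=o.x
f=lambda p:(proj("side",W([*p,.101],bladeL[:4]))-bs).ravel()
o=least_squares(f,[.53,.28,-1.77]); print("turner side",o.x,o.fun.reshape(-1,2))
print("side resid with top fit: plate",proj("side",W([*p,.08],plateL[:2]))-side,"turner",proj("side",W([*t,.101],bladeL[:4]))-bs)
# overlay
for n in("top","side"):
    im=cv2.imread(f"pics/{n}0.png"); S=4; im=cv2.resize(im,None,fx=S,fy=S,interpolation=cv2.INTER_CUBIC)
    def poly(P,col,cl=True):
        q=((proj(n,P)+.5)*S-.5).astype(int); cv2.polylines(im,[q.reshape(-1,1,2)],cl,col,1)
    poly(W([*p,.08],[[-.1,-.14,0],[.075,-.14,0],[.075,.14,0],[-.1,.14,0]]),(0,255,0))
    poly(W([*p,.08],[[.075,-.14,.01],[.075,.14,.01]]),(0,255,255))
    for a in(1.4,):
        ca,sa=np.cos(a),np.sin(a)
        for zz in(0,.022):
            L=[[.135-ca*x+ sa*zz, y, .02+sa*x+ca*zz] for x,y in((.01,-.14),(.235,-.14),(.235,.14),(.01,.14))]
            poly(W([*p,.08],L),(255,0,255))
    poly(W([*t,.101],bladeL[:4]),(0,0,255)); 
    for s in(-.011,.011): poly(W([*t,.101],[[-.07,s,0],[.06,s,0]]),(0,0,255))
    if n=="top":
        cv2.imwrite("pics/ov1.png",im[140*4:335*4,340*4:540*4]); cv2.imwrite("pics/ov2.png",im[200*4:300*4,185*4:345*4])
    else:
        cv2.imwrite("pics/ov3.png",im[80*4:230*4,320*4:520*4]);cv2.imwrite("pics/ov4.png",im[180*4:330*4,320*4:520*4]);cv2.imwrite("pics/ov5.png",im[250*4:370*4,215*4:385*4])
E
python3 fit.py
```

```text
plate top [ 0.5319 -0.1019 -1.7586] [[-1.4569 -0.3299]
 [ 0.6863 -0.3987]
 [ 1.1579 -0.3281]
 [-0.3993  0.9767]]
turner top [ 0.5391  0.2809 -1.7873] [[-0.4526 -0.5161]
 [-0.1371  0.3032]
 [ 0.5438  0.2177]
 [ 0.2897 -0.079 ]
 [-0.4931 -0.2428]
 [ 0.2529  0.2937]]
turner side [ 0.5319  0.2852 -1.767 ] [[-0.8779 -0.5293]
 [-0.3827 -0.1812]
 [ 1.2619  0.2255]
 [-0.0252  0.2936]]
side resid with top fit: plate [[-1.0456 -2.2009]
 [-0.4933 -1.2902]] turner [[-0.9707 -2.4835]
 [-0.1488 -1.6162]
 [ 0.8961 -1.1143]
 [-0.7934 -1.6003]]
```

View pics/ov1.png

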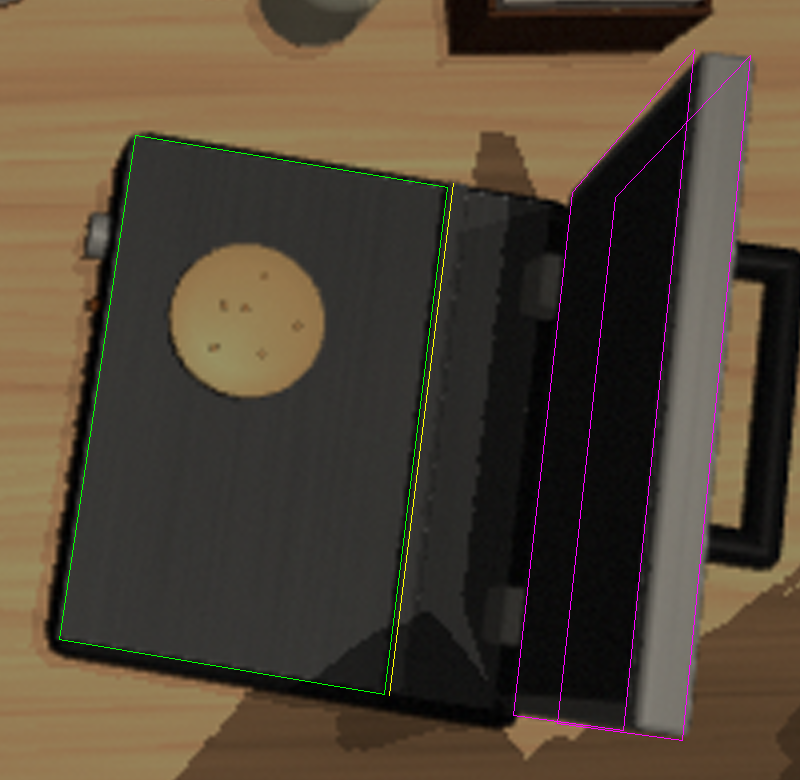

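View pics/ov2.png

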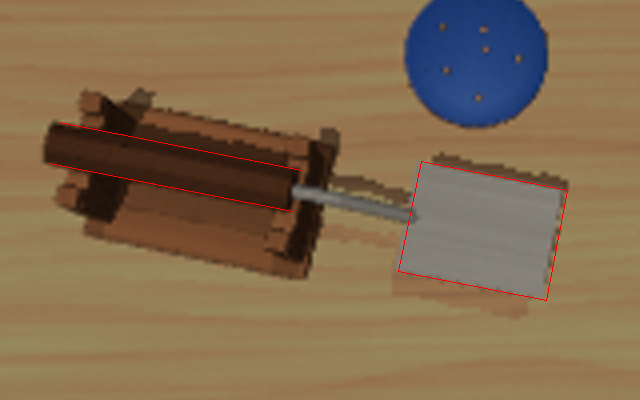

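View pics/ov4.png

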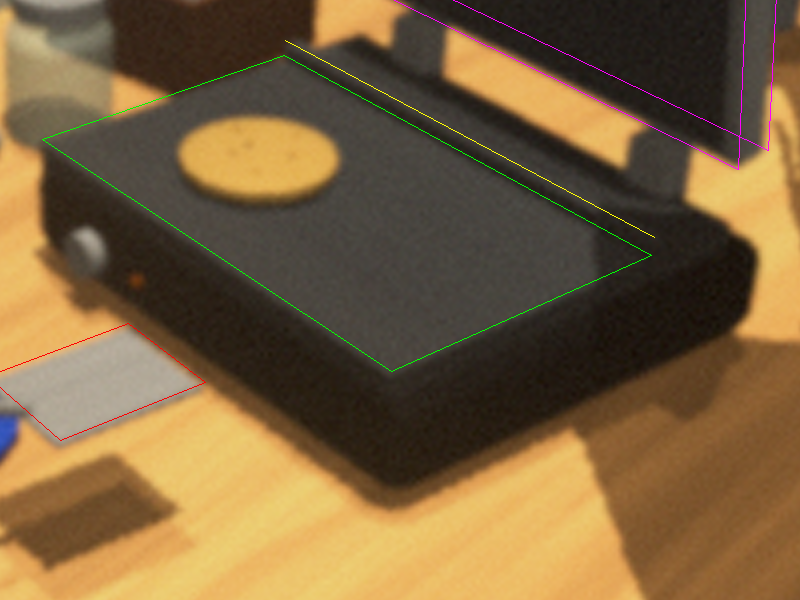

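View pics/ov3.png

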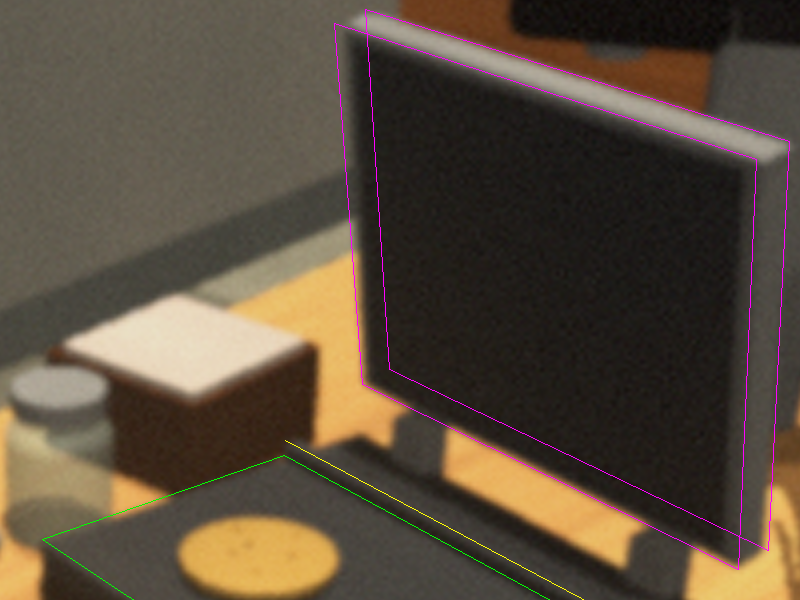

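```bash
cat >> h.py <<'E'
import json,os
def cur():
    s=r.get_state(); return np.array(s["tcp_pos"]),Rot.from_euler("xyz",s["eef_rot"],degrees=True),s
def rows(p0,R0,p1,R1,n,g):
    out=[];dr=(R0.inv()*R1).as_rotvec()
    pp,RR=p0,R0
    for k in range(1,n+1):
        q=p0+(p1-p0)*k/n; Q=R0*Rot.from_rotvec(dr*k/n)
        a=(RR.inv()*Q).as_rotvec(); b=RR.inv().apply(q-pp)*1000
        out.append([*np.round(a,4),*np.round(b,1),g]); pp,RR=q,Q
    return [[float(x) for x in o] for o in out]
def log():
    s=r.get_state()
    with open("log.jsonl","a") as f: f.write(json.dumps(dict(j=list(s["joints"]),p=list(s["tcp_pos"]),e=list(s["eef_rot"])))+"\n")
    return s
E
python3 - <<'E'
from fit import p,W
from h import *
log()
c=back("top",[[402,220.2]],.094)[0]; d=c[:2]-p[:2]; a=p[2]
print("cake in plate",np.cos(a)*d[0]+np.sin(a)*d[1],-np.sin(a)*d[0]+np.cos(a)*d[1])
for nm,uv,z in(("mug",[238,350],.09),("cup0",[187,165],.1),("cup1",[124,200],.1),("sugar",[428,124],.1),("blue",[304,214],.01),("spare",[285,155],.03)): print(nm,back("top",[uv],z))
E
```

```text
plate top [ 0.5319 -0.1019 -1.7586] [[-1.4569 -0.3299]
 [ 0.6863 -0.3987]
 [ 1.1579 -0.3281]
 [-0.3993  0.9767]]
turner top [ 0.5391  0.2809 -1.7873] [[-0.4526 -0.5161]
 [-0.1371  0.3032]
 [ 0.5438  0.2177]
 [ 0.2897 -0.079 ]
 [-0.4931 -0.2428]
 [ 0.2529  0.2937]]
turner side [ 0.5319  0.2852 -1.767 ] [[-0.8779 -0.5293]
 [-0.3827 -0.1812]
 [ 1.2619  0.2255]
 [-0.0252  0.2936]]
side resid with top fit: plate [[-1.0456 -2.2009]
 [-0.4933 -1.2902]] turner [[-0.9707 -2.4835]
 [-0.1488 -1.6162]
 [ 0.8961 -1.1143]
 [-0.7934 -1.6003]]
cake in plate -0.025896502933241687 0.043649239789006214
mug [[0.3165 0.267  0.09  ]]
cup0 [[0.7078 0.3757 0.1   ]]
cup1 [[0.6332 0.5069 0.1   ]]
sugar [[ 0.7932 -0.1522  0.1   ]]
blue [[0.6123 0.1258 0.01  ]]
spare [[0.7495 0.1676 0.03  ]]
```

step_arm(
  deltas=[
    [0,0,0,0,0,-40,1],
    [0.1,0,0,0,0,-45,1],
    [0.1,0.1,0,0,0,-45,1],
    [0.1,0.1,0.1,0,0,-45,1],
    [0,0.1,0.1,0,0,-45,1],
  ],
)

```text
time_s: 0.6
tcp_pos: [0.2366, -0.6383, 0.4339]
eef_rot: [-161.0, -12.9, 95.2]
contact_force: [1.4, -2.1, 0.1]
gripper_width: 0.0878
```

```bash
python3 - <<'E'
from h import *
log(); P,R,s=cur()
print(rows(P,R,np.array([.40,-.25,.47]),Rot.from_euler("xyz",[-155,15,125],degrees=True),10,1))
E
```

```text
[[0.009, -0.0639, -0.0308, 37.0, 20.3, -1.9, 1.0], [0.009, -0.0639, -0.0308, 36.2, 21.4, -4.4, 1.0], [0.009, -0.0639, -0.0308, 35.2, 22.4, -6.9, 1.0], [0.009, -0.0639, -0.0308, 33.9, 23.4, -9.3, 1.0], [0.009, -0.0639, -0.0308, 32.5, 24.4, -11.7, 1.0], [0.009, -0.0639, -0.0308, 31.0, 25.2, -13.9, 1.0], [0.009, -0.0639, -0.0308, 29.2, 26.0, -16.1, 1.0], [0.009, -0.0639, -0.0308, 27.3, 26.7, -18.1, 1.0], [0.009, -0.0639, -0.0308, 25.2, 27.4, -20.0, 1.0], [0.009, -0.0639, -0.0308, 23.1, 27.9, -21.8, 1.0]]
```

step_arm(
  deltas=[
    [0.01,-0.06,-0.03,37,20,-2,1],
    [0.01,-0.06,-0.03,36,21,-4,1],
    [0.01,-0.06,-0.03,35,22,-7,1],
    [0.01,-0.06,-0.03,34,23,-9,1],
    [0.01,-0.06,-0.03,33,24,-12,1],
  ],
)

```text
time_s: 1.1
tcp_pos: [0.3392, -0.4624, 0.4271]
eef_rot: [-158.5, -0.9, 108.8]
contact_force: [2.0, 0.4, 0.3]
gripper_width: 0.0875
```

```bash
python3 -c "
from h import *
print(log())"
```

```text
{'time_s': 1.1, 'joints': array([-24.81023385,  13.46537936,   7.05131146,  14.20870087,
       -99.77698145, -45.78069145]), 'qd': array([ 57.35768983, -34.24529471, -47.48821597,  13.23295937,
        20.08916231, -35.54101758]), 'joint_torque': array([-10.5257991 , -46.91118836,  31.68288231,   7.20226407,
        -1.50309518,   1.09926011]), 'tcp_pos': array([ 0.33918872, -0.46238175,  0.42713472]), 'eef_rot': array([-158.512624  ,   -0.91993009,  108.81123341]), 'contact_force': array([2.04014268, 0.41829524, 0.26219422]), 'moment': array([ 0.41843763, -1.31393483, -0.0244259 ]), 'gripper_width': 0.08749478432916392}
```

step_arm(
  deltas=[
    [0.1,-0.06,-0.03,31,25,-14,1],
    [0.1,-0.06,-0.03,29,26,-16,1],
    [0.1,-0.06,-0.03,27,27,-18,1],
    [0.1,-0.06,-0.03,25,27,-20,1],
    [0.1,-0.06,-0.03,23,28,-22,1],
  ],
)

```text
time_s: 1.6
tcp_pos: [0.4278, -0.2653, 0.4254]
eef_rot: [-128.0, 8.8, 126.5]
contact_force: [2.9, -1.5, 0.0]
gripper_width: 0.0874
```

```bash
python3 -c "
from h import *
print(log())"; cat log.jsonl
```

```text
{'time_s': 1.6, 'joints': array([   9.93720413,   16.37448806,   -9.2793951 ,   27.61136513,
       -109.49270907,  -69.39917084]), 'qd': array([ 59.29038009,  26.2299186 , -19.9892959 ,  12.27996647,
       -24.65833006, -36.45741351]), 'joint_torque': array([ -4.71124828, -57.75662541,  27.3015368 ,   6.82086423,
        -1.78755619,   0.90402134]), 'tcp_pos': array([ 0.42775653, -0.26528773,  0.42537745]), 'eef_rot': array([-128.01255403,    8.84073904,  126.49396614]), 'contact_force': array([ 2.85647399, -1.51972691,  0.02805141]), 'moment': array([ 1.82761095, -2.04447544,  0.16439871]), 'gripper_width': 0.08736573057069544}
{"j": [-54.94033426671209, 20.589460633473237, 0.6397930375191404, -0.01689111004562959, -70.13504846828894, -16.507248003530158], "p": [0.21460875334603488, -0.6395289754454506, 0.2257008388843104], "e": [-179.9911519445088, -0.08573653992021664, 108.54665969348004]}
{"j": [-48.818292773267636, 31.48329525005962, 36.514727169072884, 8.946881697293977, -116.25281842527733, -31.337199013098157], "p": [0.23661119705962044, -0.6382785012426007, 0.43391598769267303], "e": [-160.96949588643287, -12.945249203462197, 95.20674205319861]}
{"j": [-24.810233847008956, 13.465379357189121, 7.051311455173158, 14.20870087146234, -99.77698145455243, -45.78069145399047], "p": [0.3391887151872337, -0.46238174985254826, 0.4271347243656674], "e": [-158.51262399724456, -0.9199300861332215, 108.81123341406648]}
{"j": [9.937204128348636, 16.374488058448552, -9.279395098249374, 27.611365125484216, -109.49270906806946, -69.3991708404912], "p": [0.42775653326509905, -0.2652877270944376, 0.4253774493890282], "e": [-128.01255403132868, 8.840739036956474, 126.49396614421556]}
```

```bash
cat > kin.py <<'E'
import json,numpy as np
from scipy.spatial.transform import Rotation as Rot
from scipy.optimize import least_squares
D=[json.loads(l) for l in open("log.jsonl")]
E=lambda a,d: Rot.from_euler(a,d,degrees=True)
def frames(q,k):
    b,s4,s6=k["b"],k["s4"],k["s6"]
    A=E("z",q[0]+k["o1"]); B=A*E("y",q[1]); C=B*E("y",-q[2]); F=C*E("y",b)*E("x",s4*q[3])*E("y",-b); G=F*E("y",-q[4]); H=G*E("x",s6*q[5])
    return A,B,C,F,G,H
R0=E("y",90)
def rotfit(x,s4,s6):
    k=dict(b=x[0],s4=s4,s6=s6,o1=x[1]); res=[]
    for d in D:
        H=frames(d["j"],k)[-1]*E("x",x[2])*E("y",x[3])*R0*E("z",0)
        res.append((H.inv()*E("xyz",d["e"])).as_rotvec())
    return np.concatenate(res)
if __name__=="__main__":
    for s4 in(1,-1):
        for s6 in(1,-1):
          for b0 in(0,90,-60):
            for c0 in (0,90,180):
                o=least_squares(rotfit,[b0,0,c0,0],args=(s4,s6))
                if o.cost<.05: print(s4,s6,b0,c0,o.cost,o.x)
E
python3 kin.py
```

```text
1 -1 0 0 0.020410057027921896 [-7.28471883 63.21959612 65.57666196  0.07400506]
1 -1 0 90 0.02041005702939977 [-7.28457439 63.21958461 65.57662257  0.07398476]
1 -1 0 180 0.020410057027276763 [-7.28483098 63.21959784 65.57668629  0.0740161 ]
1 -1 90 0 2.2223737532581064e-18 [ 1.80000000e+02 -1.17651218e-07 -5.44819740e-08 -5.99864613e-08]
1 -1 90 90 1.9393568348884295e-13 [ 1.80000027e+02 -4.97807588e-05 -3.86705841e-05 -1.86163860e-05]
1 -1 90 180 8.440716170061833e-14 [ 1.80000042e+02 -2.26538249e-05  3.59999988e+02 -5.62767558e-07]
1 -1 -60 0 0.020410057027188403 [-7.28504049 63.21961313 65.57674211  0.07404528]
1 -1 -60 90 0.020410057027044164 [-7.28495283 63.21960548 65.57671842  0.07403045]
1 -1 -60 180 1.946920073245274e-14 [-1.79999995e+02 -9.28393940e-06 -8.43838527e-06  1.31877429e-06]
-1 -1 0 0 5.154242913388092e-31 [0. 0. 0. 0.]
-1 -1 0 90 1.308428797483561e-15 [2.65351028e-07 7.56503334e-07 2.14594017e-06 1.87389359e-07]
-1 -1 90 0 4.6290313776220884e-15 [ 1.63963797e-06 -5.96841941e-06 -4.63370252e-06 -3.88358156e-06]
-1 -1 90 90 1.4760890442956926e-13 [ 5.35026450e-05 -3.61860560e-05 -1.95040640e-05 -1.09380358e-05]
-1 -1 90 180 0.020410057027103776 [1.72715113e+02 6.32196040e+01 6.55767031e+01 7.40254017e-02]
-1 -1 -60 0 3.336261825810353e-22 [ 1.31494861e-09 -2.02946571e-09 -1.60757531e-09 -6.53133821e-10]
-1 -1 -60 90 3.7935736150199854e-18 [ 2.97716087e-07 -1.49075373e-07 -6.12217316e-08 -6.32831704e-08]
-1 -1 -60 180 0.020410057027149386 [-1.87285028e+02  6.32196105e+01  4.25576738e+02  7.40404507e-02]
```

```bash
cat >> kin.py <<'E'
K0=dict(b=0,s4=-1,s6=-1,o1=0)
cols=[("A",0),("A",1),("A",2),("B",0),("B",2),("C",0),("C",2),("F",1),("F",2),("G",0),("G",1),("G",2)]
def posmat(q):
    A,B,C,F,G,H=frames(q,K0); M=dict(A=A,B=B,C=C,F=F,G=G)
    return np.stack([M[n].as_matrix()[:,i] for n,i in cols],1)
X=np.vstack([posmat(d["j"]) for d in D]); y=np.concatenate([d["p"] for d in D])
if __name__=="__main__":
    sol,_,rk,sv=np.linalg.lstsq(X,y,rcond=None); print(rk,sv,dict(zip([c[0]+"xyz"[c[1]] for c in cols],np.round(sol,4))))
    for drop in ([7,8,10,11],[7,8,10],[7,10,11],[7,8,11],[7,8]):
        kk=[i for i in range(12) if i not in drop]
        sol,rs,rk,sv=np.linalg.lstsq(X[:,kk],y,rcond=None); print(drop,rs**.5,{cols[i][0]+"xyz"[cols[i][1]]:round(float(v),4) for i,v in zip(kk,sol)})
E
python3 kin.py | tail -6
```

```text
1.06544809e-01 1.03601464e-01 1.98798431e-02 1.32135569e-16] {'Ax': np.float64(-0.0), 'Ay': np.float64(-0.0), 'Az': np.float64(0.1988), 'Bx': np.float64(0.0), 'Bz': np.float64(0.6016), 'Cx': np.float64(0.4636), 'Cz': np.float64(0.0), 'Fy': np.float64(-0.0959), 'Fz': np.float64(0.0), 'Gx': np.float64(0.378), 'Gy': np.float64(-0.0959), 'Gz': np.float64(-0.0)}
[7, 8, 10, 11] [0.06078534] {'Ax': -0.072, 'Ay': -0.1858, 'Az': 0.2294, 'Bx': 0.0958, 'Bz': 0.6034, 'Cx': 0.4467, 'Cz': 0.0318, 'Gx': 0.3708}
[7, 8, 10] [0.00588733] {'Ax': 0.0019, 'Ay': -0.1936, 'Az': 0.2042, 'Bx': 0.0971, 'Bz': 0.6124, 'Cx': 0.477, 'Cz': 0.0162, 'Gx': 0.3701, 'Gz': -0.1155}
[7, 10, 11] [0.06077009] {'Ax': -0.0715, 'Ay': -0.1865, 'Az': 0.2302, 'Bx': 0.0959, 'Bz': 0.6034, 'Cx': 0.4465, 'Cz': 0.0277, 'Fz': 0.0046, 'Gx': 0.3721}
[7, 8, 11] [1.74504689e-16] {'Ax': 0.0, 'Ay': -0.0, 'Az': 0.1988, 'Bx': 0.0, 'Bz': 0.6016, 'Cx': 0.4636, 'Cz': -0.0, 'Gx': 0.378, 'Gy': -0.1918}
[7, 8] [3.21819642e-16] {'Ax': -0.0, 'Ay': -0.0, 'Az': 0.1988, 'Bx': 0.0, 'Bz': 0.6016, 'Cx': 0.4636, 'Cz': 0.0, 'Gx': 0.378, 'Gy': -0.1918, 'Gz': -0.0}
```

```bash
cat > ik.py <<'E'
from kin import frames,K0,E,Rot,np,least_squares
R0=E("y",90)
LO=np.array([-176.03,-82.01,-58.28,-173.87,-174.79,-173.66]);HI=np.array([176.03,121.73,71.71,95.51,-.11,173.66])
def fk(q):
    A,B,C,F,G,H=frames(q,K0)
    e=np.array([0,0,.1988])+B.apply([0,0,.6016]); w=e+C.apply([.4636,0,0]); v=w+G.apply([0,-.1918,0]); p=v+G.apply([.378,0,0])
    return p,H*R0,(e,w,v)
def ik(p,R,q0,tries=0,rng=np.random.default_rng(0)):
    best=None
    for t in range(tries+1):
        qs=np.clip(q0,LO+.5,HI-.5) if t==0 else rng.uniform(LO,HI)
        f=lambda q:np.r_[(fk(q)[0]-p)*10,(fk(q)[1].inv()*R).as_rotvec()*3]
        o=least_squares(f,qs,bounds=(LO,HI),x_scale=30.)
        if best is None or o.cost<best.cost-1e-12: best=o
        if best.cost<1e-10: break
    return best.x,best.cost
pl=np.array([.532,-.102,.08]); plyaw=-100.76
rs=np.array([.539,.281,.101]); rsyaw=-102.2
def turnerpose_plate(tip,roll=0,pitch=0,yaw=0):
    "tip in plate frame (m); returns grip pos, Rot of turner"
    RP=E("z",plyaw); R=RP*E("z",yaw)*E("y",pitch)*E("x",roll)
    return R
def tool(gpos,Rt,phi0,sgn,gx):
    a=E("x",phi0).apply([0,0,-1.]); x=E("x",phi0).apply([0,1.,0])*sgn; y=np.cross(a,x)
    RT=Rt*Rot.from_matrix(np.stack([x,y,a],1)); p=gpos+Rt.apply(np.array([gx,0,0])+.0188*a)
    return p,RT
E
cat > scan.py <<'E'
from ik import *
import itertools
gx=-.035
RP=E("z",plyaw); RS=E("z",rsyaw)
for phi0,sgn in itertools.product((0,-45,45),(1,-1)):
    # stages: rest up, rest, scoop, then roll
    p,R=tool(rs,RS,phi0,sgn,gx)
    sols=[]
    for t in range(12):
        q,c=ik(p,R,np.random.default_rng(t).uniform(LO,HI))
        if c<1e-9 and not any(np.abs(q-s).max()<3 for s in sols): sols.append(q)
    for q in sols:
        print("phi0",phi0,sgn,"rest",q.round(0), "minz",min(x[2] for x in fk(q)[2]).round(3))
        qq=q
        for nm,tip,roll in [("hi",(.0,.045,.15),0),("scoop0",(-.09,.045,.0),0),("scoop1",(.07,.045,.0),0)]+[("r%d"%a,(.055,.045,.045),a) for a in (20,40,60,80,90,100,110)]:
            Rt=RP*E("x",roll)
            if roll==0: g=pl+RP.apply(np.array(tip))-Rt.apply([.2,0,-.02])
            else: g=pl+RP.apply(np.array(tip))-Rt.apply([.2,0,-.02])
            pp,Rg=tool(g,Rt,phi0,sgn,gx)
            qn,c=ik(pp,Rg,qq); 
            print("   ",nm,qn.round(0),"c%.1e"%c,"dq",np.abs(qn-qq).max().round(0),"z",[float(x[2].round(2)) for x in fk(qn)[2]], "tcp",pp.round(3))
            qq=qn
            if c>1e-6: break
E
python3 scan.py
```

```text
phi0 0 1 rest [ 48.  23. -15.   0. -51. 120.] minz 0.46
    hi [ 29.  16.  -5.   0. -69. 141.] c5.5e-22 dq 20.0 z [0.78, 0.61, 0.61] tcp [0.62  0.12  0.231]
    scoop0 [ 35.  27. -10.  -0. -53. 134.] c2.6e-25 dq 16.0 z [0.74, 0.46, 0.46] tcp [0.637 0.209 0.081]
    scoop1 [ 23.  22. -18.  -0. -50. 146.] c3.2e-26 dq 12.0 z [0.76, 0.46, 0.46] tcp [0.607 0.052 0.081]
    r20 [ 30.  10. -43.  32. -25. 111.] c6.6e-21 dq 35.0 z [0.79, 0.42, 0.48] tcp [0.609 0.067 0.126]
    r40 [ 16.   6. -58.  96. -18.  60.] c1.3e-01 dq 63.0 z [0.8, 0.38, 0.46] tcp [0.609 0.067 0.126]
phi0 0 -1 rest [ 48.  23. -15.  -0. -51. -60.] minz 0.46
    hi [ 29.  16.  -5.   0. -69. -39.] c8.8e-22 dq 20.0 z [0.78, 0.61, 0.61] tcp [0.62  0.12  0.231]
    scoop0 [ 35.  27. -10.   0. -53. -46.] c5.9e-26 dq 16.0 z [0.74, 0.46, 0.46] tcp [0.637 0.209 0.081]
    scoop1 [ 23.  22. -18.  -0. -50. -34.] c5.6e-26 dq 12.0 z [0.76, 0.46, 0.46] tcp [0.607 0.052 0.081]
    r20 [ 30.  10. -43.  32. -25. -69.] c3.1e-20 dq 35.0 z [0.79, 0.42, 0.48] tcp [0.609 0.067 0.126]
    r40 [  16.    6.  -58.   96.  -18. -120.] c1.3e-01 dq 63
[... 945 characters left out ...]
.  -32.] c1.5e-30 dq 19.0 z [0.64, 0.58, 0.5] tcp [0.607 0.123 0.237]
    scoop0 [  22.   51.   33.  -24. -110.  -33.] c1.1e-27 dq 11.0 z [0.58, 0.43, 0.35] tcp [0.624 0.211 0.087]
    scoop1 [  13.   47.   22.  -17. -106.  -22.] c1.1e-30 dq 11.0 z [0.61, 0.4, 0.35] tcp [0.594 0.054 0.087]
    r20 [ 17.  33.   7. -12. -87. -25.] c1.4e-28 dq 19.0 z [0.7, 0.5, 0.47] tcp [0.595 0.069 0.127]
    r40 [ 23.  21. -12.  -3. -61. -33.] c1.6e-20 dq 26.0 z [0.76, 0.51, 0.5] tcp [0.596 0.069 0.122]
    r60 [ 31.  12. -37.  19. -32. -57.] c4.0e-28 dq 30.0 z [0.79, 0.44, 0.48] tcp [0.598 0.069 0.117]
    r80 [  14.    7.  -58.   96.  -15. -118.] c6.1e-02 dq 76.0 z [0.8, 0.38, 0.46] tcp [0.601 0.068 0.113]
```

```bash
cat > scan2.py <<'E'
from ik import *
gx=-.035
# carried cake: centre of blade (mid 0.16 from grip) at plate point c, yaw about, roll psi of gripper relative to turner phi0=0 => use phi0=0, roll=psi
def feas(c,yaw,phi0,rolls,q,sgn=-1):
    out=[];
    for roll in rolls:
        Rt=E("z",plyaw+yaw)*E("x",roll)
        g=pl+E("z",plyaw).apply(np.array(c))-Rt.apply([.16,0,-.02])
        pp,Rg=tool(g,Rt,phi0,sgn,gx); qn,cc=ik(pp,Rg,q)
        out.append((roll,cc,qn)); 
        if cc>1e-7: break
        q=qn
    return out
if __name__=="__main__":
  for sgn in(-1,1):
   for yaw in (0,-30,-60,30,60):
    for phi0 in(0,-45,45):
     for dirn in(1,-1):
      c=(.015,0,.05)
      Rt=E("z",plyaw+yaw); g=pl+E("z",plyaw).apply(np.array(c))-Rt.apply([.16,0,-.02]); pp,Rg=tool(g,Rt,phi0,sgn,gx)
      q,cc=ik(pp,Rg,[20,20,-5,0,-60,-40*-sgn],6)
      if cc>1e-7: print(yaw,phi0,"no start"); continue
      o=feas(c,yaw,phi0,[dirn*a for a in range(0,135,10)],q,sgn)
      ok=[x for x in o if x[1]<1e-7]; print("sgn",sgn,"yaw",yaw,"phi0",phi0,"max roll",ok[-1][0],"start",q.round(0),"end",ok[-1][2].round(0))
E
python3 scan2.py
```

```text
sgn -1 yaw 0 phi0 0 max roll 20 start [ 27.  15. -20.  -0. -54. -38.] end [ 34.   6. -48.  34. -25. -74.]
sgn -1 yaw 0 phi0 0 max roll -130 start [ 27.  15. -20.  -0. -54. -38.] end [  -4.   79.   41. -113. -174. -108.]
sgn -1 yaw 0 phi0 -45 max roll 60 start [  15.   41.   17.  -19. -107.  -24.] end [ 34.   7. -42.  21. -32. -62.]
sgn -1 yaw 0 phi0 -45 max roll -80 start [  15.   41.   17.  -19. -107.  -24.] end [  -2.   77.   44. -106. -173. -102.]
sgn -1 yaw 0 phi0 45 max roll 0 start [ -13.    4.  -51. -171.  -10.  173.] end [ -13.    4.  -51. -171.  -10.  173.]
sgn -1 yaw 0 phi0 45 max roll 0 start [ -13.    4.  -51. -171.  -10.  173.] end [ -13.    4.  -51. -171.  -10.  173.]
sgn -1 yaw -30 phi0 0 max roll 40 start [ 20.  23.  -9.  -0. -58. -60.] end [  23.   15.  -53.   88.  -35. -145.]
sgn -1 yaw -30 phi0 0 max roll -130 start [ 20.  23.  -9.  -0. -58. -60.] end [ -16.   82.   48. -115. -159. -100.]
sgn -1 yaw -30 phi0 -45 max roll 80 start [   2.   45.   29.  -30. -108.  -43.] end [  24.   15.  -51.   79.  -32. -137.]
sgn -1 yaw -30 phi0 -45 max roll -130 start [   2.   45. 
[... 4092 characters left out ...]
  -3.  -6. -98. 173.] end [ 36.  -3. -49.   9. -30. 156.]
sgn 1 yaw 30 phi0 -45 max roll -10 start [ 27.  34.  -3.  -6. -98. 173.] end [  27.   40.    2.   -7. -107.  174.]
30 45 no start
30 45 no start
sgn 1 yaw 60 phi0 0 max roll 130 start [  32.   -3.  -42.   -0.  -51. -163.] end [ -39.   83.  -24.  -78. -128.   22.]
sgn 1 yaw 60 phi0 0 max roll -40 start [  32.   -3.  -42.   -0.  -51. -163.] end [  39.   22.  -27.    7.  -80. -173.]
60 -45 no start
60 -45 no start
sgn 1 yaw 60 phi0 45 max roll 110 start [-18.  -3. -37. -57. -51. -77.] end [ -16.   91.  -15.  -78. -157.   40.]
sgn 1 yaw 60 phi0 45 max roll -80 start [-18.  -3. -37. -57. -51. -77.] end [  39.   20.  -29.    6.  -76. -173.]
```

```bash
cat > scan3.py <<'E'
from ik import *
def edgepose(c,yaw,roll,h,y0=-.03):
    """turner pose: blade centre when flat at plate c(x,y); low edge (turner y0) kept, underside at height h"""
    Rt0=E("z",plyaw+yaw); Rt=Rt0*E("x",roll)
    e=pl+E("z",plyaw).apply([c[0],c[1],h])+Rt0.apply([0,y0,0])   # low edge mid point
    return e-Rt.apply([.16,y0,-.02]),Rt
if __name__=="__main__":
 for gx in(-.035,-.02):
  for c in((.03,.045),):
   for yaw in(-30,-35,-40,-45,-50):
    for sgn in(1,-1):
     q=None
     mr=None;jmp=0
     for roll in range(0,115,5):
        g,Rt=edgepose(c,yaw,roll,.003); p,R=tool(g,Rt,-45,sgn,gx)
        if q is None: qn,cc=ik(p,R,[5,45,25,-30,-100,130 if sgn==1 else -45],5)
        else: qn,cc=ik(p,R,q)
        if cc>1e-7: break
        if q is not None: jmp=max(jmp,np.abs(qn-q).max())
        else: q0=qn
        q=qn; mr=roll
     print(gx,c,yaw,sgn,"max",mr,"q0",q0.round(0),"qe",q.round(0),"margin",np.minimum(q-LO,HI-q).min().round(1),"maxdq/5deg",round(jmp,1))
E
python3 scan3.py
```

```text
-0.035 (0.03, 0.045) -30 1 max 80 q0 [   1.   51.   35.  -29. -108.  138.] qe [ 21.  18. -50.  85. -30.  40.] margin 8.1 maxdq/5deg 17.8
-0.035 (0.03, 0.045) -30 -1 max 80 q0 [   1.   51.   35.  -29. -108.  -42.] qe [  21.   18.  -50.   85.  -30. -140.] margin 8.1 maxdq/5deg 17.8
-0.035 (0.03, 0.045) -35 1 max 90 q0 [  -1.   51.   36.  -31. -108.  135.] qe [ 21.  22. -51.  95. -41.  24.] margin 0.2 maxdq/5deg 15.1
-0.035 (0.03, 0.045) -35 -1 max 90 q0 [  -1.   51.   36.  -31. -108.  -45.] qe [  21.   22.  -51.   95.  -41. -156.] margin 0.2 maxdq/5deg 15.1
-0.035 (0.03, 0.045) -40 1 max 95 q0 [  -3.   51.   37.  -33. -107.  132.] qe [ 24.  26. -49.  92. -48.  20.] margin 3.3 maxdq/5deg 12.9
-0.035 (0.03, 0.045) -40 -1 max 95 q0 [  -3.   51.   37.  -33. -107.  -48.] qe [  24.   26.  -49.   92.  -48. -160.] margin 3.3 maxdq/5deg 12.9
-0.035 (0.03, 0.045) -45 1 max 110 q0 [  -5.   51.   37.  -34. -105.  129.] qe [ 28.  35. -48.  93. -64.   8.] margin 2.9 maxdq/5deg 11.2
-0.035 (0.03, 0.045) -45 -1 max 110 q0 [  -5.   51.   37.  -34. -105.  -51.] qe [  28.   35.  -48.   93.  -64. -172.] m
[... 1007 characters left out ...]
2 (0.03, 0.045) -40 -1 max 95 q0 [  -4.   51.   35.  -32. -106.  -47.] qe [  23.   25.  -51.   94.  -47. -161.] margin 1.6 maxdq/5deg 13.3
-0.02 (0.03, 0.045) -45 1 max 110 q0 [  -6.   50.   35.  -34. -105.  130.] qe [ 28.  34. -50.  94. -64.   7.] margin 1.9 maxdq/5deg 11.5
-0.02 (0.03, 0.045) -45 -1 max 110 q0 [  -6.   50.   35.  -34. -105.  -50.] qe [  28.   34.  -50.   94.  -64. -173.] margin 0.2 maxdq/5deg 11.5
-0.02 (0.03, 0.045) -50 1 max 110 q0 [  -8.   50.   35.  -35. -103.  128.] qe [ 29.  36. -46.  86. -65.   9.] margin 9.0 maxdq/5deg 10.3
-0.02 (0.03, 0.045) -50 -1 max 110 q0 [  -8.   50.   35.  -35. -103.  -52.] qe [  29.   36.  -46.   86.  -65. -171.] margin 3.0 maxdq/5deg 10.3
```

```bash
cat > pl.py <<'E'
from ik import *
from h import r,cur,proj,back,np
import sys
def show(rw):
    for i in range(0,len(rw),10): print("["+", ".join("["+", ".join(f"{round(v,3):g}" if j<3 else (f"{round(v,1):g}") for j,v in enumerate(x))+"]" for x in rw[i:i+10])+"]")
def relrows(poses,g):
    out=[]
    for (p0,R0),(p1,R1) in zip(poses[:-1],poses[1:]):
        out.append([*(R0.inv()*R1).as_rotvec(),*(R0.inv().apply(p1-p0)*1000),g])
    return out
def jpath(q1,n,g,chk=True):
    q0=np.array(r.get_state()["joints"]); qs=[q0+(q1-q0)*k/n for k in range(n+1)]
    P=[fk(q)[:2] for q in qs]
    if chk:
        for i in range(0,n+1,4): print(i,P[i][0].round(3),"a",P[i][1].apply([0,0,1]).round(2),"v",fk(qs[i])[2][2].round(2))
    show(relrows(P,g))
def cpath(p1,R1,n,g,q0=None):
    p0,R0,s=cur(); d=(R0.inv()*R1).as_rotvec()
    P=[(p0+(p1-p0)*k/n,R0*Rot.from_rotvec(d*k/n)) for k in range(n+1)]
    q=np.array(s["joints"]); m=0
    for pp,RR in P[1:]:
        qn,c=ik(pp,RR,q); m=max(m,np.abs(qn-q).max()); q=qn
        if c>1e-7: print("IK FAIL",c); break
    print("end q",q.round(0),"max dq/row",m.round(1),"dist mm",np.linalg.norm(p1-p0)*1000//1,"rot deg",np.degrees(np.linalg.norm(d)).round(1))
    show(relrows(P,g))
PHI,SGN,GX=-45,1,-.028
def tip_plate(tip,roll=0,pitch=0,yaw=0):
    RP=E("z",plyaw); Rt=RP*E("z",yaw)*E("y",pitch)*E("x",roll)
    g=pl+RP.apply(np.array(tip))-Rt.apply([.2,0,-.02]); return g,Rt
def T(g,Rt): return tool(g,Rt,PHI,SGN,GX)
E
python3 - <<'E'
from pl import *
p,R=T(rs,E("z",rsyaw)); a=R.apply([0,0,1])
q,c=ik(p,R,[30,45,23,-29,-102,141]); print(q.round(1),c)
qh,c=ik(p-.18*a,R,q); print(qh.round(1),c,(p-.18*a).round(3),"grasp",p.round(3),R.as_euler("xyz",degrees=True))
jpath(qh,30,1)
E
```

```text
[  29.5   45.2   21.9  -28.7 -101.9  141.4] 8.147498715799087e-23
[  24.    50.9   51.1  -30.6 -125.   133.9] 9.543634756585946e-28 [0.656 0.284 0.215] grasp [0.532 0.311 0.088] [180.   45.  -12.2]
0 [ 0.428 -0.265  0.425] a [-0.58 -0.54 -0.61] v [ 0.65 -0.06  0.66]
4 [ 0.468 -0.208  0.392] a [-0.59 -0.45 -0.67] v [ 0.69 -0.04  0.65]
8 [ 0.508 -0.144  0.358] a [-0.6  -0.34 -0.72] v [ 0.74 -0.01  0.63]
12 [ 0.545 -0.073  0.326] a [-0.61 -0.24 -0.75] v [0.78 0.02 0.61]
16 [0.58  0.003 0.296] a [-0.62 -0.14 -0.77] v [0.82 0.06 0.59]
20 [0.609 0.082 0.268] a [-0.64 -0.04 -0.77] v [0.85 0.1  0.56]
24 [0.633 0.163 0.244] a [-0.66  0.04 -0.75] v [0.88 0.15 0.53]
28 [0.65  0.244 0.224] a [-0.68  0.12 -0.73] v [0.91 0.2  0.5 ]
[[-0.019, 0.023, -0.128, 6, 15.8, -8.1, 1], [-0.021, 0.02, -0.129, 4.5, 16.9, -7.9, 1], [-0.023, 0.018, -0.13, 2.8, 17.8, -7.7, 1], [-0.025, 0.015, -0.131, 1, 18.4, -7.5, 1], [-0.026, 0.011, -0.132, -1.1, 18.9, -7.2, 1], [-0.027, 0.008, -0.133, -3.2, 19.1, -6.9, 1], [-0.028, 0.005, -0.134, -5.4, 19, -6.5, 1], [-0.028, 0.002, -0.134, -7.6, 18.7, -6.2, 1], [-0.028, -0.002
[... 305 characters left out ...]
 1], [-0.017, -0.019, -0.141, -21.4, 5.4, -2.6, 1], [-0.014, -0.02, -0.141, -22, 2.8, -2.2, 1], [-0.012, -0.021, -0.142, -22.2, 0.1, -1.7, 1], [-0.009, -0.022, -0.143, -22.1, -2.6, -1.2, 1], [-0.007, -0.023, -0.144, -21.5, -5.3, -0.7, 1]]
[[-0.004, -0.023, -0.144, -20.7, -7.9, -0.2, 1], [-0.002, -0.023, -0.145, -19.4, -10.4, 0.3, 1], [0.001, -0.022, -0.146, -17.9, -12.7, 0.8, 1], [0.003, -0.022, -0.146, -16, -14.7, 1.2, 1], [0.005, -0.021, -0.147, -13.9, -16.5, 1.7, 1], [0.007, -0.02, -0.147, -11.6, -18, 2.2, 1], [0.008, -0.019, -0.148, -9.1, -19.1, 2.6, 1], [0.01, -0.018, -0.148, -6.5, -19.8, 3.1, 1], [0.011, -0.016, -0.149, -3.8, -20.2, 3.5, 1], [0.013, -0.015, -0.15, -1.1, -20.2, 3.9, 1]]
```

step_arm(
  deltas=[
    [-0.02,0.02,-0.13,6,16,-8,1],
    [-0.02,0.02,-0.13,5,17,-8,1],
    [-0.02,0.02,-0.13,3,18,-8,1],
    [-0.02,0.02,-0.13,1,18,-8,1],
    [-0.03,0.01,-0.13,-1,19,-7,1],
    [-0.03,0.01,-0.13,-3,19,-7,1],
    [-0.03,0,-0.13,-5,19,-7,1],
    [-0.03,0,-0.13,-8,19,-6,1],
    [-0.03,0,-0.14,-10,18,-6,1],
    [-0.03,0,-0.14,-12,17,-5,1],
  ],
)

```text
time_s: 2.6
tcp_pos: [0.5272, -0.0908, 0.3305]
eef_rot: [-171.5, -43.2, -167.8]
contact_force: [-0.1, -0.7, -0.0]
gripper_width: 0.0878
```

step_arm(
  deltas=[
    [-0.03,-0.01,-0.14,-14,16,-5,1],
    [-0.02,-0.01,-0.14,-16,14,-5,1],
    [-0.02,-0.01,-0.14,-18,12,-4,1],
    [-0.02,-0.02,-0.14,-19,10,-4,1],
    [-0.02,-0.02,-0.14,-21,8,-3,1],
    [-0.02,-0.02,-0.14,-21,5,-3,1],
    [-0.01,-0.02,-0.14,-22,3,-2,1],
    [-0.01,-0.02,-0.14,-22,0,-2,1],
  ],
)

```text
time_s: 3.4
tcp_pos: [0.5872, 0.0731, 0.2696]
eef_rot: [139.5, -12.5, -97.5]
contact_force: [-0.1, -1.0, -0.0]
gripper_width: 0.0876
```

```bash
python3 - <<'E'
from pl import *
s=r.get_state(); print(s["time_s"],s["joints"].round(1),fk(s["joints"])[0]-s["tcp_pos"])
p,R=T(rs,E("z",rsyaw)); a=R.apply([0,0,1])
qh,c=ik(p-.18*a,R,np.array([24,50.9,51,-30.6,-125,133.9]))
jpath(qh,18,1)
E
```

```text
3.4 [  19.9   38.5   27.8  -10.2 -120.2   56.1] [2.72732793e-05 3.19659617e-06 3.04458538e-05]
0 [0.587 0.073 0.27 ] a [-0.67 -0.08 -0.74] v [0.84 0.1  0.55]
4 [0.606 0.12  0.255] a [-0.67 -0.02 -0.74] v [0.86 0.13 0.54]
8 [0.623 0.167 0.242] a [-0.67  0.03 -0.74] v [0.88 0.15 0.52]
12 [0.638 0.214 0.23 ] a [-0.68  0.08 -0.73] v [0.89 0.18 0.51]
16 [0.651 0.261 0.22 ] a [-0.69  0.13 -0.72] v [0.91 0.21 0.49]
[[-0.003, -0.014, -0.09, -12.7, -3.2, -1.4, 1], [-0.002, -0.014, -0.09, -12.4, -4.2, -1.2, 1], [-0.001, -0.014, -0.091, -12, -5.2, -1.1, 1], [0, -0.014, -0.091, -11.5, -6.1, -0.9, 1], [0.001, -0.014, -0.091, -11, -7, -0.7, 1], [0.002, -0.013, -0.091, -10.4, -7.8, -0.5, 1], [0.003, -0.013, -0.092, -9.7, -8.6, -0.3, 1], [0.004, -0.013, -0.092, -8.9, -9.3, -0.2, 1], [0.005, -0.012, -0.092, -8.1, -9.9, 0, 1], [0.005, -0.012, -0.092, -7.2, -10.5, 0.2, 1]]
[[0.006, -0.011, -0.092, -6.3, -11, 0.3, 1], [0.007, -0.011, -0.093, -5.4, -11.4, 0.5, 1], [0.007, -0.01, -0.093, -4.4, -11.7, 0.7, 1], [0.008, -0.009, -0.093, -3.4, -12, 0.8, 1], [0.008, -0.009, -0.093, -2.4, -12.1, 1, 1], [0.009, -0.008, -0.093, -1.4, -12.2, 1.2, 1], [0.009, -0.007, -0.094, -0.4, -12.1, 1.3, 1], [0.009, -0.007, -0.094, 0.6, -12, 1.5, 1]]
```

step_arm(
  deltas=[
    [0,-0.02,-0.14,-19,-5,-2,1],
    [0,-0.02,-0.14,-18,-7,-2,1],
    [0,-0.02,-0.14,-17,-10,-1,1],
    [0,-0.02,-0.14,-15,-12,-1,1],
    [0,-0.02,-0.14,-13,-14,0,1],
    [0.01,-0.02,-0.14,-12,-15,0,1],
    [0.01,-0.02,-0.14,-10,-16,0,1],
    [0.01,-0.02,-0.14,-8,-17,1,1],
    [0.01,-0.02,-0.14,-6,-18,1,1],
    [0.01,-0.01,-0.14,-4,-18,1,1],
  ],
)

```text
time_s: 4.4
tcp_pos: [0.6488, 0.2558, 0.2121]
eef_rot: [166.9, 44.1, -28.4]
contact_force: [0.5, 0.5, 0.3]
gripper_width: 0.0877
```

```bash
python3 - <<'E'
from pl import *
p,R=T(rs,E("z",rsyaw)); a=R.apply([0,0,1])
cpath(p-.10*a,R,8,1)
E
```

```text
end q [  26.   47.   36.  -29. -114.  138.] max dq/row 1.8 dist mm 82.0 rot deg 11.7
[[0.004, 0.001, -0.025, -0.8, -3.9, 9.5, 1], [0.004, 0.001, -0.025, -0.7, -3.9, 9.5, 1], [0.004, 0.001, -0.025, -0.6, -3.8, 9.5, 1], [0.004, 0.001, -0.025, -0.6, -3.8, 9.6, 1], [0.004, 0.001, -0.025, -0.5, -3.8, 9.6, 1], [0.004, 0.001, -0.025, -0.4, -3.8, 9.6, 1], [0.004, 0.001, -0.025, -0.3, -3.7, 9.6, 1], [0.004, 0.001, -0.025, -0.2, -3.7, 9.6, 1]]
```

step_arm(
  deltas=[
    [0.01,0,-0.05,-1,-8,19,1],
    [0.01,0,-0.05,-1,-8,19,1],
    [0.01,0,-0.05,-1,-7,19,1],
    [0.01,0,-0.05,0,-7,19,1],
    [0,0,0,0,0,0,1],
  ],
)

```text
time_s: 4.9
tcp_pos: [0.5997, 0.2988, 0.15]
eef_rot: [-178.9, 45.8, -11.4]
contact_force: [0.6, 0.9, 0.5]
gripper_width: 0.0878
```

```bash
python3 - <<'E'
from pl import *
import cv2
for n in("side","top"):
    cv2.imwrite(f"pics/{n}1.png",r.capture(n)[:,:,::-1])
p,R=T(rs,E("z",rsyaw)); a=R.apply([0,0,1])
s=r.get_state();print(s["tcp_pos"],s["eef_rot"],(p-.1*a))
# TCP, finger points
for n in("side","top"): print(n,proj(n,[s["tcp_pos"], s["tcp_pos"]-.0188*Rot.from_euler("xyz",s["eef_rot"],degrees=True).apply([0,0,1])]))
E
```

```text
[0.60170966 0.29764862 0.15181269] [-179.00944355   45.6063466   -11.62475434] [0.60103745 0.29623399 0.15841707]
side [[232.47798238 261.15575752]
 [228.41912804 251.10705566]]
top [[218.38635535 208.12265474]
 [218.69798866 200.3342752 ]]
```

View pics/side1.png

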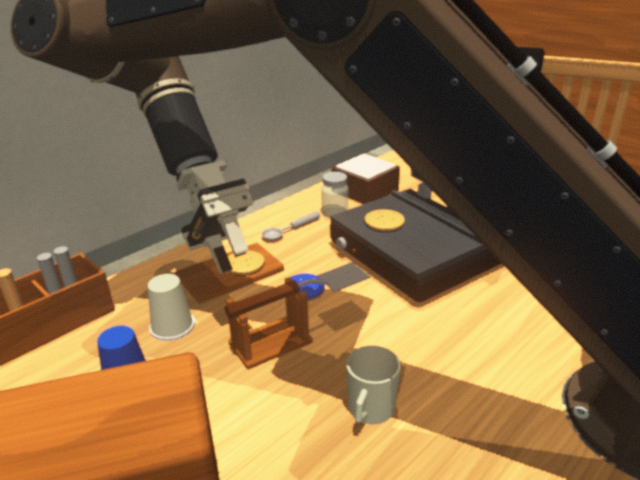

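View pics/top1.png

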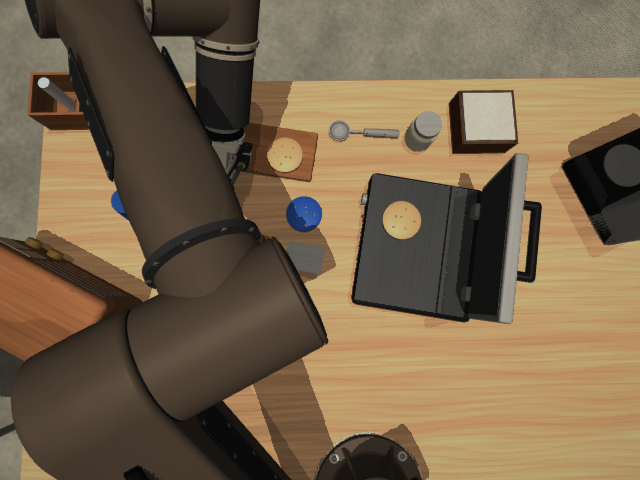

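```bash
python3 - <<'E'
from pl import *
import cv2
im=cv2.imread("pics/side1.png"); S=5
x0,y0=160,150
im=cv2.resize(im[y0:y0+115,x0:x0+150],None,fx=S,fy=S,interpolation=cv2.INTER_CUBIC)
s=r.get_state(); R=Rot.from_euler("xyz",s["eef_rot"],degrees=True)
for L,c in(([0,0,0],(0,0,255)),([.044,0,0],(0,255,0)),([-.044,0,0],(255,0,0)),([.065,0,-.066],(0,255,255)),([-.065,0,-.066],(0,255,255))):
    q=(proj("side",[s["tcp_pos"]+R.apply(L)])[0]+.5-[x0,y0])*S-.5
    cv2.circle(im,tuple(int(v) for v in q),4,c,-1)
cv2.imwrite("pics/s1z.png",im)
E
```

```text
(no output)
```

View pics/s1z.png

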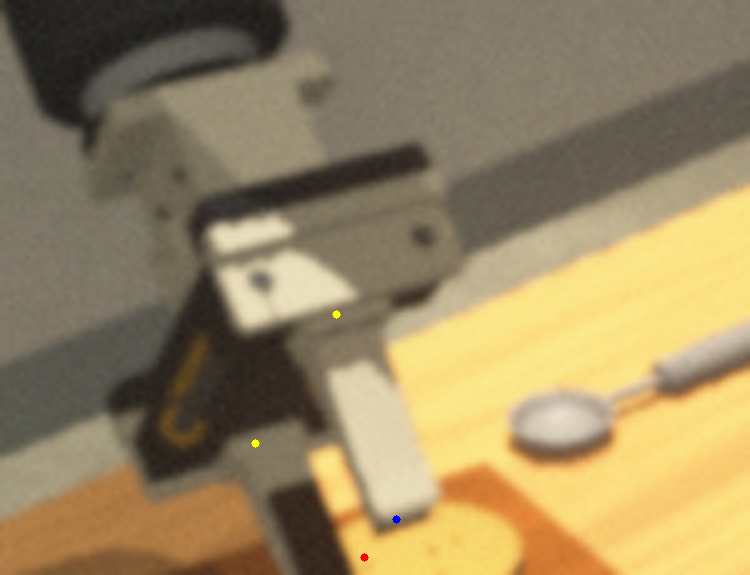

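```bash
sed -i 's/^rs=.*/rs=np.array([.537,.282,.101]); rsyaw=-102.0/' ik.py; python3 - <<'E'
from pl import *
p,R=T(rs,E("z",rsyaw)); a=R.apply([0,0,1]); print(p,R.as_euler("xyz",degrees=True))
cpath(p-.035*a,R,4,1)
E
```

```text
[0.52981842 0.31215203 0.08770639] [180.  45. -12.]
end q [  29.   46.   26.  -29. -106.  140.] max dq/row 2.7 dist mm 62.0 rot deg 1.0
[[-0.003, 0.003, 0.001, -1.5, 0.4, 15.6, 1], [-0.003, 0.003, 0.001, -1.5, 0.3, 15.6, 1], [-0.003, 0.003, 0.001, -1.5, 0.3, 15.6, 1], [-0.003, 0.003, 0.001, -1.6, 0.2, 15.6, 1]]
```

step_arm(
  deltas=[
    [0,0,0,-1.5,0,15.5,1],
    [0,0,0,-1.5,0,15.5,1],
    [-0.005,0.005,0,-1.5,0,15.5,1],
    [-0.005,0.005,0,-1.5,0,15.5,1],
    [0,0,0,0,0,0,1],
  ],
)

```text
time_s: 5.5
tcp_pos: [0.5591, 0.3057, 0.1145]
eef_rot: [-179.9, 44.6, -12.2]
contact_force: [-1.4, -0.1, 0.2]
gripper_width: 0.0877
```

```bash
python3 - <<'E'
from pl import *
import cv2
im=r.capture("side")[:,:,::-1].copy(); cv2.imwrite("pics/side2.png",im); S=5
x0,y0=190,220
im=cv2.resize(im[y0:y0+115,x0:x0+150],None,fx=S,fy=S,interpolation=cv2.INTER_CUBIC)
s=r.get_state(); R=Rot.from_euler("xyz",s["eef_rot"],degrees=True)
def dot(P,c):
    q=(proj("side",[P])[0]+.5-[x0,y0])*S-.5; cv2.circle(im,tuple(int(v) for v in q),3,c,-1)
for L,c in(([0,0,0],(0,0,255)),([.044,0,0],(0,255,0)),([-.044,0,0],(255,0,0))): dot(s["tcp_pos"]+R.apply(L),c)
RS=E("z",rsyaw)
for x in(-.07,-.028,.06):
    dot(rs+RS.apply([x,0,.011]),(255,255,0))
cv2.imwrite("pics/s2z.png",im); print(s["tcp_pos"],s["eef_rot"],s["contact_force"])
E
```

```text
[0.5602029  0.30528022 0.1152237 ] [-179.82577496   44.55856425  -12.22241604] [ 0.54904041 -0.71904469  0.44106737]
```

View pics/s2z.png

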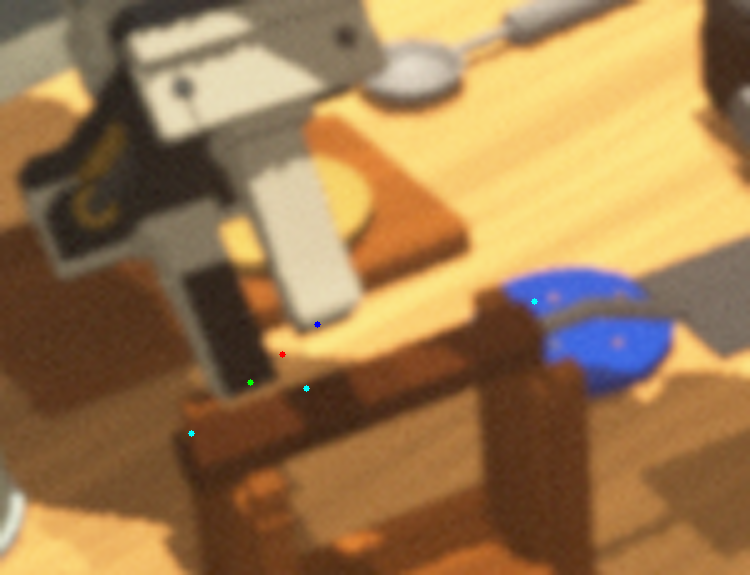

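```bash
sed -i 's/^rs=.*/rs=np.array([.535,.283,.101]); rsyaw=-102.0/' ik.py; python3 - <<'E'
from pl import *
p,R=T(rs,E("z",rsyaw)); a=R.apply([0,0,1]); print(p,R.as_euler("xyz",degrees=True))
cpath(p,R,3,1)
E
```

```text
[0.52781842 0.31315203 0.08770639] [180.  45. -12.]
end q [  30.   45.   21.  -29. -102.  141.] max dq/row 1.9 dist mm 43.0 rot deg 0.6
[[-0.002, -0.003, -0.001, -1.5, -0.2, 14.3, 1], [-0.002, -0.003, -0.001, -1.4, -0.3, 14.3, 1], [-0.002, -0.003, -0.001, -1.4, -0.3, 14.3, 1]]
```

step_arm(
  deltas=[
    [-0.002,-0.003,0,-1.5,0,14,1],
    [-0.002,-0.003,0,-1.5,0,14,1],
    [-0.002,-0.003,0,-1.5,0,14.5,1],
    [0,0,0,0,0,0,1],
  ],
)

```text
time_s: 5.95
tcp_pos: [0.5309, 0.3113, 0.0893]
eef_rot: [179.9, 44.8, -12.4]
contact_force: [-0.3, 0.2, -0.6]
gripper_width: 0.0881
```

```bash
python3 - <<'E'
from pl import *
p,R=T(rs,E("z",rsyaw)); 
cpath(p,R,1,1); s=r.get_state(); print(s["tcp_pos"],s["contact_force"])
E
```

```text
end q [  30.   45.   21.  -29. -102.  141.] max dq/row 0.3 dist mm 3.0 rot deg 0.3
[[-0.003, -0.003, -0.005, -1.3, -1.1, 3.5, 1]]
[0.53093755 0.31132652 0.08926313] [-0.2799481   0.23436024 -0.59666971]
```

Close gently first to see how it centres.

step_arm(
  deltas=[
    [0,0,0,-1,-1,3,0.5],
    [0,0,0,0,0,0,0],
    [0,0,0,0,0,0,-0.3],
    [0,0,0,0,0,0,-0.6],
    [0,0,0,0,0,0,-1],
    [0,0,0,0,0,0,-1],
  ],
  squeeze=10,
)

```text
time_s: 6.55
tcp_pos: [0.5299, 0.3128, 0.0888]
eef_rot: [179.9, 44.7, -12.4]
contact_force: [-0.0, 0.7, 0.8]
gripper_width: 0.0451
```

step_arm(
  deltas=[
    [0,0,0,0,0,0,-1],
    [0,0,0,0,0,0,-1],
  ],
)

```text
time_s: 6.75
tcp_pos: [0.5301, 0.3127, 0.0889]
eef_rot: [180.0, 44.7, -12.4]
contact_force: [0.1, -0.2, 0.8]
gripper_width: 0.0294
```

step_arm(
  deltas=[
    [0,0,0,0,0,0,-1],
    [0,0,0,0,0,0,-1],
    [0,0,0,0,0,0,-1],
  ],
)

```text
time_s: 7.05
tcp_pos: [0.53, 0.3127, 0.0887]
eef_rot: [179.9, 44.7, -12.4]
contact_force: [-0.3, -0.0, -1.2]
gripper_width: 0.0218
```

step_arm(
  deltas=[
    [0,0,0,0,0,0,-1],
    [0,0,0,0,0,0,-1],
    [0,0,0,0,0,0,-1],
  ],
  squeeze=60,
)

```text
time_s: 7.35
tcp_pos: [0.5299, 0.3128, 0.0886]
eef_rot: [179.9, 44.7, -12.4]
contact_force: [-0.2, 0.1, -0.9]
gripper_width: 0.0211
```

```bash
python3 - <<'E'
from pl import *
p,R,s=cur(); print("up rows: tool vec for +z 20mm:",R.inv().apply([0,0,20]).round(1))
E
```

```text
up rows: tool vec for +z 20mm: [-14.1   0.  -14.2]
```

step_arm(
  deltas=[
    [0,0,0,-5,0,-5,-1],
    [0,0,0,-10,0,-10,-1],
    [0,0,0,-14,0,-14,-1],
    [0,0,0,-14,0,-14,-1],
    [0,0,0,-14,0,-14,-1],
  ],
)

```text
time_s: 7.85
tcp_pos: [0.5289, 0.3125, 0.1735]
eef_rot: [179.7, 44.9, -12.5]
contact_force: [-0.5, 0.2, -0.4]
gripper_width: 0.0212
```

```bash
python3 - <<'E'
from pl import *
s=r.get_state(); print(s["contact_force"],s["moment"])
p,R=T(*tip_plate([-.15,.045,.07]))
cpath(p,R,5,-1)
E
```

```text
[-0.50475347  0.1837049  -0.40791487] [-0.61800584 -2.59846074 -0.01833982]
end q [  24.   50.   41.  -27. -117.  141.] max dq/row 3.6 dist mm 116.0 rot deg 1.6
[[-0.003, -0, -0.004, 18.4, 5.1, -13.5, -1], [-0.003, -0, -0.004, 18.3, 5.2, -13.5, -1], [-0.003, -0, -0.004, 18.3, 5.3, -13.5, -1], [-0.003, -0, -0.004, 18.3, 5.5, -13.5, -1], [-0.003, -0, -0.004, 18.3, 5.6, -13.5, -1]]
```

step_arm(
  deltas=[
    [0,0,0,18,5,-13,-1],
    [0,0,0,18,5,-14,-1],
    [-0.005,0,-0.01,18,5,-14,-1],
    [-0.005,0,-0.01,18,5,-14,-1],
    [0,0,0,18,5,-14,-1],
    [0,0,0,0,0,0,-1],
  ],
)

```text
time_s: 8.45
tcp_pos: [0.6403, 0.264, 0.1789]
eef_rot: [-178.8, 43.8, -10.0]
contact_force: [-0.8, -0.2, -1.8]
gripper_width: 0.0214
```

```bash
cat > ov.py <<'E'
from pl import *
import cv2
def turner_now(GXv=None):
    p,R,s=cur(); gx=GX if GXv is None else GXv
    a=E("x",PHI).apply([0,0,-1.]); x=E("x",PHI).apply([0,1.,0])*SGN; y=np.cross(a,x)
    Rt=R*Rot.from_matrix(np.stack([x,y,a],1)).inv(); g=p-Rt.apply(np.array([gx,0,0])+.0188*a); return g,Rt
def toplate(P): return E("z",plyaw).inv().apply(np.atleast_2d(P)-pl)
def overlay(name,out,x0,y0,w,h,S,gx=None,img=None):
    im=(r.capture(name)[:,:,::-1].copy() if img is None else img); cv2.imwrite(out.replace(".png","_raw.png"),im)
    raw=im.copy(); im=cv2.resize(im[y0:y0+h,x0:x0+w],None,fx=S,fy=S,interpolation=cv2.INTER_CUBIC)
    g,Rt=turner_now(gx)
    def poly(P,c):
        q=((proj(name,P)+.5-[x0,y0])*S-.5).astype(int); cv2.polylines(im,[q.reshape(-1,1,2)],True,c,1)
    poly(g+Rt.apply([[.12,.03,-.0175],[.2,.03,-.0175],[.2,-.03,-.0175],[.12,-.03,-.0175]]),(0,0,255))
    poly(pl+E("z",plyaw).apply([[-.1,-.14,0],[.075,-.14,0],[.075,.14,0],[-.1,.14,0]]),(0,255,0))
    cv2.imwrite(out,im); tip=g+Rt.apply([.2,0,-.02]); print("tip plate",toplate(tip).round(4),"Rt euler rel",(E("z",plyaw).inv()*Rt).as_euler("xyz",degrees=True).round(1))
    return raw
E
python3 - <<'E'
from ov import *
overlay("top","pics/o_t3.png",240,120,200,150,4)
overlay("side","pics/o_s3.png",250,150,200,150,4)
E
```

```text
tip plate [[-0.1526  0.0503  0.0896]] Rt euler rel [ 1.3  0.9 -0.1]
tip plate [[-0.1532  0.0497  0.0896]] Rt euler rel [ 1.3  1.  -0. ]
```

View pics/o_t3.png

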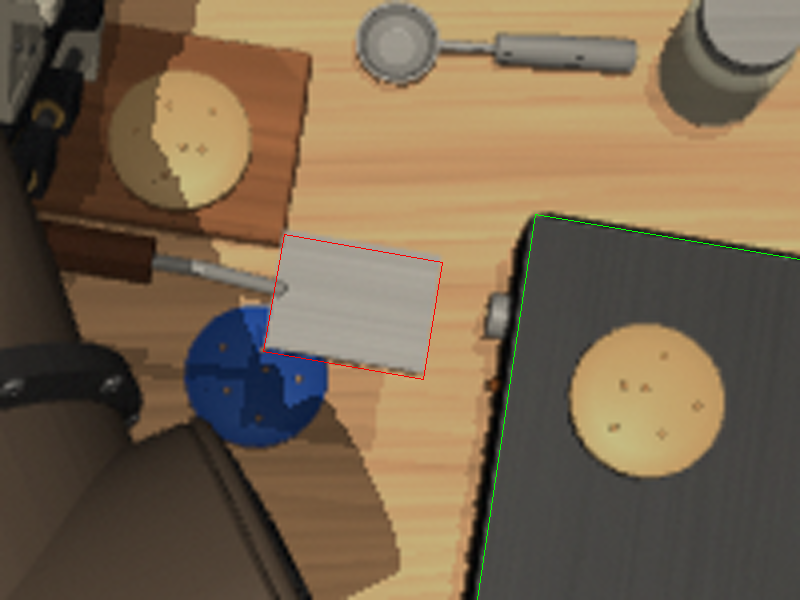

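View pics/o_s3.png

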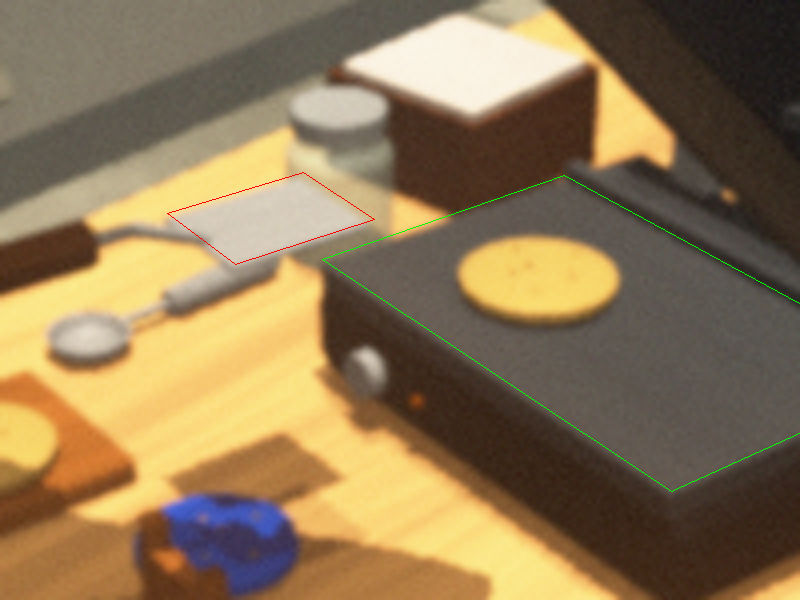

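```bash
python3 - <<'E'
from pl import *
p,R=T(*tip_plate([-.088,.044,.012],pitch=4))
cpath(p,R,5,-1)
E
```

```text
end q [  20.   49.   32.  -25. -111.  150.] max dq/row 2.3 dist mm 93.0 rot deg 3.3
[[0.008, -0.004, -0.008, 8.1, 13.4, 10, -1], [0.008, -0.004, -0.008, 8, 13.6, 9.9, -1], [0.008, -0.004, -0.008, 7.9, 13.7, 9.8, -1], [0.008, -0.004, -0.008, 7.9, 13.8, 9.6, -1], [0.008, -0.004, -0.008, 7.8, 14, 9.5, -1]]
```

step_arm(
  deltas=[
    [0.008,-0.004,-0.008,8,13,10,-1],
    [0.008,-0.004,-0.008,8,13.5,10,-1],
    [0.008,-0.004,-0.008,8,13.5,10,-1],
    [0.008,-0.004,-0.008,8,14,9.5,-1],
    [0.008,-0.004,-0.008,8,14,9.5,-1],
    [0,0,0,0,0,0,-1],
  ],
)

```text
time_s: 9.15
tcp_pos: [0.6182, 0.2052, 0.1212]
eef_rot: [-173.5, 44.3, -5.8]
contact_force: [-0.2, -0.7, -1.9]
gripper_width: 0.0212
```

```bash
python3 - <<'E'
from ov import *
overlay("side","pics/o_s4.png",290,160,200,150,4)
s=r.get_state(); print(s["contact_force"],s["moment"])
p,R=T(*tip_plate([-.085,.044,.004],pitch=4))
cpath(p,R,2,-1)
E
```

```text
tip plate [[-0.0925  0.043   0.0172]] Rt euler rel [0.7 4.7 0.4]
[0.13594321 1.12515329 0.44475054] [-0.7205656  -2.5094004  -0.03979893]
end q [  20.   49.   31.  -25. -110.  151.] max dq/row 0.6 dist mm 17.0 rot deg 1.0
[[-0.002, -0.005, 0.007, 6.3, 4.2, 4.5, -1], [-0.002, -0.005, 0.007, 6.4, 4.1, 4.4, -1]]
```

View pics/o_s4.png

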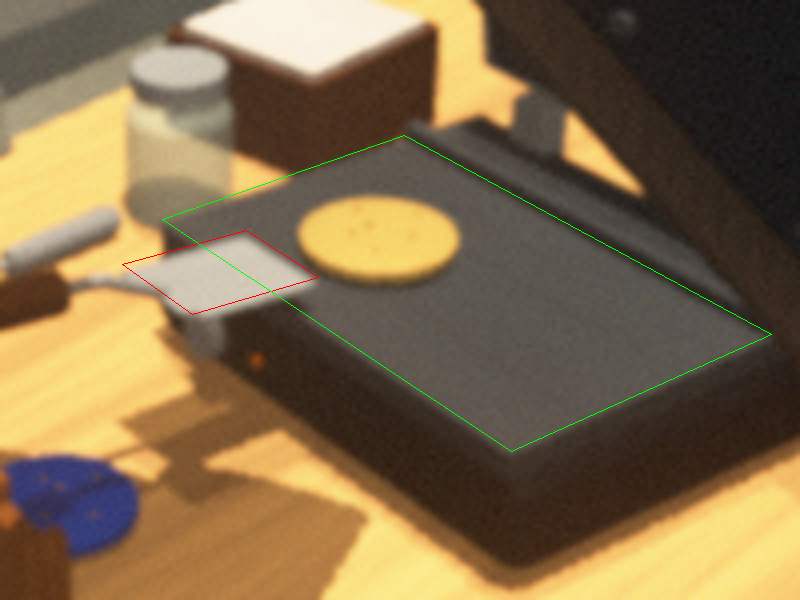

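step_arm(
  deltas=[
    [0,-0.005,0.007,6,4,4.5,-1],
    [0,-0.005,0.007,6.5,4,4.5,-1],
    [0,0,0,0,0,0,-1],
  ],
)

```text
time_s: 9.5
tcp_pos: [0.6208, 0.2012, 0.1089]
eef_rot: [-174.1, 44.6, -6.6]
contact_force: [-0.8, 0.4, -2.0]
gripper_width: 0.0213
```

```bash
cat > st.py <<'E'
from ov import *
s=r.get_state(); g,Rt=turner_now(); print("t",s["time_s"],"tip",toplate(g+Rt.apply([.2,0,-.02])).round(4),"blade back",toplate(g+Rt.apply([.12,0,-.02])).round(4),"rpy",(E("z",plyaw).inv()*Rt).as_euler("xyz",degrees=True).round(1),"F(plate)",E("z",plyaw).inv().apply(s["contact_force"]).round(1),"w",s["gripper_width"].round(4))
def go(tip,n=1,roll=0,pitch=0,yaw=0): cpath(*T(*tip_plate(tip,roll,pitch,yaw)),n,-1)
E
python3 - <<'E'
from st import *
go([-.083,.044,-.001],2,pitch=4)
E
```

```text
Traceback (most recent call last):
  File "st.py", line 2, in <module>
    s=r.get_state(); g,Rt=turner_now(); print("t",s["time_s"],"tip",toplate(g+Rt.apply([.2,0,-.02])).round(4),"blade back",toplate(g+Rt.apply([.12,0,-.02])).round(4),"rpy",(E("z",plyaw).inv()*Rt).as_euler("xyz",degrees=True).round(1),"F(plate)",E("z",plyaw).inv().apply(s["contact_force"]).round(1),"w",s["gripper_width"].round(4))
                                                                                                                                                                                                                                                                                                               ^^^^^^^^^^^^^^^^^^^^^^^^
AttributeError: 'float' object has no attribute 'round'
```

```bash
sed -i 's/s\["gripper_width"\].round(4)/round(s["gripper_width"],4)/' st.py
python3 - <<'E'
from st import *
go([-.083,.044,-.001],2,pitch=4)
E
```

```text
t 9.5 tip [[-0.0875  0.0438  0.0054]] blade back [[-0.1673  0.0439  0.0113]] rpy [ 0.2  4.2 -0. ] F(plate) [-0.2 -0.8 -2. ] w 0.0213
end q [  20.   49.   31.  -25. -110.  151.] max dq/row 0.2 dist mm 8.0 rot deg 0.3
[[-0.002, -0.002, 0.001, 2.5, 2.5, 2.4, -1], [-0.002, -0.002, 0.001, 2.5, 2.5, 2.4, -1]]
```

step_arm(
  deltas=[
    [0,0,0,2,1,2,-1],
    [0,0,0,2,1,2,-1],
    [0,0,0,0,0,0,-1],
  ],
)

```text
time_s: 9.8
tcp_pos: [0.6206, 0.2003, 0.1028]
eef_rot: [-174.1, 44.6, -6.6]
contact_force: [0.2, 0.1, -0.5]
gripper_width: 0.0211
```

```bash
python3 st.py
```

```text
t 9.8 tip [[-0.0867  0.044  -0.0005]] blade back [[-0.1664  0.0439  0.0053]] rpy [0.2 4.2 0. ] F(plate) [-0.2  0.2 -0.5] w 0.0211
```

step_arm(
  deltas=[
    [0,0,0,1,0,1,-1],
    [0,0,0,0,0,0,-1],
  ],
)

```text
time_s: 10.0
tcp_pos: [0.6204, 0.2005, 0.1016]
eef_rot: [-174.1, 44.6, -6.6]
contact_force: [-0.3, -0.0, 0.6]
gripper_width: 0.0213
```

```bash
python3 st.py
```

```text
t 10.0 tip [[-0.0868  0.0439 -0.0016]] blade back [[-0.1666  0.0438  0.0042]] rpy [0.2 4.2 0. ] F(plate) [ 0.1 -0.3  0.6] w 0.0213
```

step_arm(
  deltas=[
    [0,0,0,1,0,1,-1],
    [0,0,0,0,0,0,-1],
  ],
)

```text
time_s: 10.2
tcp_pos: [0.6204, 0.2007, 0.1006]
eef_rot: [-174.1, 44.6, -6.6]
contact_force: [-0.2, 0.5, 1.4]
gripper_width: 0.021
```

```bash
python3 st.py
```

```text
t 10.2 tip [[-0.0869  0.0438 -0.0026]] blade back [[-0.1667  0.0438  0.0032]] rpy [0.2 4.2 0. ] F(plate) [-0.5 -0.3  1.4] w 0.021
```

```bash
python3 - <<'E'
from st import *
go([-.03,.044,-.0026],7,pitch=4.2)
E
```

```text
t 10.2 tip [[-0.0869  0.0438 -0.0026]] blade back [[-0.1667  0.0438  0.0032]] rpy [0.2 4.2 0. ] F(plate) [-0.5 -0.3  1.4] w 0.021
end q [  17.   48.   27.  -23. -108.  155.] max dq/row 0.6 dist mm 56.0 rot deg 0.2
[[0, -0.001, 0, -0.4, 8.1, -0.5, -1], [0, -0.001, 0, -0.4, 8.1, -0.5, -1], [0, -0.001, 0, -0.4, 8.1, -0.5, -1], [0, -0.001, 0, -0.4, 8.1, -0.5, -1], [0, -0.001, 0, -0.4, 8.1, -0.5, -1], [0, -0.001, 0, -0.4, 8.1, -0.5, -1], [0, -0.001, 0, -0.4, 8.1, -0.5, -1]]
```

step_arm(
  deltas=[
    [0,0,0,-0.4,8,-0.5,-1],
    [0,0,0,-0.4,8,-0.5,-1],
    [0,0,0,-0.4,8,-0.5,-1],
    [0,0,0,-0.4,8,-0.5,-1],
    [0,0,0,-0.4,8,-0.5,-1],
    [0,0,0,-0.4,8,-0.5,-1],
    [0,0,0,0,0,0,-1],
  ],
)

```text
time_s: 10.9
tcp_pos: [0.6116, 0.1484, 0.1015]
eef_rot: [-174.1, 44.5, -6.6]
contact_force: [-0.0, -0.4, 0.6]
gripper_width: 0.0212
```

```bash
python3 - <<'E'
from st import *
overlay("side","pics/o_s5.png",310,160,200,150,4)
overlay("top","pics/o_t5.png",300,140,200,150,4)
go([.03,.044,-.0026],8,pitch=4.2)
E
```

```text
t 10.9 tip [[-0.0339  0.0448 -0.0019]] blade back [[-0.1137  0.0448  0.004 ]] rpy [0.3 4.2 0. ] F(plate) [0.4 0.  0.6] w 0.0212
tip plate [[-0.0343  0.0448 -0.0019]] Rt euler rel [0.3 4.2 0. ]
tip plate [[-0.0347  0.0448 -0.0019]] Rt euler rel [0.3 4.2 0. ]
end q [  13.   47.   24.  -21. -107.  159.] max dq/row 0.5 dist mm 64.0 rot deg 0.3
[[0, -0.001, 0, -0.4, 8.1, -0.3, -1], [0, -0.001, 0, -0.4, 8.1, -0.3, -1], [0, -0.001, 0, -0.4, 8.1, -0.3, -1], [0, -0.001, 0, -0.4, 8.1, -0.3, -1], [0, -0.001, 0, -0.4, 8.1, -0.3, -1], [0, -0.001, 0, -0.4, 8.1, -0.3, -1], [0, -0.001, 0, -0.4, 8.1, -0.3, -1], [0, -0.001, 0, -0.4, 8.1, -0.3, -1]]
```

View pics/o_s5.png

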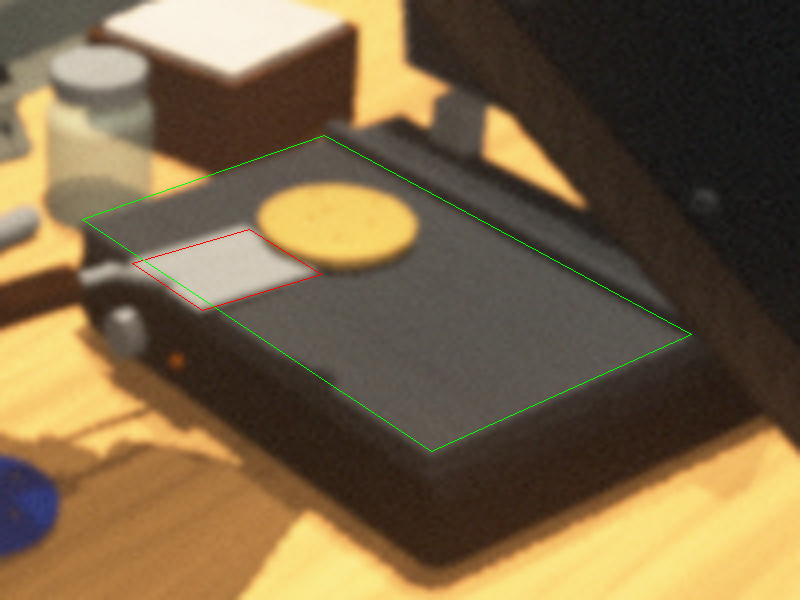

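View pics/o_t5.png

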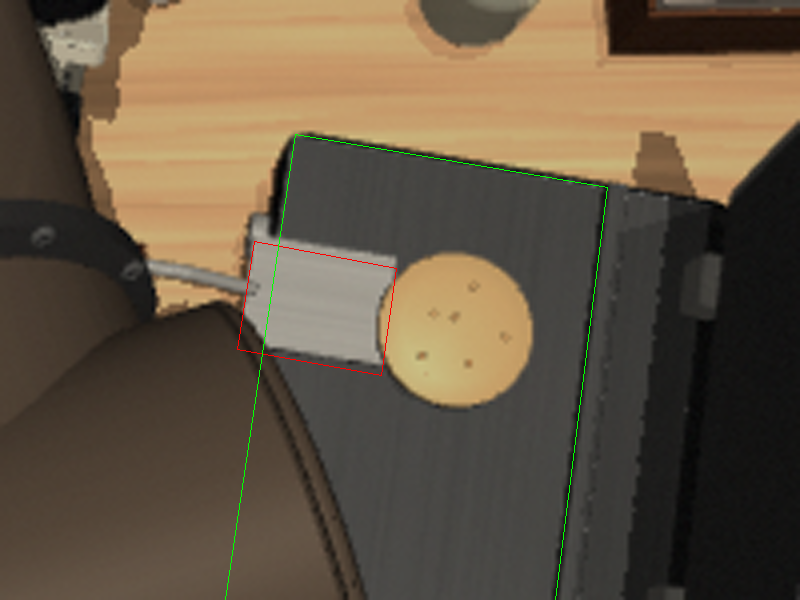

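step_arm(
  deltas=[
    [0,0,0,-0.8,8,0.2,-1],
    [0,0,0,-0.8,8,0.2,-1],
    [0,0,0,-0.8,8,0.2,-1],
    [0,0,0,-0.8,8,0.2,-1],
    [0,0,0,-0.4,8,-0.3,-1],
    [0,0,0,-0.4,8,-0.3,-1],
    [0,0,0,0,0,0,-1],
  ],
)

```text
time_s: 11.7
tcp_pos: [0.5987, 0.0995, 0.1005]
eef_rot: [-174.0, 44.5, -6.5]
contact_force: [0.4, -0.4, 0.2]
gripper_width: 0.0214
```

```bash
python3 - <<'E'
from st import *
overlay("side","pics/o_s6.png",310,160,200,150,4)
overlay("top","pics/o_t6.png",340,140,160,150,4)
go([.06,.044,-.0026],6,pitch=4.2)
E
```

```text
t 11.7 tip [[ 0.0164  0.0416 -0.003 ]] blade back [[-0.0634  0.0415  0.0029]] rpy [0.3 4.3 0.1] F(plate) [0.3 0.5 0.2] w 0.0214
tip plate [[ 0.0162  0.0416 -0.003 ]] Rt euler rel [0.3 4.2 0.1]
tip plate [[ 0.0159  0.0417 -0.003 ]] Rt euler rel [0.3 4.2 0.1]
end q [  11.   46.   22.  -19. -107.  161.] max dq/row 0.5 dist mm 44.0 rot deg 0.3
[[0, -0.001, 0, -0.1, 7.3, -0.7, -1], [0, -0.001, 0, -0.1, 7.3, -0.7, -1], [0, -0.001, 0, -0.1, 7.3, -0.7, -1], [0, -0.001, 0, -0.1, 7.3, -0.7, -1], [0, -0.001, 0, -0.1, 7.3, -0.8, -1], [0, -0.001, 0, -0.1, 7.3, -0.8, -1]]
```

View pics/o_s6.png

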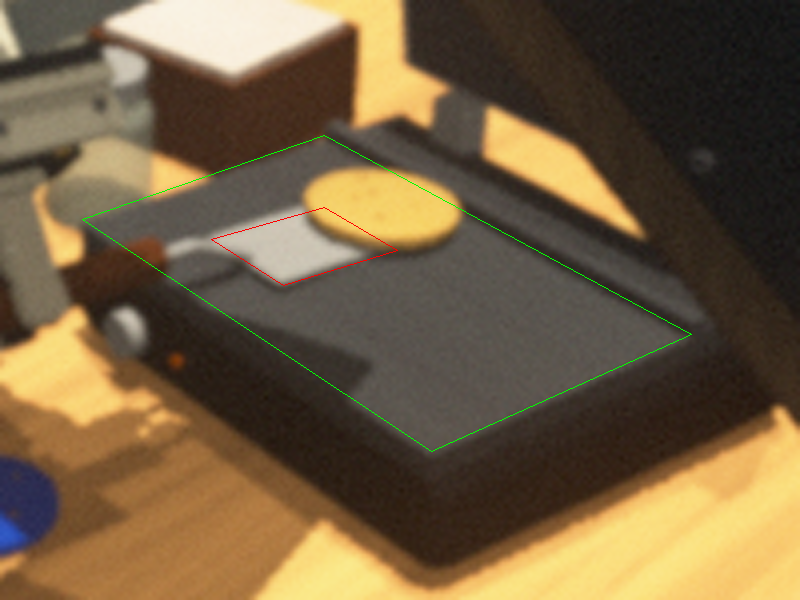

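View pics/o_t6.png

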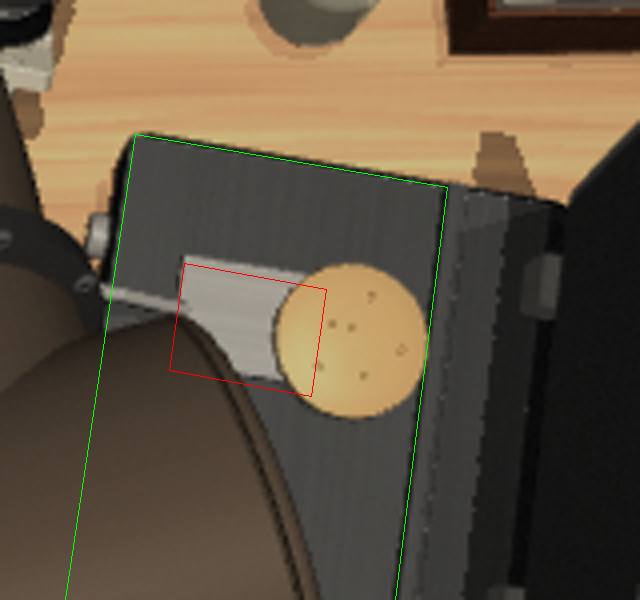

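step_arm(
  deltas=[
    [0,0,0,-0.6,8,-0.2,-1],
    [0,0,0,-0.6,8,-0.2,-1],
    [0,0,0,-0.6,8,-0.2,-1],
    [0,0,0,-0.1,8,-0.8,-1],
    [0,0,0,0,0,0,-1],
  ],
)

```text
time_s: 12.3
tcp_pos: [0.5922, 0.0675, 0.1004]
eef_rot: [-173.9, 44.5, -6.3]
contact_force: [-0.3, -0.8, 0.1]
gripper_width: 0.0214
```

```bash
python3 - <<'E'
from st import *
overlay("side","pics/o_s7.png",310,160,200,150,4)
overlay("top","pics/o_t7.png",340,140,160,150,4)
go([.072,.039,-.0026],4,pitch=4.2)
E
```

```text
t 12.3 tip [[ 0.0491  0.0415 -0.0035]] blade back [[-0.0307  0.0413  0.0026]] rpy [0.4 4.3 0.2] F(plate) [ 0.8 -0.2  0.1] w 0.0214
tip plate [[ 0.049   0.0415 -0.0034]] Rt euler rel [0.3 4.3 0.2]
tip plate [[ 0.0487  0.0415 -0.0034]] Rt euler rel [0.3 4.3 0.2]
end q [  11.   46.   21.  -19. -106.  162.] max dq/row 0.4 dist mm 23.0 rot deg 0.4
[[0, -0.001, 0.001, -0.7, 5.8, -0.1, -1], [0, -0.001, 0.001, -0.7, 5.8, -0.1, -1], [0, -0.001, 0.001, -0.7, 5.8, -0.1, -1], [0, -0.001, 0.001, -0.7, 5.8, -0.1, -1]]
```

View pics/o_s7.png

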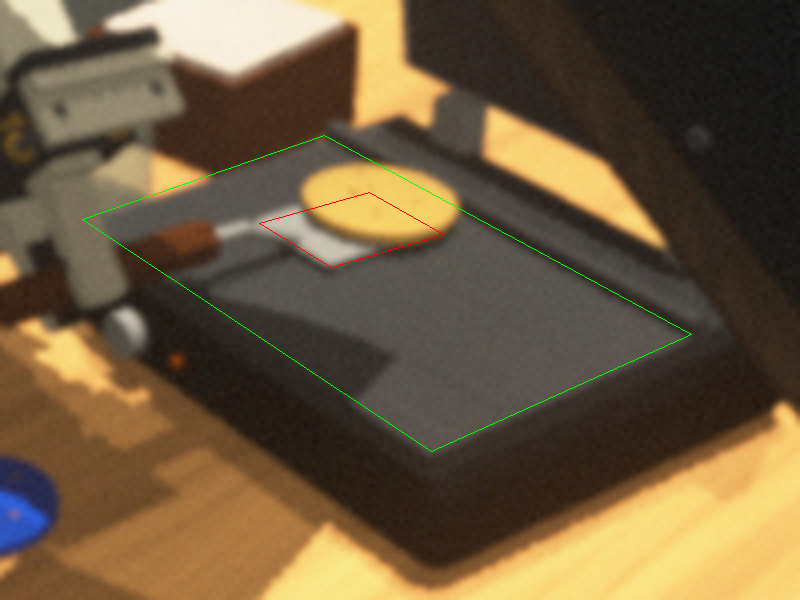

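View pics/o_t7.png

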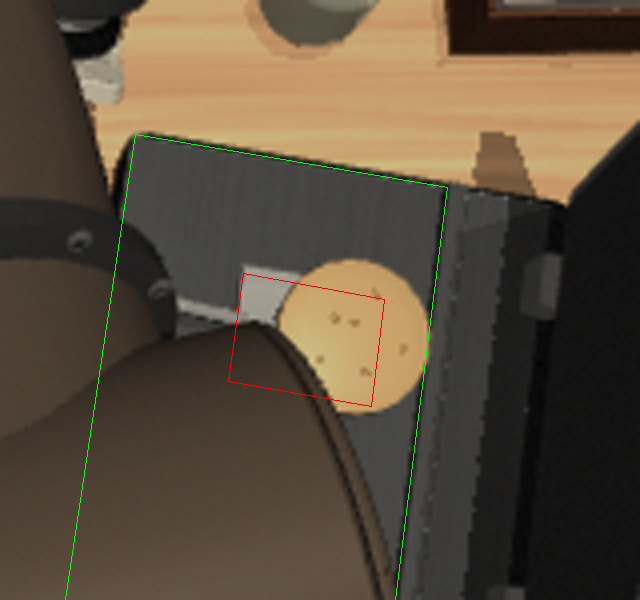

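step_arm(
  deltas=[
    [0,0,0,-0.1,7,-0.6,-1],
    [0,0,0,-0.1,7,-0.6,-1],
    [0,0,0,-0.1,7,-0.6,-1],
    [0,0,0,-0.1,4,-0.3,-1],
    [0,0,0,0,0,0,-1],
  ],
)

```text
time_s: 12.9
tcp_pos: [0.5892, 0.0436, 0.0999]
eef_rot: [-173.7, 44.4, -6.1]
contact_force: [0.8, 5.7, 2.0]
gripper_width: 0.0212
```

```bash
python3 - <<'E'
from st import *
overlay("side","pics/o_s8.png",310,160,200,150,4)
overlay("top","pics/o_t8.png",340,140,160,150,4)
E
```

```text
t 12.9 tip [[ 0.073   0.0431 -0.0046]] blade back [[-0.0068  0.0429  0.0017]] rpy [0.4 4.5 0.2] F(plate) [-5.8 -0.3  2. ] w 0.0212
tip plate [[ 0.073   0.0431 -0.0046]] Rt euler rel [0.4 4.5 0.2]
tip plate [[ 0.073   0.0432 -0.0045]] Rt euler rel [0.4 4.5 0.2]
```

View pics/o_s8.png

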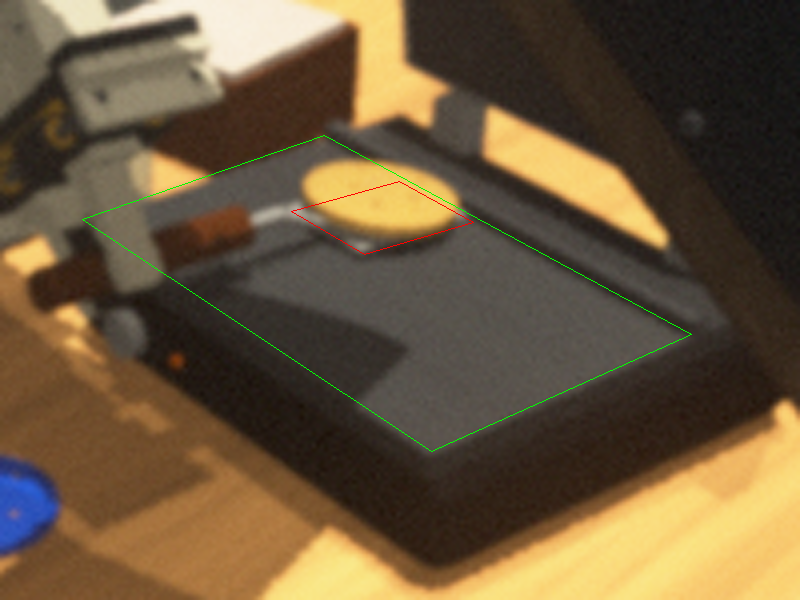

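View pics/o_t8.png

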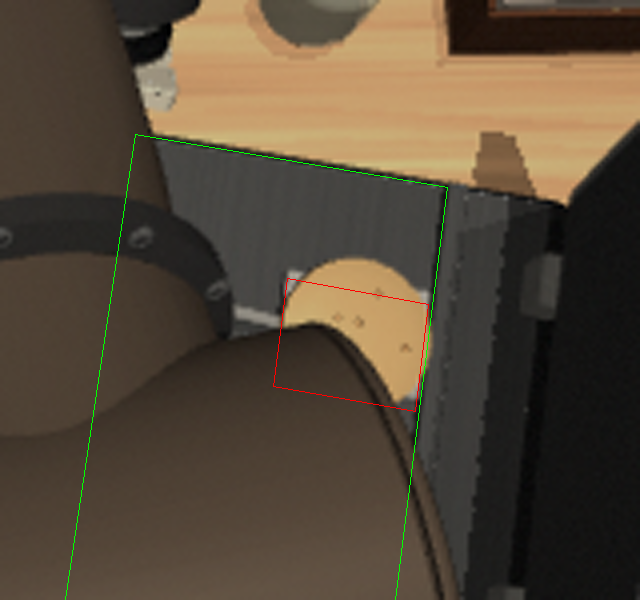

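```bash
python3 - <<'E'
from st import *
go([.066,.043,.035],6,pitch=0)
E
```

```text
t 13.0 tip [[ 0.073   0.0432 -0.0045]] blade back [[-0.0068  0.0428  0.0018]] rpy [0.4 4.5 0.2] F(plate) [-4.3  0.7  1.2] w 0.0214
end q [  13.   45.   23.  -17. -109.  157.] max dq/row 0.8 dist mm 23.0 rot deg 4.5
[[-0.009, -0.001, 0.01, -2.4, -1.7, -2.6, -1], [-0.009, -0.001, 0.01, -2.4, -1.6, -2.6, -1], [-0.009, -0.001, 0.01, -2.4, -1.6, -2.6, -1], [-0.009, -0.001, 0.01, -2.4, -1.5, -2.6, -1], [-0.009, -0.001, 0.01, -2.4, -1.5, -2.6, -1], [-0.009, -0.001, 0.01, -2.4, -1.4, -2.6, -1]]
```

step_arm(
  deltas=[
    [-0.009,-0.001,0.01,-1.5,-2,-1.5,-1],
    [-0.009,-0.001,0.01,-2.5,-1.5,-2.5,-1],
    [-0.009,-0.001,0.01,-2.5,-1.5,-2.5,-1],
    [-0.009,-0.001,0.01,-2.5,-1.5,-2.5,-1],
    [-0.009,-0.001,0.01,-2.5,-1.5,-2.5,-1],
    [-0.009,-0.001,0.01,-2.5,-1.5,-2.5,-1],
    [0,0,0,0,0,0,-1],
  ],
)

```text
time_s: 13.7
tcp_pos: [0.5908, 0.0517, 0.1207]
eef_rot: [179.2, 44.9, -11.4]
contact_force: [0.1, 0.5, -1.5]
gripper_width: 0.0211
```

```bash
python3 - <<'E'
from st import *
overlay("side","pics/o_s9.png",310,130,200,150,4)
E
```

```text
t 13.7 tip [[0.0661 0.0421 0.0362]] blade back [[-0.0139  0.0422  0.0354]] rpy [ 0.  -0.6 -0.1] F(plate) [-0.5  0.  -1.5] w 0.0211
tip plate [[0.0662 0.042  0.0359]] Rt euler rel [ 0.  -0.5 -0.1]
```

View pics/o_s9.png

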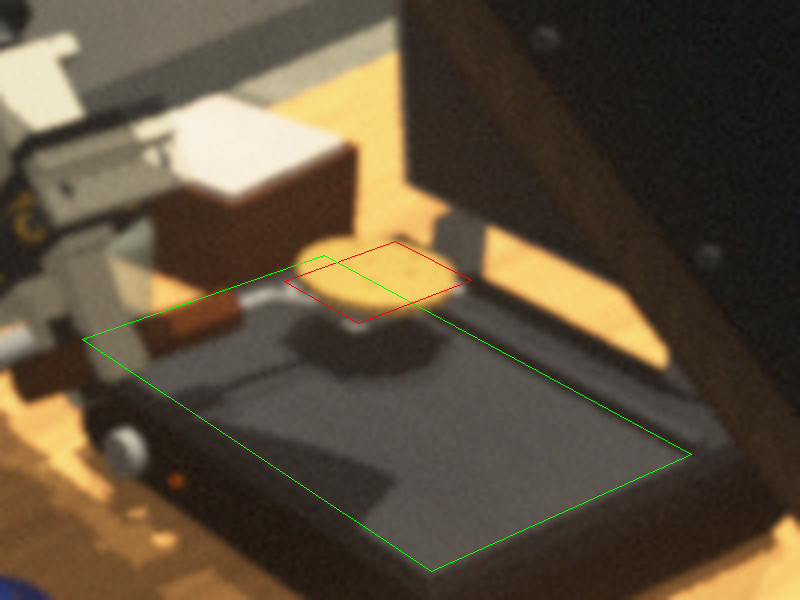

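```bash
cat > bp.py <<'E'
from st import *
DY=.004  # blade sits ~4 mm to +y of model
def bpose(c,yaw,roll,h,pitch=-1.5,off=0.0,y0=-.03):
    Rt0=E("z",plyaw+yaw); Rt=Rt0*E("y",pitch)*E("x",roll)
    e=pl+E("z",plyaw).apply([c[0],c[1],h])+Rt0.apply([0,y0+off,0])
    return T(e-Rt.apply([.16,y0,-.02]),Rt)
def bpath(seq,start=True,g=-1):
    """seq of (n,(c,yaw,roll,h,pitch,off)) interpolated linearly from first"""
    p0,R0,s=cur(); P=[(p0,R0)]; q=np.array(s["joints"]); prev=None
    for n,x in seq:
        x=np.array([x[0][0],x[0][1],*x[1:]],float)
        if prev is None:
            p1,R1=bpose((x[0],x[1]),*x[2:]); d=(R0.inv()*R1).as_rotvec()
            for k in range(1,n+1): P.append((p0+(p1-p0)*k/n,R0*Rot.from_rotvec(d*k/n)))
        else:
            for k in range(1,n+1):
                y=prev+(x-prev)*k/n; P.append(bpose((y[0],y[1]),*y[2:]))
        prev=x
    for i,(pp,RR) in enumerate(P[1:]):
        qn,c=ik(pp,RR,q); dm=np.abs(qn-q); 
        print(i,"dq",dm.max().round(1),"q",qn.round(0),"tcp",pp.round(3),"a",RR.apply([0,0,1]).round(2), "FAIL" if c>1e-7 else ""); q=qn
    show(relrows(P,g))
E
python3 - <<'E'
from bp import *
bpath([(4,((.024,.042),0,0,.085,-1.5,0)),(12,((.03,.033),-50,0,.095,-1.5,0)),(3,((.035,.03),-50,16,.06,-1.5,0))])
E
```

```text
t 13.75 tip [[0.0662 0.042  0.0359]] blade back [[-0.0138  0.0421  0.0352]] rpy [ 0.  -0.5 -0.1] F(plate) [-0.3 -0.  -1.9] w 0.0217
0 dq 1.1 q [  13.   45.   23.  -17. -110.  156.] tcp [0.591 0.052 0.132] a [-0.7   0.12 -0.71] 
1 dq 1.1 q [  13.   44.   24.  -17. -111.  156.] tcp [0.591 0.053 0.144] a [-0.7   0.12 -0.71] 
2 dq 1.1 q [  13.   44.   24.  -17. -112.  155.] tcp [0.591 0.053 0.155] a [-0.7   0.12 -0.71] 
3 dq 1.1 q [  13.   43.   25.  -17. -113.  155.] tcp [0.591 0.054 0.167] a [-0.7   0.11 -0.71] 
4 dq 3.0 q [  11.   44.   27.  -19. -114.  152.] tcp [0.604 0.051 0.168] a [-0.69  0.16 -0.71] 
5 dq 3.0 q [  10.   45.   29.  -21. -115.  149.] tcp [0.616 0.048 0.168] a [-0.67  0.21 -0.71] 
6 dq 3.0 q [   8.   45.   31.  -23. -115.  146.] tcp [0.628 0.044 0.169] a [-0.66  0.26 -0.71] 
7 dq 3.0 q [   6.   46.   33.  -25. -115.  143.] tcp [0.64  0.038 0.17 ] a [-0.64  0.31 -0.71] 
8 dq 3.0 q [   5.   46.   35.  -26. -115.  140.] tcp [0.652 0.032 0.171] a [-0.61  0.35 -0.71] 
9 dq 2.9 q [   3.   47.   36.  -28. -115.  137.] tcp [0.663 0.025 0.172] a [-0.58  0.4  -0.71] 
10 dq 2.
[... 978 characters left out ...]
3, -8.2, -0.4, -8.2, -1], [-0.003, -0, 0.003, -8.2, -0.3, -8.2, -1], [0.051, -0.002, 0.051, 8.6, 0.1, -9.7, -1], [0.051, -0.002, 0.051, 8.6, 0.1, -9.8, -1], [0.051, -0.002, 0.051, 8.6, 0.2, -9.8, -1], [0.051, -0.002, 0.051, 8.7, 0.2, -9.8, -1], [0.051, -0.002, 0.051, 8.7, 0.2, -9.9, -1], [0.051, -0.002, 0.051, 8.7, 0.3, -9.9, -1]]
[[0.051, -0.002, 0.051, 8.8, 0.3, -9.9, -1], [0.051, -0.002, 0.051, 8.8, 0.4, -10, -1], [0.051, -0.002, 0.051, 8.9, 0.4, -10, -1], [0.051, -0.002, 0.051, 8.9, 0.4, -10.1, -1], [0.051, -0.002, 0.051, 8.9, 0.4, -10.1, -1], [0.051, -0.002, 0.051, 9, 0.4, -10.2, -1], [0, 0.093, 0, 7.2, 1.5, 7.2, -1], [-0, 0.093, -0, 6.4, 1.5, 8, -1], [-0, 0.093, -0, 5.6, 1.5, 8.7, -1]]
```

step_arm(
  deltas=[
    [-0.003,0,0.003,-6,-0.5,-6,-1],
    [-0.003,0,0.003,-8,-0.5,-8,-1],
    [-0.003,0,0.003,-9,-0.5,-9,-1],
    [-0.003,0,0.003,-8,-0.5,-8,-1],
    [-0.003,0,0.003,-4,0,-4,-1],
  ],
)

```text
time_s: 14.25
tcp_pos: [0.591, 0.0541, 0.174]
eef_rot: [177.4, 45.0, -12.7]
contact_force: [0.5, -0.4, -1.7]
gripper_width: 0.0212
```

step_arm(
  deltas=[
    [0.03,0,0.03,5,0,-6,-1],
    [0.05,0,0.05,8.5,0,-10,-1],
    [0.05,0,0.05,8.5,0,-10,-1],
    [0.05,0,0.05,8.5,0,-10,-1],
    [0.05,0,0.05,8.5,0,-10,-1],
    [0.05,0,0.05,8.5,0,-10,-1],
    [0.05,0,0.05,8.5,0,-10,-1],
    [0.03,0,0.03,5,0,-6,-1],
    [0,0,0,0,0,0,-1],
  ],
)

```text
time_s: 15.15
tcp_pos: [0.6799, 0.0161, 0.1897]
eef_rot: [177.9, 43.8, -42.5]
contact_force: [-0.1, -0.3, -2.2]
gripper_width: 0.0215
```

```bash
python3 - <<'E'
from bp import *
overlay("side","pics/o_s10.png",290,110,220,165,3)
overlay("top","pics/o_t10.png",320,110,200,150,4)
bpath([(7,((.035,.035),-50,0,.09,-1.5,0))])
E
```

```text
t 15.15 tip [[0.0601 0.02   0.1092]] blade back [[-0.0089  0.0602  0.1072]] rpy [  1.2  -1.5 -30.3] F(plate) [ 0.3 -0.1 -2.2] w 0.0215
tip plate [[0.0598 0.0199 0.1092]] Rt euler rel [  1.2  -1.5 -30.1]
tip plate [[0.0591 0.0199 0.1089]] Rt euler rel [  1.2  -1.5 -30. ]
0 dq 1.5 q [  -0.   46.   39.  -31. -115.  131.] tcp [0.685 0.01  0.187] a [-0.52  0.47 -0.72] 
1 dq 1.5 q [  -1.   46.   39.  -32. -114.  129.] tcp [0.69  0.001 0.184] a [-0.49  0.49 -0.72] 
2 dq 1.5 q [  -3.   46.   39.  -33. -113.  128.] tcp [ 0.696 -0.007  0.182] a [-0.47  0.52 -0.71] 
3 dq 1.5 q [  -4.   46.   39.  -34. -113.  126.] tcp [ 0.701 -0.015  0.179] a [-0.44  0.54 -0.71] 
4 dq 1.5 q [  -5.   47.   39.  -35. -112.  125.] tcp [ 0.707 -0.023  0.177] a [-0.42  0.57 -0.71] 
5 dq 1.5 q [  -6.   47.   39.  -35. -111.  123.] tcp [ 0.712 -0.031  0.174] a [-0.39  0.59 -0.71] 
6 dq 1.5 q [  -8.   47.   39.  -36. -110.  122.] tcp [ 0.717 -0.039  0.172] a [-0.36  0.61 -0.71] 
[[0.035, -0.004, 0.036, 8.6, 2.6, -4.7, -1], [0.035, -0.004, 0.036, 8.7, 2.1, -4.8, -1], [0.035, -0.004, 0.036, 8.7, 1.6, -4.9, -1], [0.035, -0.004, 0.036, 8.7, 1.1, -5, -1], [0.035, -0.004, 0.036, 8.8, 0.6, -5, -1], [0.035, -0.004, 0.036, 8.7, 0.1, -5.1, -1], [0.035, -0.004, 0.036, 8.7, -0.3, -5.1, -1]]
```

View pics/o_s10.png

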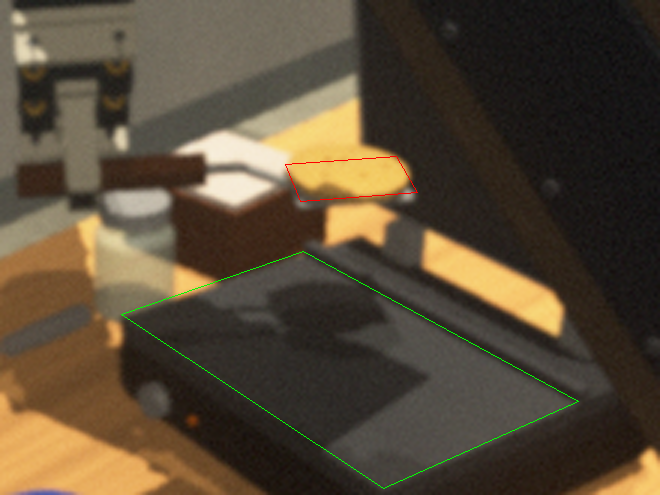

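View pics/o_t10.png

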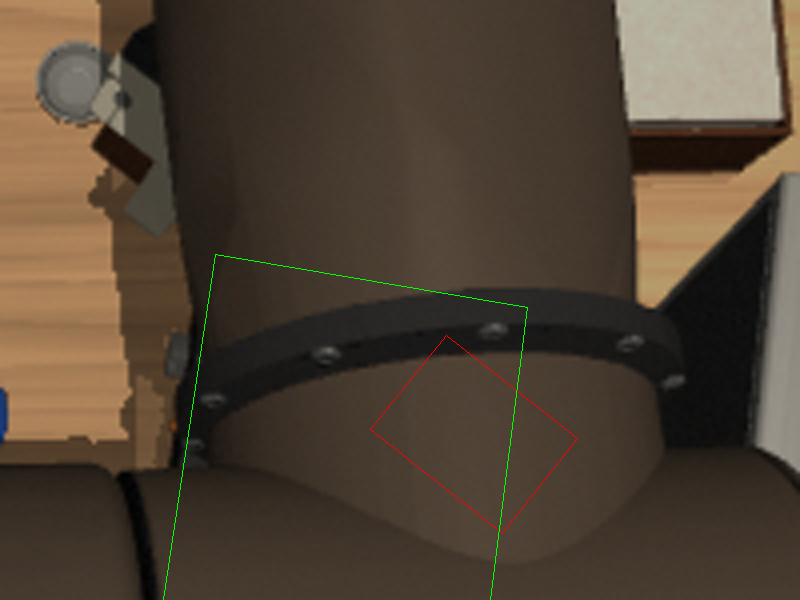

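step_arm(
  deltas=[
    [0.03,0,0.03,7,2,-4,-1],
    [0.04,0,0.04,9,2,-5,-1],
    [0.04,0,0.04,9,1.5,-5,-1],
    [0.04,0,0.04,9,1,-5,-1],
    [0.04,0,0.04,9,0.5,-5,-1],
    [0.03,0,0.03,8,0,-5,-1],
    [0.02,0,0.02,4,0,-3,-1],
    [0,0,0,0,0,0,-1],
  ],
)

```text
time_s: 16.05
tcp_pos: [0.7156, -0.0364, 0.1727]
eef_rot: [178.4, 43.5, -62.7]
contact_force: [0.0, 0.9, -2.0]
gripper_width: 0.0212
```

```bash
python3 - <<'E'
from bp import *
print(r.get_state()["joints"].round(1))
q=r.get_state()["joints"]
for roll in (0,20,40,60,80,95):
    p,R=bpose((.035,.033),-50,roll,.004); q,c=ik(p,R,q); e,w,v=fk(q)[2]; print(roll,c<1e-7,q.round(0),"e",e.round(2),"w",w.round(2),"v",v.round(2),"tcp",p.round(3),"| plate w",toplate(w).round(2),"v",toplate(v).round(2))
bpath([(3,((.035,.033),-50,0,.085,-1.5,0)),(4,((.035,.033),-50,16,.05,-1.5,0))])
E
```

```text
t 16.05 tip [[ 0.0557 -0.0002  0.0911]] blade back [[0.0052 0.0618 0.0894]] rpy [  1.5  -1.2 -50.8] F(plate) [-0.9 -0.1 -2. ] w 0.0212
[  -7.1   45.2   37.1  -35.4 -107.7  121.9]
0 True [  -7.   50.   35.  -35. -103.  127.] e [ 0.46 -0.06  0.58] w [ 0.9  -0.12  0.46] v [ 0.85 -0.27  0.35] tcp [ 0.716 -0.039  0.086] | plate w [[-0.05  0.37  0.38]] v [[0.1  0.35 0.27]]
20 True [  1.  40.  20. -21. -84. 123.] e [0.39 0.   0.66] w [0.82 0.01 0.5 ] v [ 0.8  -0.17  0.43] tcp [ 0.714 -0.036  0.091] | plate w [[-0.16  0.26  0.42]] v [[0.02 0.28 0.35]]
40 True [ 11.  32.   3.  -5. -64. 111.] e [0.31 0.06 0.71] w [0.71 0.13 0.49] v [ 0.74 -0.06  0.47] tcp [ 0.712 -0.032  0.095] | plate w [[-0.26  0.13  0.41]] v [[-0.08  0.19  0.39]]
60 True [ 21.  27. -18.  21. -47.  84.] e [0.25 0.1  0.74] w [0.56 0.21 0.41] v [0.67 0.06 0.46] tcp [ 0.709 -0.027  0.097] | plate w [[-0.32 -0.03  0.33]] v [[-0.19  0.1   0.38]]
80 True [ 25.  26. -36.  57. -43.  46.] e [0.24 0.11 0.74] w [0.43 0.2  0.33] v [0.61 0.17 0.41] tcp [ 0.706 -0.021  0.097] | plate w [[-0.28 -0.15  0.25]] v [[-0.28  0.02  0.33]]
95 True
[... 426 characters left out ...]
0.716 -0.039  0.167] a [-0.36  0.61 -0.71] 
3 dq 4.1 q [  -6.   45.   35.  -33. -105.  123.] tcp [ 0.715 -0.039  0.159] a [-0.34  0.56 -0.75] 
4 dq 4.3 q [  -5.   43.   32.  -30. -101.  123.] tcp [ 0.715 -0.038  0.152] a [-0.31  0.51 -0.8 ] 
5 dq 4.4 q [ -3.  42.  29. -27. -97. 123.] tcp [ 0.715 -0.037  0.144] a [-0.29  0.46 -0.84] 
6 dq 4.5 q [ -1.  40.  25. -24. -92. 123.] tcp [ 0.714 -0.037  0.136] a [-0.26  0.41 -0.87] 
[[-0.005, -0.009, -0.002, 1.9, 0.4, 0.9, -1], [-0.005, -0.009, -0.002, 1.9, 0.4, 0.9, -1], [-0.005, -0.009, -0.002, 1.9, 0.4, 0.9, -1], [0, 0.07, -0, 5, -0.2, 5.7, -1], [-0, 0.07, 0, 4.6, -0.2, 6.1, -1], [0, 0.07, -0, 4.1, -0.2, 6.5, -1], [0, 0.07, 0, 3.6, -0.2, 6.9, -1]]
```

step_arm(
  deltas=[
    [0,0.05,0,5,0,5,-1],
    [0,0.07,0,5,0,6,-1],
    [0,0.07,0,5,0,6,-1],
    [0,0.06,0,4,0,7,-1],
    [0,0.03,0,4,0,7,-1],
    [0,0,0,0,0,0,-1],
  ],
)

```text
time_s: 16.65
tcp_pos: [0.7148, -0.0355, 0.1323]
eef_rot: [178.7, 26.9, -62.0]
contact_force: [-1.1, 0.5, -2.4]
gripper_width: 0.0208
```

```bash
python3 - <<'E'
from bp import *
overlay("side","pics/o_s11.png",290,130,220,165,3)
bpath([(5,((.035,.033),-50,18,.012,-1.5,0))])
E
```

```text
t 16.65 tip [[0.0566 0.0003 0.0548]] blade back [[0.0058 0.0621 0.0531]] rpy [ 18.1  -1.2 -50.6] F(plate) [-0.3 -1.2 -2.4] w 0.0208
tip plate [[0.0567 0.0007 0.0552]] Rt euler rel [ 18.1  -1.1 -50.6]
0 dq 0.5 q [ -0.  39.  23. -23. -89. 122.] tcp [ 0.715 -0.036  0.126] a [-0.23  0.39 -0.89] 
1 dq 0.5 q [ -0.  40.  23. -23. -88. 123.] tcp [ 0.715 -0.036  0.119] a [-0.24  0.39 -0.89] 
2 dq 0.5 q [ -0.  40.  22. -23. -88. 123.] tcp [ 0.715 -0.036  0.112] a [-0.24  0.39 -0.89] 
3 dq 0.5 q [ -0.  40.  22. -23. -87. 123.] tcp [ 0.714 -0.036  0.105] a [-0.24  0.39 -0.89] 
4 dq 0.5 q [ -0.  41.  22. -23. -87. 124.] tcp [ 0.714 -0.036  0.099] a [-0.24  0.38 -0.89] 
[[-0.002, -0, -0.001, 3.1, 0.1, 6.1, -1], [-0.002, -0, -0.001, 3.1, 0.1, 6.1, -1], [-0.002, -0, -0.001, 3.1, 0.1, 6.1, -1], [-0.002, -0, -0.001, 3.1, 0.1, 6.1, -1], [-0.002, -0, -0.001, 3.1, 0.1, 6.1, -1]]
```

View pics/o_s11.png

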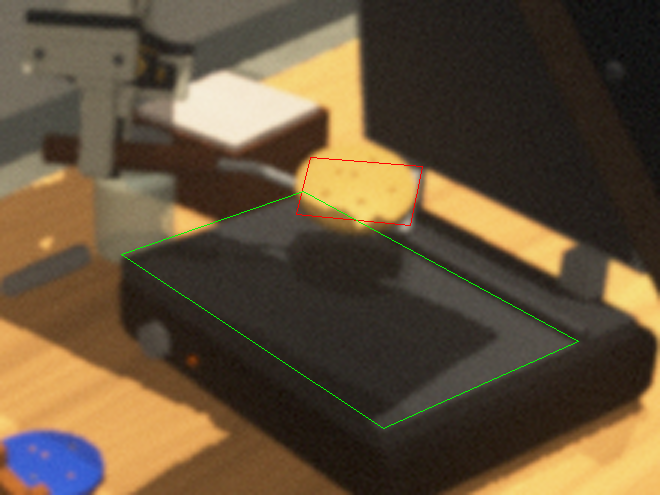

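step_arm(
  deltas=[
    [0,0,0,3,0,6,-1],
    [0,0,0,3,0,6,-1],
    [0,0,0,3,0,6,-1],
    [0,0,0,3,0,6,-1],
    [0,0,0,2,0,4,-1],
    [0,0,0,0,0,0,-1],
  ],
)

```text
time_s: 17.3
tcp_pos: [0.7147, -0.037, 0.0978]
eef_rot: [178.6, 27.1, -62.1]
contact_force: [-0.4, 0.3, -2.4]
gripper_width: 0.0215
```

```bash
python3 - <<'E'
from bp import *
overlay("side","pics/o_s12.png",330,150,160,120,5)
g,Rt=turner_now(); print("low edge corners",toplate(g+Rt.apply([[.2,-.03,-.02],[.12,-.03,-.02]])).round(4))
bpath([(2,((.035,.033),-50,20,.006,-1.5,0))])
E
```

```text
t 17.3 tip [[0.0578 0.0001 0.0204]] blade back [[0.0071 0.062  0.0187]] rpy [ 17.9  -1.2 -50.7] F(plate) [-0.2 -0.5 -2.4] w 0.0215
tip plate [[0.0578 0.0002 0.0207]] Rt euler rel [ 17.9  -1.2 -50.7]
low edge corners [[ 0.0359 -0.018   0.0114]
 [-0.0148  0.0439  0.0097]]
0 dq 1.1 q [ -0.  40.  21. -22. -85. 123.] tcp [ 0.714 -0.037  0.096] a [-0.23  0.37 -0.9 ] 
1 dq 1.1 q [  1.  40.  20. -21. -84. 123.] tcp [ 0.714 -0.036  0.093] a [-0.23  0.36 -0.91] 
[[-0.005, 0.019, -0.005, 0.6, 0, 2.5, -1], [-0.005, 0.019, -0.005, 0.6, 0, 2.5, -1]]
```

View pics/o_s12.png

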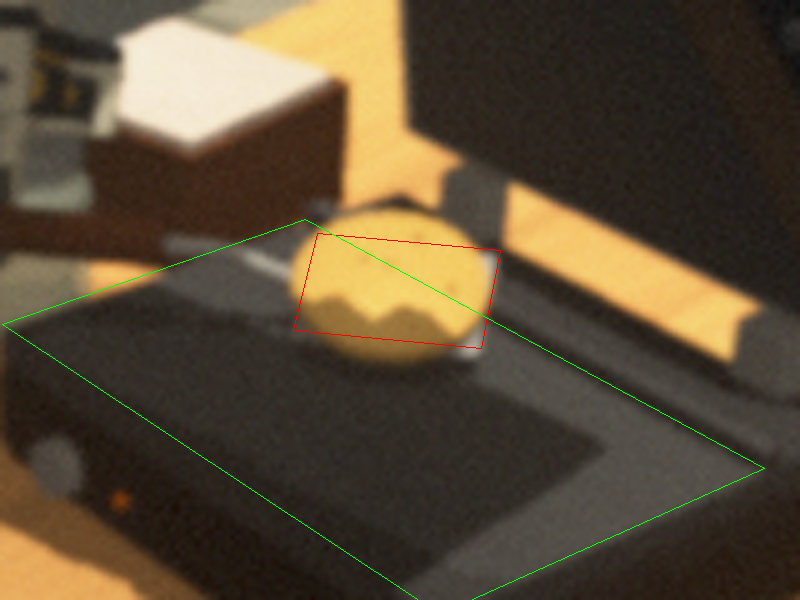

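step_arm(
  deltas=[
    [0,0.02,0,0.6,0,2.5,-1],
    [0,0.02,0,0.6,0,2.5,-1],
    [0,0,0,0,0,0,-1],
  ],
)

```text
time_s: 17.65
tcp_pos: [0.7145, -0.0364, 0.0932]
eef_rot: [178.7, 24.6, -62.0]
contact_force: [0.0, -0.4, -1.7]
gripper_width: 0.0212
```

```bash
python3 - <<'E'
from bp import *
g,Rt=turner_now(); print("low edge corners",toplate(g+Rt.apply([[.2,-.03,-.02],[.12,-.03,-.02]])).round(4))
E
```

```text
t 17.65 tip [[ 0.0572 -0.0001  0.0162]] blade back [[0.0066 0.0618 0.0146]] rpy [ 20.4  -1.2 -50.7] F(plate) [ 0.4  0.1 -1.7] w 0.0212
low edge corners [[ 0.0355 -0.0181  0.0057]
 [-0.0151  0.0439  0.0041]]
```

step_arm(
  deltas=[
    [0,0,0,0.5,0,1.5,-1],
    [0,0,0,0,0,0,-1],
  ],
)

```text
time_s: 17.85
tcp_pos: [0.7144, -0.0355, 0.0924]
eef_rot: [178.8, 24.6, -62.0]
contact_force: [-0.7, -0.4, -2.2]
gripper_width: 0.0213
```

```bash
python3 - <<'E'
from bp import *
g,Rt=turner_now(); print("low edge corners",toplate(g+Rt.apply([[.2,-.03,-.02],[.12,-.03,-.02]])).round(4))
E
```

```text
t 17.85 tip [[ 0.0565 -0.0003  0.0152]] blade back [[0.0059 0.0616 0.0136]] rpy [ 20.4  -1.1 -50.7] F(plate) [ 0.6 -0.6 -2.2] w 0.0213
low edge corners [[ 0.0349 -0.0182  0.0047]
 [-0.0157  0.0437  0.0032]]
```

```bash
python3 - <<'E'
from bp import *
bpath([(1,((.035,.033),-50,26,.002,-1.2,0)),(5,((.035,.033),-50,62,.003,-1.2,0)),(4,((.035,.033),-50,88,.012,-1.2,0)),(2,((.035,.033),-50,98,.025,-1.2,-0.005))])
E
```

```text
t 17.85 tip [[ 0.0565 -0.0003  0.0152]] blade back [[0.0059 0.0616 0.0136]] rpy [ 20.4  -1.1 -50.7] F(plate) [ 0.6 -0.6 -2.2] w 0.0213
0 dq 5.5 q [  3.  37.  15. -17. -78. 121.] tcp [ 0.713 -0.035  0.091] a [-0.18  0.27 -0.95] 
1 dq 7.3 q [  7.  34.   9. -11. -70. 116.] tcp [ 0.713 -0.033  0.093] a [-0.12  0.17 -0.98] 
2 dq 7.2 q [ 11.  31.   2.  -4. -63. 110.] tcp [ 0.712 -0.032  0.094] a [-0.06  0.06 -1.  ] 
3 dq 7.9 q [ 15.  29.  -5.   3. -56. 103.] tcp [ 0.711 -0.03   0.096] a [ 0.   -0.05 -1.  ] 
4 dq 10.0 q [ 18.  27. -12.  13. -50.  93.] tcp [ 0.71  -0.028  0.096] a [ 0.07 -0.16 -0.99] 
5 dq 12.3 q [ 22.  26. -20.  24. -45.  80.] tcp [ 0.709 -0.026  0.097] a [ 0.13 -0.26 -0.96] 
6 dq 12.4 q [ 24.  25. -27.  36. -43.  68.] tcp [ 0.708 -0.024  0.099] a [ 0.18 -0.36 -0.92] 
7 dq 12.5 q [ 25.  25. -33.  48. -42.  55.] tcp [ 0.707 -0.022  0.101] a [ 0.23 -0.45 -0.87] 
8 dq 11.4 q [ 26.  25. -37.  59. -44.  44.] tcp [ 0.706 -0.021  0.103] a [ 0.28 -0.53 -0.8 ] 
9 dq 9.7 q [ 26.  27. -40.  68. -47.  34.] tcp [ 0.705 -0.019  0.105] a [ 0.32 -0.6  -0.73] 
10 dq 5.6 q [ 27.  27. -42.  73. -51.  29.] tcp [ 0.703 -0.016  0.111] a [ 0.35 -0.66 -0.67] 
11 dq 4.9 q [ 29.  29. -43.  76. -55.  24.] tcp [ 0.701 -0.012  0.117] a [ 0.38 -0.7  -0.6 ] 
[[-0.006, 0.097, -0.011, -0.5, 0.6, 1.3, -1], [0, 0.126, -0, -2.2, 0, -0.9, -1], [0, 0.126, 0, -2.2, 0, -1, -1], [0, 0.126, 0, -2.1, 0, -1, -1], [-0, 0.126, -0, -2.1, 0, -1, -1], [-0, 0.126, -0, -2.1, 0, -1, -1], [0, 0.113, 0, -1.3, 0, -2.8, -1], [-0, 0.113, -0, -1, 0, -2.8, -1], [0, 0.113, 0, -0.8, 0, -2.6, -1], [-0, 0.113, -0, -0.6, 0, -2.5, -1]]
[[0, 0.087, -0, 1.1, 0.1, -7, -1], [-0, 0.087, 0, 1.7, 0.1, -6.8, -1]]
```

step_arm(
  deltas=[
    [0,0.1,0,-0.5,0,1.2,-1],
    [0,0.126,0,-2.2,0,-1,-1],
    [0,0.126,0,-2.2,0,-1,-1],
    [0,0.126,0,-2.1,0,-1,-1],
    [0,0.126,0,-2.1,0,-1,-1],
    [0,0.126,0,-2.1,0,-1,-1],
    [0,0.05,0,-1,0,-1,-1],
    [0,0,0,0,0,0,-1],
  ],
)

```text
time_s: 18.65
tcp_pos: [0.7114, -0.0238, 0.1016]
eef_rot: [179.4, -21.5, -61.0]
contact_force: [-1.2, -0.8, -1.6]
gripper_width: 0.0214
```

```bash
python3 - <<'E'
from bp import *
overlay("side","pics/o_s13.png",330,150,160,120,5)
overlay("top","pics/o_t13.png",330,130,180,135,4)
g,Rt=turner_now(); print("low edge corners",toplate(g+Rt.apply([[.2,-.03,-.02],[.12,-.03,-.02]])).round(4))
E
```

```text
t 18.65 tip [[ 0.0436 -0.0068  0.0334]] blade back [[-0.0073  0.0549  0.0326]] rpy [ 66.5  -0.6 -50.5] F(plate) [ 1.  -1.1 -1.6] w 0.0214
tip plate [[ 0.0436 -0.0066  0.0334]] Rt euler rel [ 66.4  -0.5 -50.5]
tip plate [[ 0.0438 -0.006   0.0334]] Rt euler rel [ 66.3  -0.5 -50.6]
low edge corners [[ 0.0346 -0.0138  0.0059]
 [-0.0161  0.048   0.0053]]
```

View pics/o_s13.png

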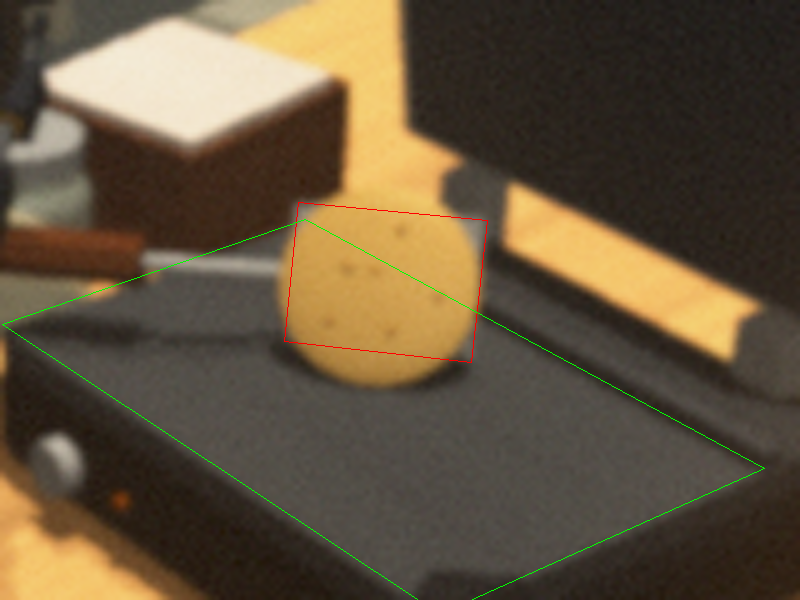

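View pics/o_t13.png

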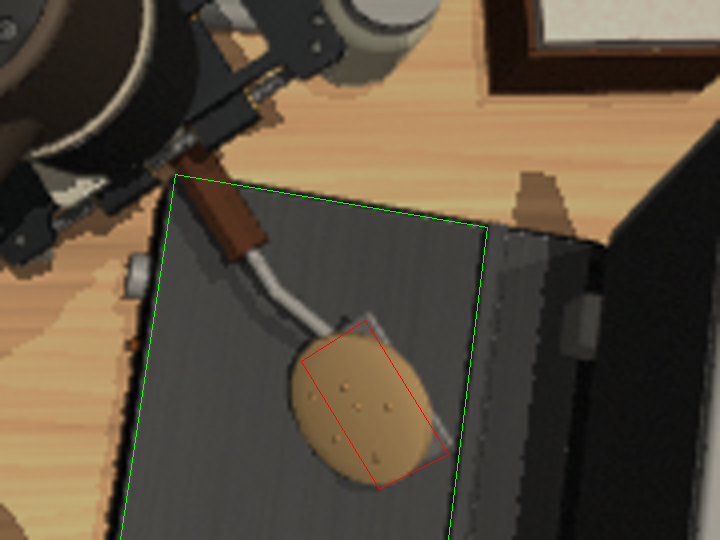

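```bash
python3 - <<'E'
from bp import *
bpath([(3,((.033,.036),-50,84,.014,-1.2,0)),(2,((.033,.036),-50,93,.022,-1.2,-0.003)),(2,((.033,.036),-50,97,.03,-1.2,-0.015))])
E
```

```text
t 18.75 tip [[ 0.0438 -0.006   0.0334]] blade back [[-0.0069  0.0558  0.0327]] rpy [ 66.3  -0.5 -50.6] F(plate) [ 1.1  0.1 -1.4] w 0.0213
0 dq 11.1 q [ 24.  25. -30.  43. -42.  61.] tcp [ 0.711 -0.023  0.104] a [ 0.21 -0.41 -0.89] 
1 dq 10.5 q [ 25.  25. -34.  53. -43.  50.] tcp [ 0.71  -0.021  0.106] a [ 0.25 -0.48 -0.84] 
2 dq 9.2 q [ 26.  26. -38.  62. -45.  41.] tcp [ 0.708 -0.019  0.107] a [ 0.29 -0.56 -0.78] 
3 dq 6.1 q [ 27.  27. -40.  68. -48.  35.] tcp [ 0.707 -0.016  0.111] a [ 0.32 -0.61 -0.73] 
4 dq 5.3 q [ 28.  27. -41.  72. -51.  29.] tcp [ 0.706 -0.014  0.114] a [ 0.35 -0.66 -0.67] 
5 dq 1.9 q [ 29.  28. -42.  73. -53.  27.] tcp [ 0.702 -0.008  0.118] a [ 0.36 -0.68 -0.64] 
6 dq 1.9 q [ 30.  28. -42.  74. -55.  26.] tcp [ 0.699 -0.002  0.122] a [ 0.37 -0.69 -0.62] 
[[-0.002, 0.103, -0.005, -1.6, 0.2, -2.5, -1], [-0.002, 0.103, -0.005, -1.3, 0.2, -2.7, -1], [-0.002, 0.103, -0.005, -1, 0.2, -2.8, -1], [-0, 0.079, 0, 0, 0.1, -4.6, -1], [0, 0.079, -0, 0.3, 0.1, -4.4, -1], [0, 0.035, 0, -1.6, 0.1, -7.4, -1], [-0, 0.035, 0, -1.4, 0.1, -7.4, -1]]
```

step_arm(
  deltas=[
    [0,0.1,0,-1.6,0,-2.5,-1],
    [0,0.1,0,-1.3,0,-2.7,-1],
    [0,0.1,0,-1,0,-2.8,-1],
    [0,0.08,0,0,0,-4.5,-1],
    [0,0.08,0,0,0,-4.5,-1],
    [0,0,0,0,0,0,-1],
  ],
)

```text
time_s: 19.35
tcp_pos: [0.7133, -0.0188, 0.1199]
eef_rot: [-179.6, -48.4, -62.6]
contact_force: [0.0, -0.8, -1.7]
gripper_width: 0.0215
```

```bash
python3 - <<'E'
from bp import *
overlay("side","pics/o_s14.png",330,130,160,120,5)
overlay("top","pics/o_t14.png",320,130,180,135,4)
E
```

```text
t 19.35 tip [[ 0.0309 -0.0123  0.0526]] blade back [[-0.0189  0.0503  0.0529]] rpy [ 93.4   0.2 -51.5] F(plate) [ 0.8  0.2 -1.7] w 0.0215
tip plate [[ 0.031  -0.0121  0.0528]] Rt euler rel [ 93.2   0.3 -51.6]
tip plate [[ 0.0309 -0.012   0.0528]] Rt euler rel [ 93.2   0.4 -51.6]
```

View pics/o_s14.png

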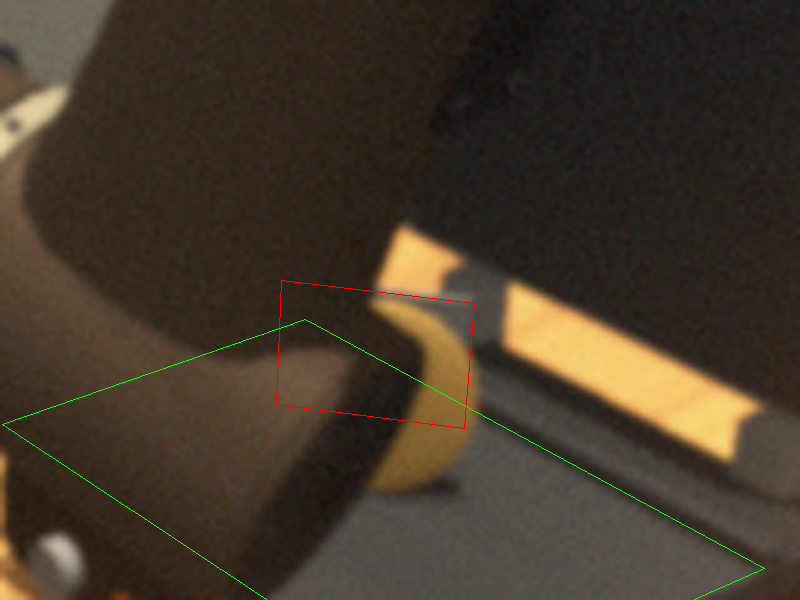

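View pics/o_t14.png

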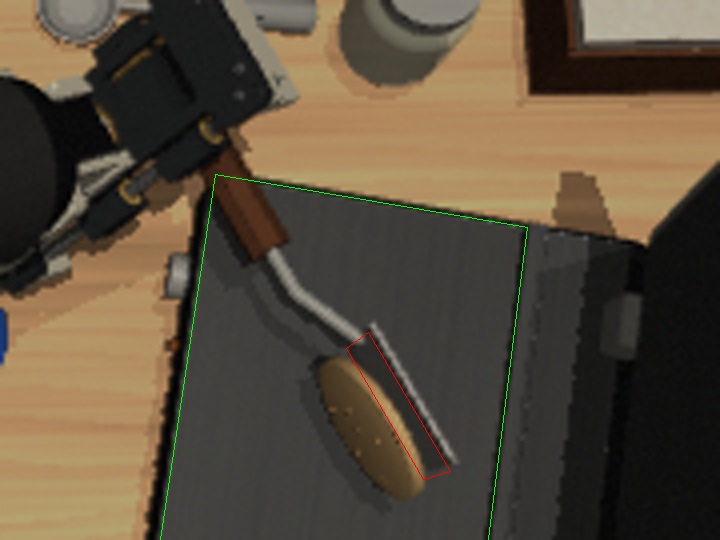

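```bash
python3 - <<'E'
from bp import *
bpath([(2,((.033,.036),-50,95,.025,-1,-0.008)),(5,((.033,.036),-50,97,.03,-1,-0.035))])
E
```

```text
t 19.45 tip [[ 0.0309 -0.012   0.0528]] blade back [[-0.0187  0.0507  0.0534]] rpy [ 93.2   0.4 -51.6] F(plate) [-0.6 -0.3 -1. ] w 0.0214
0 dq 0.9 q [ 28.  28. -41.  73. -52.  28.] tcp [ 0.708 -0.014  0.119] a [ 0.36 -0.67 -0.65] 
1 dq 0.8 q [ 29.  28. -42.  74. -53.  27.] tcp [ 0.703 -0.009  0.118] a [ 0.36 -0.67 -0.64] 
2 dq 0.8 q [ 29.  28. -42.  73. -54.  27.] tcp [ 0.7   -0.004  0.119] a [ 0.37 -0.68 -0.64] 
3 dq 0.8 q [ 30.  28. -42.  73. -54.  26.] tcp [0.698 0.001 0.12 ] a [ 0.37 -0.68 -0.63] 
4 dq 0.8 q [ 31.  28. -42.  72. -55.  26.] tcp [0.695 0.005 0.121] a [ 0.37 -0.69 -0.63] 
5 dq 0.8 q [ 32.  28. -42.  72. -55.  26.] tcp [0.692 0.01  0.122] a [ 0.37 -0.69 -0.62] 
6 dq 0.8 q [ 32.  28. -42.  72. -56.  25.] tcp [0.689 0.015 0.122] a [ 0.38 -0.69 -0.62] 
[[0.003, 0.016, -0.018, -5.8, 2.4, -4.3, -1], [0.003, 0.016, -0.018, -5.7, 2.3, -4.4, -1], [-0, 0.007, 0, -2.8, 0, -4.8, -1], [0, 0.007, 0, -2.8, 0, -4.8, -1], [0, 0.007, -0, -2.8, 0, -4.9, -1], [0, 0.007, 0, -2.7, 0, -4.9, -1], [-0, 0.007, -0, -2.7, 0, -4.9, -1]]
```

step_arm(
  deltas=[
    [0,0.016,-0.015,-5,2,-4,-1],
    [0,0.016,-0.015,-5,2,-4,-1],
    [0,0.007,0,-2.8,0,-5,-1],
    [0,0.007,0,-2.8,0,-5,-1],
    [0,0,0,0,0,0,-1],
  ],
)

```text
time_s: 19.95
tcp_pos: [0.6995, -0.0003, 0.1225]
eef_rot: [178.7, -50.8, -60.5]
contact_force: [0.7, 0.4, -0.3]
gripper_width: 0.0216
```

```bash
python3 - <<'E'
from bp import *
overlay("top","pics/o_t15.png",320,130,180,135,4)
bpath([(5,((.033,.036),-50,97,.03,-1,-0.035))])
E
```

```text
t 19.95 tip [[ 0.0171 -0.0273  0.0597]] blade back [[-0.0335  0.0346  0.0585]] rpy [ 95.8  -0.8 -50.7] F(plate) [-0.5  0.6 -0.3] w 0.0216
tip plate [[ 0.0173 -0.0272  0.0596]] Rt euler rel [ 95.8  -0.8 -50.7]
0 dq 0.4 q [ 31.  28. -42.  72. -55.  26.] tcp [0.698 0.003 0.123] a [ 0.36 -0.69 -0.63] 
1 dq 0.4 q [ 31.  28. -42.  72. -55.  26.] tcp [0.696 0.006 0.123] a [ 0.37 -0.69 -0.63] 
2 dq 0.5 q [ 32.  28. -42.  72. -55.  26.] tcp [0.694 0.009 0.122] a [ 0.37 -0.69 -0.62] 
3 dq 0.5 q [ 32.  28. -42.  72. -56.  26.] tcp [0.692 0.012 0.122] a [ 0.37 -0.69 -0.62] 
4 dq 0.5 q [ 32.  28. -42.  72. -56.  25.] tcp [0.689 0.015 0.122] a [ 0.38 -0.69 -0.62] 
[[0.002, 0.004, -0.002, -2.4, 0.3, -2.9, -1], [0.002, 0.004, -0.002, -2.3, 0.3, -2.9, -1], [0.002, 0.004, -0.002, -2.3, 0.3, -2.9, -1], [0.002, 0.004, -0.002, -2.3, 0.3, -2.9, -1], [0.002, 0.004, -0.002, -2.3, 0.3, -2.9, -1]]
```

View pics/o_t15.png

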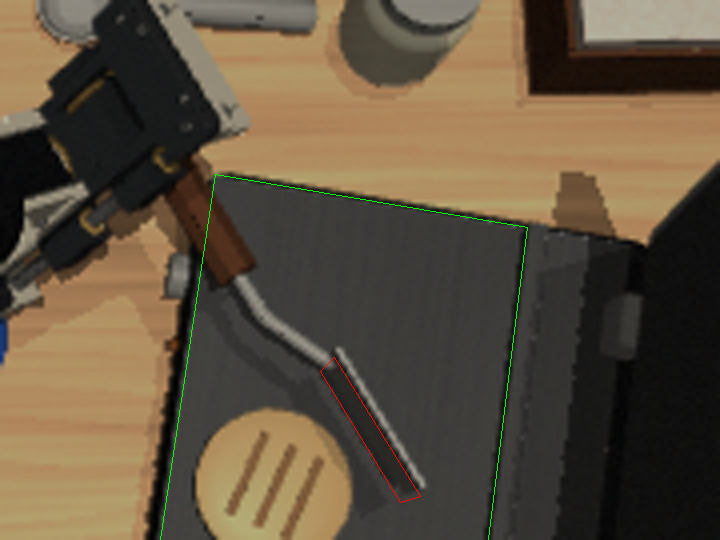

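```bash
python3 - <<'E'
from bp import *
c=back("top",[[388.2,251.7]],.094)[0]; print("cake plate",toplate(c).round(4))
bpath([(4,((.033,.045),-50,90,.10,-1,0)),(10,((.033,.045),-50,0,.13,-1,0))])
E
```

```text
t 20.0 tip [[ 0.0173 -0.0272  0.0596]] blade back [[-0.0334  0.0347  0.0585]] rpy [ 95.8  -0.8 -50.7] F(plate) [ 0.9 -0.3 -1.2] w 0.0212
cake plate [[-0.0458 -0.0288  0.014 ]]
0 dq 4.2 q [ 30.  26. -40.  69. -54.  31.] tcp [ 0.704 -0.005  0.14 ] a [ 0.36 -0.67 -0.65] 
1 dq 4.3 q [ 29.  25. -38.  67. -54.  35.] tcp [ 0.708 -0.01   0.158] a [ 0.35 -0.66 -0.67] 
2 dq 4.4 q [ 29.  23. -37.  64. -54.  40.] tcp [ 0.712 -0.014  0.176] a [ 0.34 -0.64 -0.69] 
3 dq 4.5 q [ 29.  22. -35.  61. -54.  44.] tcp [ 0.716 -0.019  0.193] a [ 0.33 -0.62 -0.71] 
4 dq 13.4 q [ 27.  21. -28.  48. -52.  58.] tcp [ 0.718 -0.021  0.197] a [ 0.27 -0.52 -0.81] 
5 dq 14.4 q [ 25.  21. -20.  35. -53.  72.] tcp [ 0.719 -0.024  0.201] a [ 0.21 -0.4  -0.89] 
6 dq 13.6 q [ 22.  22. -11.  21. -57.  86.] tcp [ 0.72  -0.026  0.204] a [ 0.14 -0.28 -0.95] 
7 dq 11.5 q [ 18.  24.  -2.  10. -64.  97.] tcp [ 0.722 -0.029  0.206] a [ 0.06 -0.14 -0.99] 
8 dq 9.8 q [ 13.  26.   7.   0. -72. 106.] tcp [ 0.723 -0.031  0.208] a [-0.02 -0.01 -1.  ] 
9 dq 8.5 q [  8.  29.  15.  -8. -80. 113.] tcp [ 0.724 -0.033  0.21 ] a [-0.09  0.1
[... 249 characters left out ...]
cp [ 0.727 -0.038  0.213] a [-0.3   0.51 -0.81] 
13 dq 7.8 q [  -8.   46.   44.  -38. -114.  119.] tcp [ 0.728 -0.039  0.213] a [-0.36  0.61 -0.71] 
[[0.002, -0.025, -0.003, 17.6, -1.2, -6.5, -1], [0.002, -0.025, -0.003, 17.4, -1.2, -7, -1], [0.002, -0.025, -0.003, 17.2, -1.2, -7.4, -1], [0.002, -0.025, -0.003, 17, -1.1, -7.8, -1], [0, -0.157, -0, 4.6, 0.1, -0.8, -1], [0, -0.157, -0, 4.3, 0.1, -1.1, -1], [0, -0.157, 0, 3.9, 0.1, -1.4, -1], [-0, -0.157, -0, 3.4, 0.1, -1.5, -1], [0, -0.157, 0, 3, 0.1, -1.7, -1], [-0, -0.157, 0, 2.5, 0.1, -1.7, -1]]
[[-0, -0.157, -0, 2, 0.1, -1.7, -1], [0, -0.157, -0, 1.6, 0.1, -1.5, -1], [-0, -0.157, -0, 1.1, 0.1, -1.4, -1], [0, -0.157, 0, 0.7, 0.1, -1.1, -1]]
```

step_arm(
  deltas=[
    [0,-0.01,0,15,0,-7,-1],
    [0,-0.025,0,17,-1,-7,-1],
    [0,-0.025,0,17,-1,-7,-1],
    [0,-0.025,0,17,-1,-8,-1],
    [0,-0.1,0,5,0,-1,-1],
    [0,-0.12,0,4,0,-1,-1],
    [0,-0.13,0,4,0,-1.5,-1],
    [0,-0.145,0,3.5,0,-1.5,-1],
    [0,-0.145,0,3,0,-1.5,-1],
    [0,-0.145,0,2.5,0,-1.5,-1],
  ],
)

```text
time_s: 21.0
tcp_pos: [0.7183, -0.0218, 0.2129]
eef_rot: [179.4, 0.8, -60.3]
contact_force: [-0.1, -1.1, -2.0]
gripper_width: 0.0213
```

```bash
python3 - <<'E'
from bp import *
import cv2
im=r.capture("top")[:,:,::-1]; cv2.imwrite("pics/t16.png",cv2.resize(im[130:340,320:560],None,fx=3,fy=3))
g=rs+np.array([0,0,.10]); 
p1=np.array([.5299,.3128,.0886]); R1=E("xyz",[179.9,44.7,-12.4])
q,c=ik(p1+[0,0,.11],R1,[28,42,28,-28,-108,138]); print(q.round(1),c)
jpath(q,12,-1)
E
```

```text
t 21.0 tip [[0.0452 0.0038 0.1398]] blade back [[-0.0068  0.0647  0.1389]] rpy [ 44.2  -0.6 -49.5] F(plate) [ 1.1  0.1 -2. ] w 0.0213
[  29.5   39.5   26.8  -30.1 -110.8  135.9] 2.2064130527646265e-30
0 [ 0.72  -0.024  0.214] a [-0.02  0.02 -1.  ] v [ 0.73 -0.03  0.59]
4 [0.668 0.098 0.189] a [-0.25  0.12 -0.96] v [0.76 0.05 0.55]
8 [0.602 0.214 0.185] a [-0.48  0.17 -0.86] v [0.78 0.15 0.51]
12 [0.53  0.313 0.199] a [-0.69  0.15 -0.71] v [0.79 0.26 0.47]
[[-0.034, -0.053, -0.055, -32.3, -5, 8.9, -1], [-0.033, -0.054, -0.058, -32.2, -6.2, 9.2, -1], [-0.032, -0.055, -0.06, -31.9, -7.5, 9.5, -1], [-0.031, -0.056, -0.062, -31.4, -8.7, 9.8, -1], [-0.03, -0.057, -0.065, -30.8, -9.9, 10.1, -1], [-0.029, -0.058, -0.067, -29.9, -11.1, 10.4, -1], [-0.028, -0.058, -0.069, -28.9, -12.2, 10.7, -1], [-0.027, -0.059, -0.071, -27.8, -13.2, 11, -1], [-0.026, -0.059, -0.072, -26.4, -14.2, 11.2, -1], [-0.025, -0.06, -0.074, -25, -15, 11.4, -1]]
[[-0.025, -0.06, -0.076, -23.4, -15.7, 11.5, -1], [-0.024, -0.061, -0.077, -21.7, -16.3, 11.5, -1]]
```

View pics/t16.png

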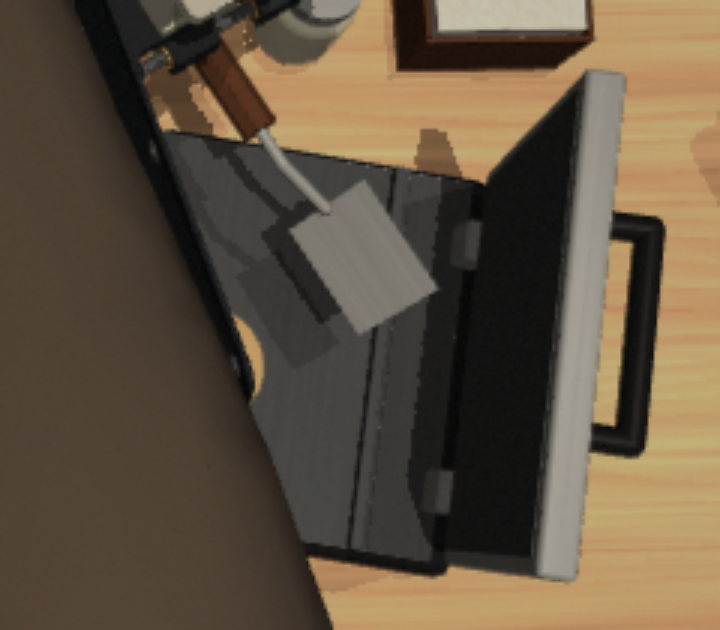

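step_arm(
  deltas=[
    [-0.03,-0.05,-0.05,-30,-5,6,-1],
    [-0.03,-0.055,-0.06,-32,-6,7,-1],
    [-0.03,-0.055,-0.06,-32,-7,8,-1],
    [-0.03,-0.055,-0.06,-31,-9,9,-1],
    [-0.03,-0.055,-0.065,-31,-10,10,-1],
    [-0.03,-0.06,-0.065,-30,-11,10,-1],
    [-0.03,-0.06,-0.07,-29,-12,10,-1],
    [-0.03,-0.06,-0.07,-28,-13,11,-1],
    [-0.03,-0.06,-0.07,-26,-14,11,-1],
  ],
)

```text
time_s: 21.95
tcp_pos: [0.5839, 0.2386, 0.1971]
eef_rot: [173.8, 34.5, -28.3]
contact_force: [-0.8, 0.9, -1.2]
gripper_width: 0.0214
```

```bash
python3 - <<'E'
from bp import *
p1=np.array([.5299,.3128,.0886]); R1=E("xyz",[179.9,44.7,-12.4])
cpath(p1+[0,0,.10],R1,5,-1)
E
```

```text
t 21.95 tip [[-0.1202 -0.054   0.1331]] blade back [[-0.1975 -0.0346  0.126 ]] rpy [ 10.3  -5.1 -14.1] F(plate) [-0.7 -0.9 -1.2] w 0.0214
end q [  30.   40.   26.  -30. -110.  136.] max dq/row 1.6 dist mm 92.0 rot deg 16.4
[[-0.014, -0.033, -0.045, -12.7, -9.1, 9.9, -1], [-0.014, -0.033, -0.045, -11.9, -9.7, 10.1, -1], [-0.014, -0.033, -0.045, -11.1, -10.4, 10.4, -1], [-0.014, -0.033, -0.045, -10.3, -11, 10.6, -1], [-0.014, -0.033, -0.045, -9.5, -11.6, 10.7, -1]]
```

step_arm(
  deltas=[
    [-0.014,-0.033,-0.045,-13,-9,10,-1],
    [-0.014,-0.033,-0.045,-12,-10,10,-1],
    [-0.014,-0.033,-0.045,-11,-10,10,-1],
    [-0.014,-0.033,-0.045,-10,-11,10.5,-1],
    [-0.014,-0.033,-0.045,-10,-11.5,10.5,-1],
    [0,0,0,0,0,0,-1],
  ],
)

```text
time_s: 22.55
tcp_pos: [0.524, 0.3187, 0.1871]
eef_rot: [-179.4, 45.6, -11.0]
contact_force: [-0.5, 0.3, -2.5]
gripper_width: 0.0213
```

```bash
python3 - <<'E'
from bp import *
overlay("side","pics/o_s17.png",190,160,210,160,3)
p1=np.array([.5299,.3128,.0886]); R1=E("xyz",[179.9,44.7,-12.4])
cpath(p1+[0,0,.035],R1,5,-1)
E
```

```text
t 22.55 tip [[-0.1837 -0.0757  0.0985]] blade back [[-0.2637 -0.0748  0.0991]] rpy [-0.6  0.4 -0.6] F(plate) [-0.2 -0.6 -2.5] w 0.0213
tip plate [[-0.1829 -0.0751  0.0991]] Rt euler rel [-0.5  0.4 -0.7]
end q [  30.   43.   23.  -29. -104.  140.] max dq/row 1.2 dist mm 64.0 rot deg 1.2
[[0.001, 0.003, 0.003, 9.9, 0.8, 8.1, -1], [0.001, 0.003, 0.003, 9.9, 0.8, 8.1, -1], [0.001, 0.003, 0.003, 9.9, 0.8, 8.1, -1], [0.001, 0.003, 0.003, 9.9, 0.8, 8.2, -1], [0.001, 0.003, 0.003, 9.9, 0.7, 8.2, -1]]
```

View pics/o_s17.png

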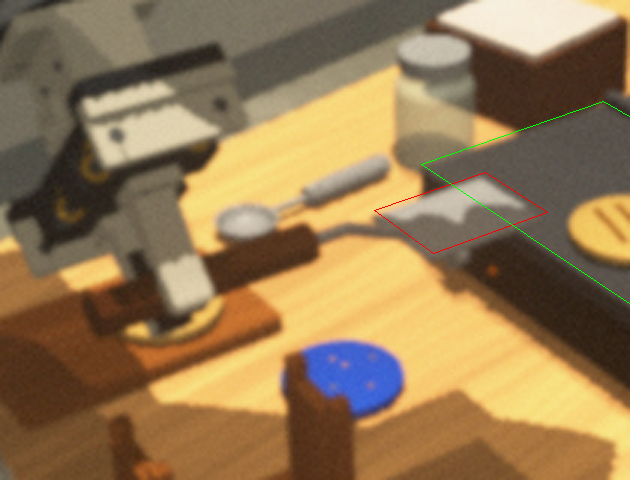

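step_arm(
  deltas=[
    [-0.008,0.003,0.012,10,1,8,-1],
    [-0.008,0.003,0.012,10,1,8,-1],
    [0,0.003,0.003,10,1,8,-1],
    [0,0.003,0.003,10,1,8,-1],
    [0,0.003,0,10,0.5,8,-1],
    [0,0,0,0,0,0,-1],
  ],
)

```text
time_s: 23.2
tcp_pos: [0.5314, 0.3085, 0.1176]
eef_rot: [177.6, 44.5, -13.9]
contact_force: [-0.1, 0.7, -1.5]
gripper_width: 0.0213
```

```bash
python3 - <<'E'
from bp import *
overlay("side","pics/o_s18.png",200,200,190,140,4)
p1=np.array([.5299,.3128,.0886]); R1=E("xyz",[179.9,44.7,-12.4])*Rot.from_rotvec([-.018,0,.02])
cpath(p1+[0,0,.006],R1,4,-1)
E
```

```text
t 23.2 tip [[-0.1749 -0.0696  0.0378]] blade back [[-0.2548 -0.0676  0.0354]] rpy [ 0.5 -1.7 -1.4] F(plate) [-0.7 -0.2 -1.5] w 0.0213
tip plate [[-0.175  -0.0693  0.0387]] Rt euler rel [ 0.6 -1.7 -1.4]
end q [  30.   45.   22.  -28. -102.  140.] max dq/row 0.5 dist mm 24.0 rot deg 0.4
[[0.001, -0.001, 0, 3.7, -1.1, 4.7, -1], [0.001, -0.001, 0, 3.7, -1.1, 4.7, -1], [0.001, -0.001, 0, 3.7, -1.1, 4.7, -1], [0.001, -0.001, 0, 3.7, -1.1, 4.7, -1]]
```

View pics/o_s18.png

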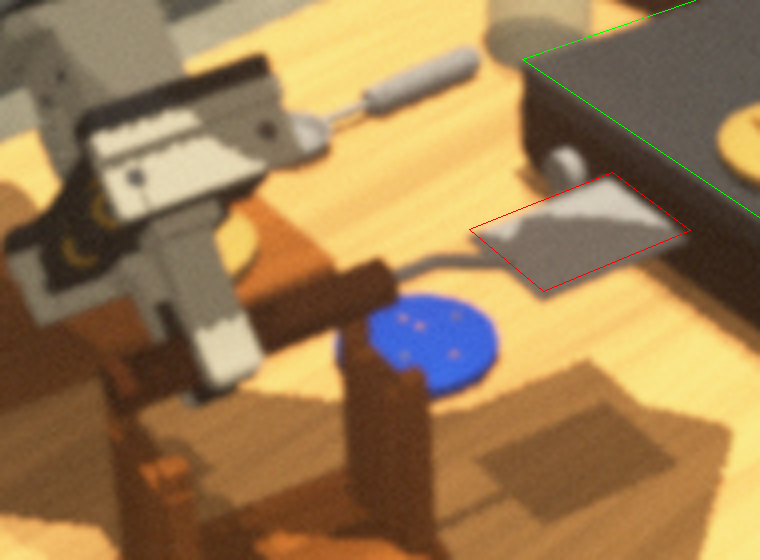

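step_arm(
  deltas=[
    [0,0,0,4,-1,5,-1],
    [0,0,0,4,-1,5,-1],
    [0,0,0,3.5,-1,4.5,-1],
    [0,0,0,3.5,-1,4.5,-1],
    [0,0,0,0,0,0,-1],
  ],
)

```text
time_s: 23.75
tcp_pos: [0.5306, 0.3131, 0.0937]
eef_rot: [177.8, 44.3, -13.7]
contact_force: [0.6, -1.0, -1.0]
gripper_width: 0.0213
```

```bash
python3 - <<'E'
from bp import *
p1=np.array([.5299,.3128,.0886]); R1=E("xyz",[179.9,44.7,-12.4])*Rot.from_rotvec([-.018,0,.02])
cpath(p1+[0,0,.001],R1,2,-1)
E
```

```text
t 23.75 tip [[-0.1792 -0.0713  0.0134]] blade back [[-0.2591 -0.0693  0.0112]] rpy [ 0.7 -1.6 -1.4] F(plate) [ 0.8  0.8 -1. ] w 0.0213
end q [  30.   45.   22.  -28. -102.  140.] max dq/row 0.2 dist mm 4.0 rot deg 0.5
[[0.001, -0.003, 0.002, 1.2, 0.2, 1.7, -1], [0.001, -0.003, 0.002, 1.2, 0.2, 1.7, -1]]
```

step_arm(
  deltas=[
    [0,0,0,1.2,0,1.7,-1],
    [0,0,0,1.2,0,1.7,-1],
    [0,0,0,0,0,0,-1],
  ],
)

```text
time_s: 24.05
tcp_pos: [0.53, 0.3133, 0.0896]
eef_rot: [177.8, 44.3, -13.7]
contact_force: [-0.8, 0.8, -1.2]
gripper_width: 0.021
```

step_arm(
  deltas=[
    [0,0,0,0.7,0,0.7,-1],
    [0,0,0,0,0,0,-1],
  ],
)

```text
time_s: 24.25
tcp_pos: [0.5302, 0.3133, 0.089]
eef_rot: [177.9, 44.2, -13.7]
contact_force: [-0.3, -0.2, -0.0]
gripper_width: 0.0215
```

step_arm(
  deltas=[
    [0,0,0,0.5,0,0.5,-0.8],
    [0,0,0,0,0,0,-0.5],
    [0,0,0,0,0,0,-0.3],
    [0,0,0,0,0,0,0],
    [0,0,0,0,0,0,0.4],
    [0,0,0,0,0,0,0.4],
    [0,0,0,0,0,0,0.4],
  ],
  squeeze=20,
)

```text
time_s: 24.95
tcp_pos: [0.5304, 0.3131, 0.0891]
eef_rot: [177.9, 44.2, -13.6]
contact_force: [0.5, -0.1, 0.3]
gripper_width: 0.0561
```

```bash
python3 - <<'E'
from bp import *
overlay("side","pics/o_s19.png",200,200,190,140,4)
E
```

```text
t 24.95 tip [[-0.1792 -0.0713  0.0086]] blade back [[-0.2591 -0.0693  0.0065]] rpy [ 0.8 -1.5 -1.4] F(plate) [0.  0.5 0.3] w 0.0561
tip plate [[-0.1792 -0.0713  0.0086]] Rt euler rel [ 0.8 -1.5 -1.4]
```

View pics/o_s19.png

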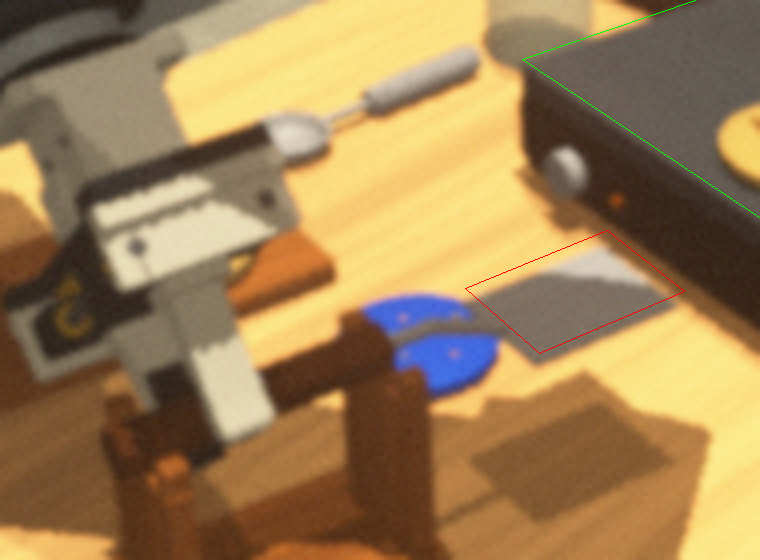

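Turner sits in the saddles again, fingers open. Retract along the approach axis.

step_arm(
  deltas=[
    [0,0,0,0,0,-10,0.4],
    [0,0,0,0,0,-20,0.4],
    [0,0,0,0,0,-25,0.4],
    [0,0,0,0,0,-30,0.4],
    [0,0,0,0,0,-30,0],
    [0,0,0,0,0,-30,-0.5],
    [0,0,0,0,0,0,-1],
    [0,0,0,0,0,0,-1],
  ],
)

```text
time_s: 25.8
tcp_pos: [0.6354, 0.2919, 0.1998]
eef_rot: [177.7, 44.1, -13.7]
contact_force: [-0.7, -0.3, -0.2]
gripper_width: 0.0351
```

```bash
python3 - <<'E'
from bp import *
import cv2
im=r.capture("side")[:,:,::-1]; cv2.imwrite("pics/s20.png",im)
z=cv2.resize(im[230:370,210:400],None,fx=4,fy=4,interpolation=cv2.INTER_CUBIC); z0=cv2.resize(cv2.imread("pics/side0.png")[230:370,210:400],None,fx=4,fy=4,interpolation=cv2.INTER_CUBIC)
cv2.imwrite("pics/s20z.png",np.vstack([z[:300*1],z0[:300]])[:,:] if 0 else cv2.resize(np.hstack([z,z0]),(800,295)))
E
```

```text
t 25.8 tip [[-0.1779  0.036   0.1197]] blade back [[-0.2579  0.0379  0.1175]] rpy [ 0.9 -1.6 -1.4] F(plate) [ 0.5 -0.6 -0.2] w 0.0351
```

View pics/s20z.png

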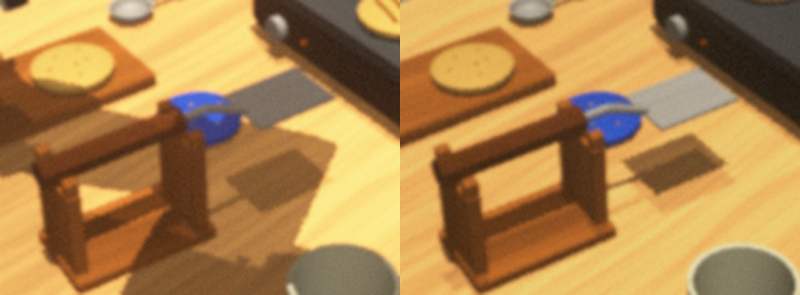

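View pics/s20.png

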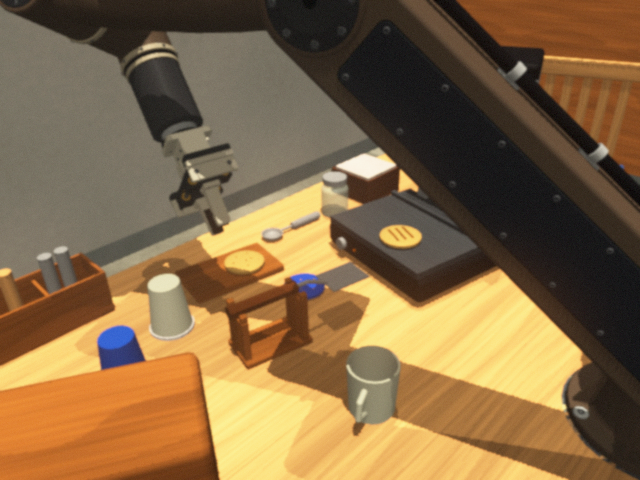

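```bash
cat > lid.py <<'E'
from st import *
hinge=np.array([.135,0,.02])
def lidpt(th,rr,y,off):  # plate coords
    return hinge+np.array([-np.cos(th)*rr+np.sin(th)*off, y, np.sin(th)*rr+np.cos(th)*off])
def lidtool(th,rr,y,off,phi,jaw):
    RP=E("z",plyaw); a=np.array([-np.sin(phi),0,-np.cos(phi)])
    yv=np.array([0,1.,0]); t=np.cross(yv,a)
    if jaw=="y": x=yv
    elif jaw=="-y": x=-yv
    elif jaw=="r": x=t
    else: x=-t
    Rl=Rot.from_matrix(np.stack([x,np.cross(a,x),a],1))
    return pl+RP.apply(lidpt(th,rr,y,off)),RP*Rl
if __name__=="__main__":
    import itertools
    for y,jaw,pm in itertools.product((.1,0,-.1),("y","-y","r","-r"),(.6,.9,1.2)):
        res=None
        p,R=lidtool(1.4,.16,y,.06,pm,jaw)
        best=None
        for t in range(8):
            q,c=ik(p,R,np.random.default_rng(t).uniform(LO,HI)) if t else ik(p,R,[-30,20,5,0,-90,0])
            if c>1e-8: continue
            ok=True;qq=q;mj=0;marg=99
            for th in np.arange(1.4,-.01,-.1):
                p2,R2=lidtool(th,.16,y,.022,min(pm,th),jaw); q2,c2=ik(p2,R2,qq)
                if c2>1e-8: ok=False;break
                mj=max(mj,np.abs(q2-qq).max()); marg=min(marg,np.minimum(q2-LO,HI-q2).min()); qq=q2
            if ok: 
                if best is None or mj<best[1]: best=(q.round(0),mj.round(0),marg.round(0),qq.round(0))
        print(y,jaw,pm,best)
E
python3 lid.py
```

```text
t 25.85 tip [[-0.1776  0.036   0.1201]] blade back [[-0.2576  0.0379  0.1178]] rpy [ 0.9 -1.6 -1.4] F(plate) [0.8 0.1 0.9] w 0.031
0.1 y 0.6 None
0.1 y 0.9 None
0.1 y 1.2 None
0.1 -y 0.6 (array([-29.,  28.,  21., -33., -95.,  19.]), np.float64(7.0), np.float64(47.0), array([  9.,  22., -11.,  -0., -56., -20.]))
0.1 -y 0.9 (array([ -37.,   34.,   27.,  -47., -106.,   22.]), np.float64(7.0), np.float64(47.0), array([  9.,  22., -11.,  -0., -56., -20.]))
0.1 -y 1.2 (array([ -43.,   41.,   31.,  -60., -115.,   23.]), np.float64(7.0), np.float64(45.0), array([  9.,  22., -11.,  -0., -56., -20.]))
0.1 r 0.6 (array([-29.,  28.,  21., -33., -95., -71.]), np.float64(7.0), np.float64(47.0), array([   9.,   22.,  -11.,   -0.,  -56., -110.]))
0.1 r 0.9 (array([ -37.,   34.,   27.,  -47., -106.,  -68.]), np.float64(7.0), np.float64(47.0), array([   9.,   22.,  -11.,   -0.,  -56., -110.]))
0.1 r 1.2 (array([ -43.,   41.,   31.,  -60., -115.,  -67.]), np.float64(7.0), np.float64(45.0), array([   9.,   22.,  -11.,   -0.,  -56., -110.]))
0.1 -r 0.6 (array([-29.,  28.,  21., -33., -95., 109.]), np.flo
[... 2305 characters left out ...]
.,   21.,    4.,  -42., -104.,  -55.]), np.float64(9.0), np.float64(22.0), array([  18.,    4.,  -36.,    0.,  -50., -119.]))
-0.1 r 1.2 (array([ -50.,   30.,    8.,  -52., -114.,  -51.]), np.float64(9.0), np.float64(22.0), array([  18.,    4.,  -36.,    0.,  -50., -119.]))
-0.1 -r 0.6 (array([-35.,  13.,  -1., -31., -92., 118.]), np.float64(9.0), np.float64(22.0), array([ 18.,   4., -36.,  -0., -50.,  61.]))
-0.1 -r 0.9 (array([ -44.,   21.,    4.,  -42., -104.,  125.]), np.float64(9.0), np.float64(22.0), array([ 18.,   4., -36.,   0., -50.,  61.]))
-0.1 -r 1.2 (array([ -50.,   30.,    8.,  -52., -114.,  129.]), np.float64(9.0), np.float64(22.0), array([ 18.,   4., -36.,  -0., -50.,  61.]))
```

```bash
python3 - <<'E'
from lid import *
for uv in([565,165],[605,240],[640,215],[622,165]): print(uv,[back("top",[uv],z)[0].round(2) for z in(0,.2,.35)])
q=[-46,35,18,-56,-115,121]
for phi in(1.2,1.0,.9):
  for off in(.12,.06,.03):
    p,R=lidtool(1.4,.14,0,off,phi,"-r"); q,c=ik(p,R,q); e,w,v=fk(q)[2]; print(phi,off,c<1e-8,q.round(0),"tcp",p.round(3),"e",e.round(2),"w",w.round(2),"v",v.round(2))
E
```

```text
t 25.85 tip [[-0.1776  0.036   0.1201]] blade back [[-0.2576  0.0379  0.1178]] rpy [ 0.9 -1.6 -1.4] F(plate) [0.8 0.1 0.9] w 0.031
[565, 165] [array([ 0.72, -0.51,  0.  ]), array([ 0.67, -0.39,  0.2 ]), array([ 0.62, -0.29,  0.35])]
[605, 240] [array([ 0.54, -0.59,  0.  ]), array([ 0.52, -0.45,  0.2 ]), array([ 0.5 , -0.35,  0.35])]
[640, 215] [array([ 0.6 , -0.68,  0.  ]), array([ 0.56, -0.52,  0.2 ]), array([ 0.54, -0.41,  0.35])]
[622, 165] [array([ 0.72, -0.65,  0.  ]), array([ 0.66, -0.5 ,  0.2 ]), array([ 0.62, -0.39,  0.35])]
1.2 0.12 True [ -50.   39.   24.  -55. -119.  121.] tcp [ 0.489 -0.327  0.258] e [ 0.24 -0.29  0.67] w [ 0.53 -0.63  0.55] v [ 0.42 -0.67  0.4 ]
1.2 0.06 True [ -47.   36.   18.  -56. -114.  123.] tcp [ 0.5   -0.269  0.248] e [ 0.25 -0.26  0.68] w [ 0.55 -0.58  0.54] v [ 0.43 -0.62  0.39]
1.2 0.03 True [ -45.   35.   15.  -56. -111.  124.] tcp [ 0.506 -0.24   0.243] e [ 0.25 -0.24  0.69] w [ 0.55 -0.55  0.53] v [ 0.44 -0.59  0.38]
1.0 0.12 True [ -46.   34.   22.  -47. -111.  121.] tcp [ 0.489 -0.327  0.258] e [ 0.23 -0.24  0.7 ] w [ 0.54 -0.57  0.6 ] v [ 0.43 -0.64  0.46]
1.0 0.06 True [ -43.   31.   16.  -48. -107.  122.] tcp [ 0.5   -0.269  0.248] e [ 0.23 -0.21  0.71] w [ 0.56 -0.51  0.59] v [ 0.44 -0.58  0.45]
1.0 0.03 True [ -41.   30.   13.  -49. -104.  121.] tcp [ 0.506 -0.24   0.243] e [ 0.23 -0.19  0.72] w [ 0.56 -0.48  0.58] v [ 0.45 -0.55  0.45]
0.9 0.12 True [ -44.   31.   20.  -43. -108.  121.] tcp [ 0.489 -0.327  0.258] e [ 0.22 -0.22  0.71] w [ 0.55 -0.54  0.62] v [ 0.43 -0.62  0.49]
0.9 0.06 True [ -40.   28.   14.  -44. -103.  120.] tcp [ 0.5   -0.269  0.248] e [ 0.22 -0.19  0.73] w [ 0.56 -0.48  0.61] v [ 0.44 -0.56  0.48]
0.9 0.03 True [ -38.   27.   11.  -45. -100.  120.] tcp [ 0.506 -0.24   0.243] e [ 0.21 -0.17  0.73] w [ 0.56 -0.45  0.61] v [ 0.45 -0.53  0.48]
```

```bash
python3 - <<'E'
import cv2
im=cv2.imread("pics/top0.png"); cv2.imwrite("pics/ap1.png",cv2.resize(im[60:420,480:640],None,fx=2,fy=2))
im=cv2.imread("pics/side0.png"); cv2.imwrite("pics/ap2.png",cv2.resize(im[0:240,380:640],None,fx=3,fy=3))
E
```

```text
(no output)
```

View pics/ap1.png

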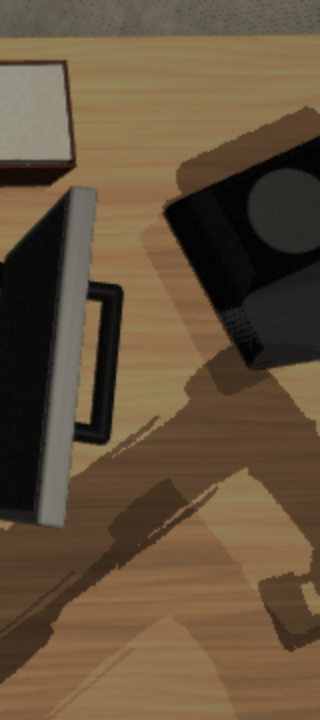

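View pics/ap2.png

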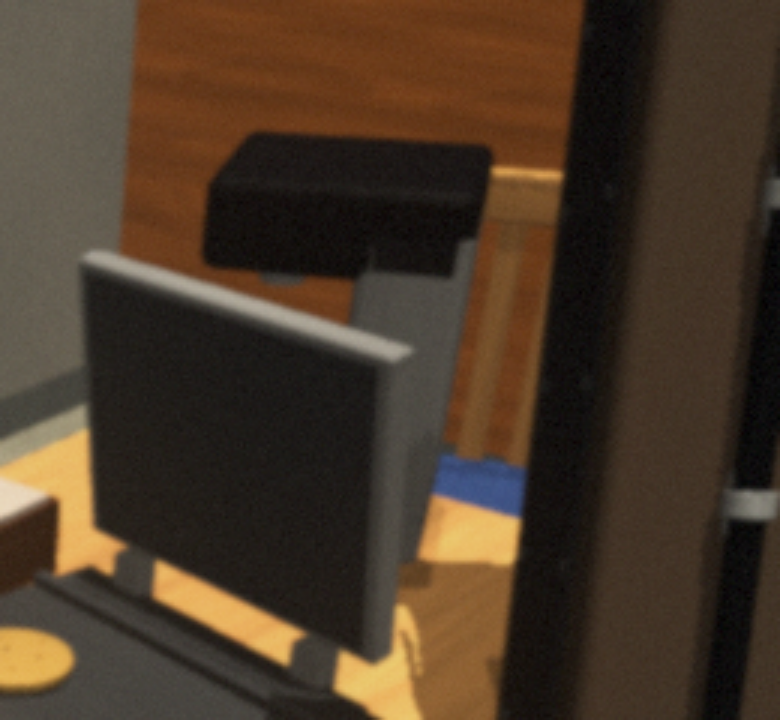

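```bash
python3 - <<'E'
from h import *
def tri(a,b):
    A=[]
    for n,(u,v) in(("top",a),("side",b)):
        f,cx,cy,V=K(n); x,y=(u-cx)/f,(v-cy)/f
        A+= [x*V[2]-V[0], y*V[2]-V[1]]
    A=np.array(A); X=np.linalg.lstsq(A[:,:3],-A[:,3],rcond=None)[0]; return X,proj("top",X),proj("side",X)
for a,b in(([562,166],[450,62]),([562,166],[448,86]),([607,244],[543,50]),([607,244],[540,80]),([607,244],[530,92])): print(a,b,tri(a,b))
E
```

```text
[562, 166] [450, 62] (array([ 0.59899077, -0.28097896,  0.37775166]), array([[568.42337931, 174.89396169]]), array([[442.03943508,  62.03692555]]))
[562, 166] [448, 86] (array([ 0.61877064, -0.31796989,  0.31566023]), array([[567.07598304, 172.95782935]]), array([[441.50994814,  86.06187935]]))
[607, 244] [543, 50] (array([ 0.44816114, -0.32049242,  0.41424793]), array([[622.52876149, 271.53794336]]), array([[520.68550272,  51.1607429 ]]))
[607, 244] [540, 80] (array([ 0.45947761, -0.36795116,  0.34424811]), array([[619.62807424, 265.9071002 ]]), array([[521.25559157,  81.15545189]]))
[607, 244] [530, 92] (array([ 0.47309816, -0.38599611,  0.31266444]), array([[615.87568109, 258.607256  ]]), array([[517.01725515,  93.10220598]]))
```

```bash
cat > lid2.py <<'E'
from lid import *
Y=-.112; PM=.5; RR=.18
def pose(th,off,rr=RR,pm=PM,jaw="-r"): return lidtool(th,rr,Y,off,min(pm,th),jaw)
E
python3 - <<'E'
from lid2 import *
for jaw in("-r","r"):
    p,R=pose(1.4,.05,jaw=jaw); q,c=ik(p,R,[-30,13,-1,-28,-90,118 if jaw=="-r" else -62],4); print(jaw,q.round(0),c,p.round(3))
    qq=q
    for th in np.arange(1.4,-.01,-.2):
        p2,R2=pose(th,.022,jaw=jaw); qq,c2=ik(p2,R2,qq); print("  ",round(th,1),qq.round(0),c2<1e-8,p2.round(3),[x.round(2) for x in fk(qq)[2][1:]])
p,R=pose(1.4,.05); 
pA=p+np.array([-.01,-.03,.2]); qA,c=ik(pA,R,q if 0 else [-30,13,10,-28,-100,118]); print("A",qA.round(0),c,pA.round(3))
jpath(qA,18,-1)
E
```

```text
t 25.85 tip [[-0.1776  0.036   0.1201]] blade back [[-0.2576  0.0379  0.1178]] rpy [ 0.9 -1.6 -1.4] F(plate) [0.8 0.1 0.9] w 0.031
-r [-30.   8.  -4. -27. -89. 113.] 4.4619174579585725e-29 [ 0.393 -0.232  0.286]
   1.4 [-28.   6.  -6. -27. -87. 111.] True [ 0.398 -0.205  0.281] [array([ 0.46, -0.24,  0.7 ]), array([ 0.36, -0.38,  0.61])]
   1.2 [-24.   5.  -8. -28. -85. 107.] True [ 0.405 -0.17   0.276] [array([ 0.46, -0.2 ,  0.7 ]), array([ 0.37, -0.35,  0.61])]
   1.0 [-20.   3. -11. -29. -82. 105.] True [ 0.411 -0.136  0.263] [array([ 0.46, -0.16,  0.68]), array([ 0.38, -0.31,  0.6 ])]
   0.8 [-16.   3. -14. -29. -78. 103.] True [ 0.417 -0.106  0.244] [array([ 0.46, -0.13,  0.67]), array([ 0.38, -0.28,  0.58])]
   0.6 [-13.   3. -17. -30. -74. 102.] True [ 0.422 -0.08   0.22 ] [array([ 0.46, -0.1 ,  0.64]), array([ 0.39, -0.26,  0.55])]
   0.4 [ -4.   2. -22. -25. -66.  94.] True [ 0.426 -0.059  0.19 ] [array([ 0.44, -0.03,  0.61]), array([ 0.4 , -0.2 ,  0.54])]
   0.2 [ 10.   1. -29. -13. -56.  76.] True [ 0.429 -0.045  0.157] [array([0.4 , 0.07, 0.56]), array([ 0.41, -0.12,  0.5
[... 1754 characters left out ...]
.053, 0.015, 0.066, -0.2, 37, -25.2, -1], [0.053, 0.014, 0.066, 0.8, 36.7, -24.7, -1], [0.052, 0.014, 0.067, 1.7, 36.2, -24.2, -1], [0.052, 0.013, 0.068, 2.6, 35.7, -23.7, -1], [0.052, 0.013, 0.068, 3.4, 35.2, -23.1, -1], [0.051, 0.012, 0.069, 4.3, 34.6, -22.6, -1], [0.051, 0.012, 0.069, 5, 34, -22, -1], [0.051, 0.011, 0.07, 5.8, 33.3, -21.4, -1]]
[[0.051, 0.011, 0.07, 6.4, 32.7, -20.8, -1], [0.05, 0.01, 0.071, 7.1, 31.9, -20.2, -1], [0.05, 0.01, 0.071, 7.6, 31.2, -19.5, -1], [0.05, 0.01, 0.071, 8.2, 30.4, -18.9, -1], [0.05, 0.009, 0.072, 8.7, 29.6, -18.2, -1], [0.049, 0.009, 0.072, 9.1, 28.9, -17.5, -1], [0.049, 0.009, 0.072, 9.5, 28, -16.8, -1], [0.049, 0.009, 0.073, 9.8, 27.2, -16.1, -1]]
```

step_arm(
  deltas=[
    [0.05,0.016,0.065,-2,37,-26,-1],
    [0.05,0.016,0.065,-1,37,-26,-1],
    [0.05,0.015,0.065,0,37,-25,-1],
    [0.05,0.014,0.067,1,37,-25,-1],
    [0.05,0.014,0.067,2,36,-24,-1],
    [0.05,0.013,0.068,3,36,-24,-1],
    [0.05,0.013,0.068,3,35,-23,-1],
    [0.05,0.012,0.069,4,35,-23,-1],
    [0.05,0.012,0.069,5,34,-22,-1],
    [0.05,0.011,0.07,6,33,-21,-1],
  ],
)

```text
time_s: 26.85
tcp_pos: [0.5789, -0.0845, 0.3854]
eef_rot: [174.3, 33.8, -64.4]
contact_force: [0.3, 0.1, -0.4]
gripper_width: 0.0004
```

```bash
python3 - <<'E'
from lid2 import *
p,R=pose(1.4,.05); pA=p+np.array([-.01,-.03,.2]); qA,c=ik(pA,R,[-34,6,20,-29,-113,104])
jpath(qA,9,-1)
E
```

```text
t 26.85 tip [[ 0.1301 -0.1235  0.3202]] blade back [[ 0.0793 -0.062   0.3136]] rpy [ 11.1  -4.7 -50.4] F(plate) [-0.2  0.2 -0.4] w 0.0004
0 [ 0.579 -0.085  0.385] a [-0.33  0.46 -0.83] v [ 0.7  -0.26  0.7 ]
4 [ 0.502 -0.182  0.436] a [-0.14  0.5  -0.85] v [ 0.56 -0.37  0.76]
8 [ 0.408 -0.25   0.477] a [ 0.04  0.48 -0.87] v [ 0.39 -0.43  0.81]
[[0.048, 0.007, 0.06, 6.6, 28.9, -17.9, -1], [0.048, 0.007, 0.06, 6.9, 28.2, -17.5, -1], [0.048, 0.007, 0.06, 7.3, 27.6, -17.2, -1], [0.048, 0.007, 0.061, 7.6, 26.9, -16.7, -1], [0.047, 0.007, 0.061, 7.9, 26.3, -16.3, -1], [0.047, 0.007, 0.061, 8.2, 25.6, -15.9, -1], [0.047, 0.007, 0.062, 8.4, 24.9, -15.4, -1], [0.047, 0.007, 0.062, 8.6, 24.3, -15, -1], [0.046, 0.007, 0.062, 8.7, 23.6, -14.5, -1]]
```

step_arm(
  deltas=[
    [0.048,0.007,0.06,7,29,-18,-1],
    [0.048,0.007,0.06,7,28,-18,-1],
    [0.048,0.007,0.06,7,28,-17,-1],
    [0.048,0.007,0.06,8,27,-17,-1],
    [0.048,0.007,0.06,8,26,-16,-1],
    [0.047,0.007,0.06,8,26,-16,-1],
    [0.047,0.007,0.062,8,25,-15,-1],
    [0.047,0.007,0.062,9,24,-15,-1],
    [0.046,0.007,0.062,9,24,-14,-1],
    [0,0,0,0,0,0,-1],
  ],
)

```text
time_s: 27.85
tcp_pos: [0.3641, -0.2651, 0.4882]
eef_rot: [-179.8, 28.3, -102.5]
contact_force: [0.2, 0.0, 1.3]
gripper_width: 0.0005
```

```bash
python3 - <<'E'
from lid2 import *
import cv2
for n in("side","top"): cv2.imwrite(f"pics/{n}21.png",r.capture(n)[:,:,::-1])
p,R=pose(1.4,.06)
cpath(p,R,8,-1)
E
```

```text
t 27.85 tip [[ 0.1989 -0.3628  0.4048]] blade back [[ 0.2015 -0.2829  0.4051]] rpy [ 16.7   0.2 -91.8] F(plate) [-0.   0.2  1.3] w 0.0005
end q [-31.   8.  -3. -27. -90. 113.] max dq/row 3.2 dist mm 201.0 rot deg 1.6
[[-0.002, -0, -0.003, 8.9, -2.4, 23.4, -1], [-0.002, -0, -0.003, 8.9, -2.5, 23.4, -1], [-0.002, -0, -0.003, 8.9, -2.5, 23.4, -1], [-0.002, -0, -0.003, 8.9, -2.5, 23.4, -1], [-0.002, -0, -0.003, 8.9, -2.5, 23.4, -1], [-0.002, -0, -0.003, 8.9, -2.5, 23.4, -1], [-0.002, -0, -0.003, 9, -2.5, 23.4, -1], [-0.002, -0, -0.003, 9, -2.5, 23.4, -1]]
```

View pics/top21.png

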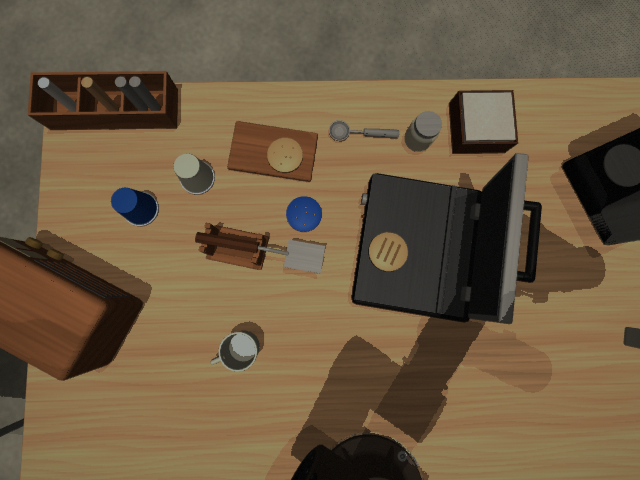

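View pics/side21.png

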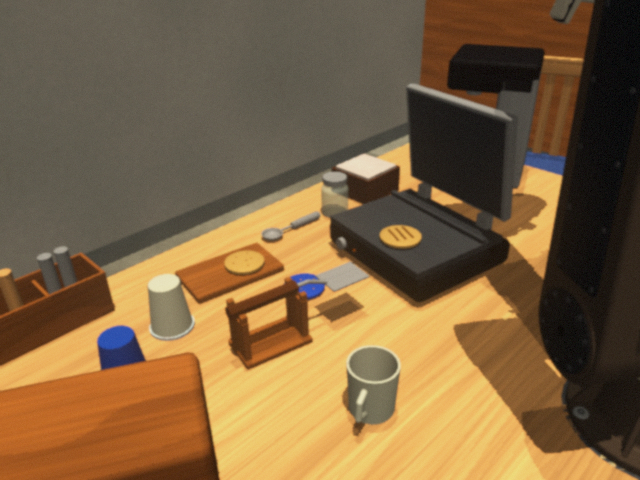

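step_arm(
  deltas=[
    [0,0,0,9,-2.5,23,-1],
    [0,0,0,9,-2.5,23,-1],
    [0,0,0,9,-2.5,23,-1],
    [-0.004,0,-0.006,9,-2.5,23,-1],
    [-0.004,0,-0.006,9,-2.5,23,-1],
    [-0.004,0,-0.006,9,-2.5,23,-1],
    [0,0,0,9,-2.5,23,-1],
    [0,0,0,9,-2.5,23,-1],
    [0,0,0,0,0,0,-1],
  ],
)

```text
time_s: 28.85
tcp_pos: [0.3939, -0.2339, 0.2735]
eef_rot: [179.0, 29.0, -100.6]
contact_force: [-0.0, 0.5, -0.8]
gripper_width: 0.0005
```

```bash
python3 - <<'E'
from lid2 import *
import cv2
im=r.capture("top")[:,:,::-1]; cv2.imwrite("pics/t22.png",cv2.resize(im[130:360,420:640],None,fx=3,fy=3))
s=r.get_state(); print(s["tcp_pos"],toplate(s["tcp_pos"]),proj("top",[s["tcp_pos"]]))
# push sequence
def seq(ths,off=.018,pm=PM):
    p0,R0,s=cur(); P=[(p0,R0)]+[pose(t,off) for t in ths]; show(relrows(P,-1))
seq([1.4,1.33,1.26,1.19,1.12,1.05,.98])
E
```

```text
t 28.85 tip [[ 0.1727 -0.3388  0.1944]] blade back [[ 0.1718 -0.2588  0.1931]] rpy [ 16.   -0.9 -89.3] F(plate) [-0.5 -0.1 -0.8] w 0.0005
[ 0.39432566 -0.23474822  0.27525251] [[ 0.1561174  -0.11047023  0.19525251]] [[518.72243348 308.59075708]]
[[0.018, 0.005, 0.004, -32.2, 1.2, 11.9, -1], [0, 0, 0, -10.4, 0, 7.2, -1], [0, 0, 0, -9.9, -0, 7.9, -1], [0, 0, 0, -9.3, -0, 8.6, -1], [0, 0, 0, -8.7, -0, 9.2, -1], [0, 0, 0, -8, -0, 9.8, -1], [0, 0, 0, -7.3, 0, 10.3, -1]]
```

View pics/t22.png

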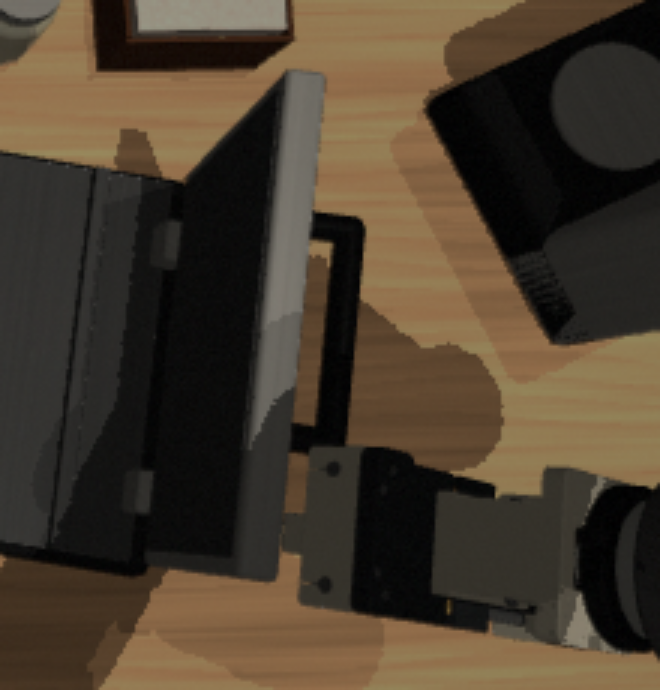

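step_arm(
  deltas=[
    [0.01,0.002,0,-16,0,6,-1],
    [0.01,0.002,0,-16,1,6,-1],
    [0,0,0,-10,0,7,-1],
    [0,0,0,-10,0,8,-1],
    [0,0,0,-9.5,0,8.5,-1],
    [0,0,0,-9,0,9,-1],
  ],
)

```text
time_s: 29.5
tcp_pos: [0.4105, -0.1512, 0.273]
eef_rot: [-179.5, 28.4, -100.3]
contact_force: [-0.0, -3.2, -0.3]
gripper_width: 0.0005
```

```bash
python3 - <<'E'
from lid2 import *
import cv2
im=r.capture("top")[:,:,::-1]; cv2.imwrite("pics/t23.png",cv2.resize(im[130:360,420:640],None,fx=2,fy=2))
im=r.capture("side")[:,:,::-1]; cv2.imwrite("pics/s23.png",cv2.resize(im[60:260,330:560],None,fx=2,fy=2))
s=r.get_state(); t=toplate(s["tcp_pos"])[0]; d=t-hinge; rr=np.hypot(d[0],d[2]); th=np.arctan2(d[2],-d[0]); print("tcp plate",t.round(4),"r",rr,"lid angle if touching",th+0-np.arcsin(.022/rr)*1)
E
```

```text
t 29.5 tip [[ 0.0864 -0.3381  0.1887]] blade back [[ 0.0862 -0.2581  0.1893]] rpy [ 16.6   0.4 -89.8] F(plate) [ 3.1  0.6 -0.3] w 0.0005
tcp plate [ 0.0699 -0.1106  0.1928] r 0.18464998059257742 lid angle if touching 1.091012670589779
```

View pics/s23.png

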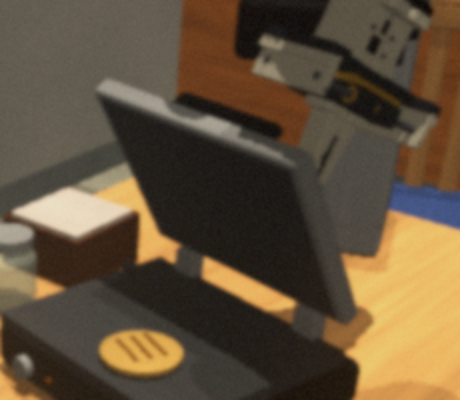

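View pics/t23.png

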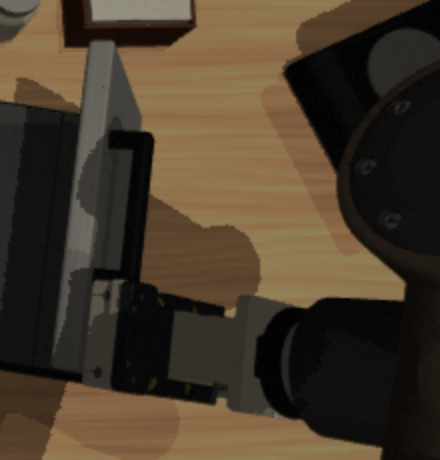

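```bash
cat > lseq.py <<'E'
from lid2 import *
def seq(ths,off=.018):
    p0,R0,s=cur(); P=[(p0,R0)]+[pose(t,off) for t in ths]; show(relrows(P,-1))
    q=np.array(s["joints"])
    for p,R in P[1:]:
        qn,c=ik(p,R,q); print(np.abs(qn-q).max().round(1),end=" "); q=qn
    print(q.round(0))
    t=toplate(s["tcp_pos"])[0]; d=t-hinge; rr=np.hypot(d[0],d[2]); th=np.arctan2(d[2],-d[0]); print("r",rr.round(3),"touch angle",th-np.arcsin(.022/rr))
E
python3 - <<'E'
from lseq import *
seq(np.arange(1.03,.45,-.07))
E
```

```text
t 29.6 tip [[ 0.0856 -0.3385  0.1886]] blade back [[ 0.0853 -0.2585  0.1892]] rpy [ 16.5   0.4 -89.7] F(plate) [-0.3  0.1  0.6] w 0.0005
[[-0.004, -0.003, 0.007, -6.3, 1.4, 13.9, -1], [0, 0, 0, -7.1, -0, 10.5, -1], [0, 0, 0, -6.3, 0, 11, -1], [0, 0, 0, -5.6, 0, 11.4, -1], [0, 0, 0, -4.8, -0, 11.7, -1], [0, 0, 0, -3.9, 0, 12, -1], [0, 0, 0, -3.1, -0, 12.3, -1], [0, 0, 0, -2.2, 0, 12.5, -1], [0, 0.03, 0, -1.3, 0, 12.6, -1]]
1.4 1.3 1.3 1.4 1.4 1.5 1.5 1.6 2.6 [ -9.   3. -20. -29. -69.  99.]
r 0.185 touch angle 1.091012670589779
```

step_arm(
  deltas=[
    [0,0,0,-6,1,13,-1],
    [0,0,0,-7,0,10.5,-1],
    [0,0,0,-6,0,11,-1],
    [0,0,0,-5.5,0,11.5,-1],
    [0,0,0,-5,0,11.5,-1],
    [0,0,0,-4,0,12,-1],
    [0,0,0,-3,0,12,-1],
    [0,0,0,-2,0,12.5,-1],
  ],
)

```text
time_s: 30.4
tcp_pos: [0.4255, -0.0669, 0.204]
eef_rot: [-179.5, 28.4, -100.3]
contact_force: [-0.2, -1.7, 0.6]
gripper_width: 0.0006
```

```bash
python3 - <<'E'
from lseq import *
import cv2
im=r.capture("side")[:,:,::-1]; cv2.imwrite("pics/s24.png",cv2.resize(im[60:310,300:560],None,fx=2,fy=2))
seq(np.arange(.5,.03,-.05))
E
```

```text
t 30.4 tip [[ 0.0012 -0.3391  0.1196]] blade back [[ 0.0008 -0.2591  0.1203]] rpy [ 16.6   0.4 -89.7] F(plate) [1.7 0.2 0.6] w 0.0006
[[-0.002, -0.002, 0.006, 1.3, -0.2, -0.4, -1], [0, 0.05, 0, -0.7, -0, 9, -1], [0, 0.05, 0, -0.7, -0, 9, -1], [0, 0.05, -0, -0.7, 0, 9, -1], [0, 0.05, 0, -0.7, 0, 9, -1], [0, 0.05, 0, -0.7, 0, 9, -1], [0, 0.05, -0, -0.7, 0, 9, -1], [0, 0.05, 0, -0.7, -0, 9, -1], [0, 0.05, -0, -0.7, 0, 9, -1], [0, 0.05, 0, -0.7, 0, 9, -1]]
0.3 3.6 3.8 4.1 4.3 4.5 4.6 4.7 4.7 4.7 [ 19.   3. -36.  -3. -50.  62.]
r 0.182 touch angle 0.47541734192212487
```

View pics/s24.png

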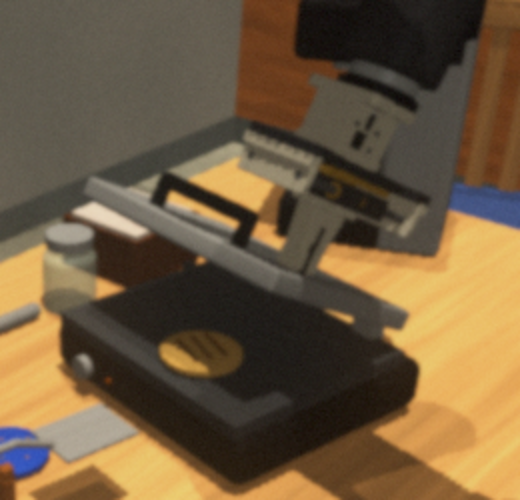

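step_arm(
  deltas=[
    [0,0.04,0,-0.5,0,8,-1],
    [0,0.05,0,-0.7,0,9,-1],
    [0,0.05,0,-0.7,0,9,-1],
    [0,0.05,0,-0.7,0,9,-1],
    [0,0.05,0,-0.7,0,9,-1],
    [0,0.05,0,-0.7,0,9,-1],
    [0,0.05,0,-0.7,0,9,-1],
  ],
)

```text
time_s: 31.15
tcp_pos: [0.4304, -0.0386, 0.1426]
eef_rot: [-179.7, 8.5, -100.6]
contact_force: [-0.6, -1.5, 1.5]
gripper_width: 0.0006
```

```bash
python3 - <<'E'
from lseq import *
seq(np.arange(.1,-.03,-.03))
E
```

```text
t 31.15 tip [[-0.0281 -0.3396  0.0641]] blade back [[-0.0283 -0.2596  0.0645]] rpy [ 36.5   0.3 -89.9] F(plate) [ 1.6 -0.3  1.5] w 0.0006
[[-0.004, 0.049, 0.003, 2, 0.4, 6.5, -1], [0, 0.03, 0, -0.5, 0, 5.4, -1], [-0, 0.03, -0, -0.5, 0, 5.4, -1], [0, 0.03, -0, -0.5, 0, 5.4, -1], [-0, 0.03, 0, -0.5, -0, 5.4, -1]]
4.3 2.8 2.8 2.8 2.7 [ 22.   4. -38.   1. -49.  56.]
r 0.183 touch angle 0.1142795207176941
```

step_arm(
  deltas=[
    [0,0.045,0,1,0,6,-1],
    [0,0.03,0,0,0,5,-1],
    [0,0.03,0,0,0,5,-1],
    [0,0.02,0,0,0,4,-1],
  ],
)

```text
time_s: 31.55
tcp_pos: [0.4309, -0.0355, 0.1217]
eef_rot: [-179.7, 1.0, -100.4]
contact_force: [-22.5, 3.0, 61.6]
gripper_width: 0.0006
```

```bash
python3 - <<'E'
from lseq import *
seq([0])
E
```

```text
t 31.55 tip [[-0.0307 -0.3396  0.045 ]] blade back [[-0.0312 -0.2596  0.0454]] rpy [ 44.    0.3 -89.6] F(plate) [  1.3 -22.6  61.6] w 0.0006
[[-0.005, 0.018, 0.007, 1.5, 0.3, 3.7, -1]]
1.6 [ 21.   3. -37.  -0. -49.  58.]
r 0.183 touch angle -0.0016957669438550926
```

step_arm(
  deltas=[
    [0,0,0,0,0,-3,-1],
    [0,0,0,0,0,-10,-1],
    [0,0,0,0,0,-20,-1],
    [0,0,0,0,0,-30,-1],
    [0,0,0,0,0,-40,-1],
    [0,0,0,0,0,-40,-1],
    [0,0,0,0,0,0,-1],
  ],
)

```text
time_s: 32.25
tcp_pos: [0.4281, -0.0368, 0.2705]
eef_rot: [180.0, 1.0, -100.3]
contact_force: [1.3, -0.6, 0.0]
gripper_width: 0.0005
```

```bash
python3 - <<'E'
from h import *
for n in("side","top"): cv2.imwrite(f"pics/{n}25.png",r.capture(n)[:,:,::-1])
s=r.get_state(); print(s["contact_force"],s["tcp_pos"],s["time_s"])
E
```

```text
[-0.53238366  0.2020331  -0.82445424] [ 0.42588515 -0.03683827  0.2660039 ] 32.35
```

View pics/side25.png

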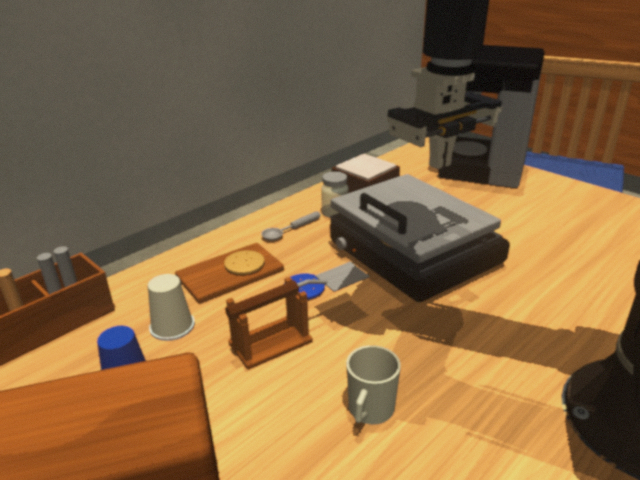

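View pics/top25.png

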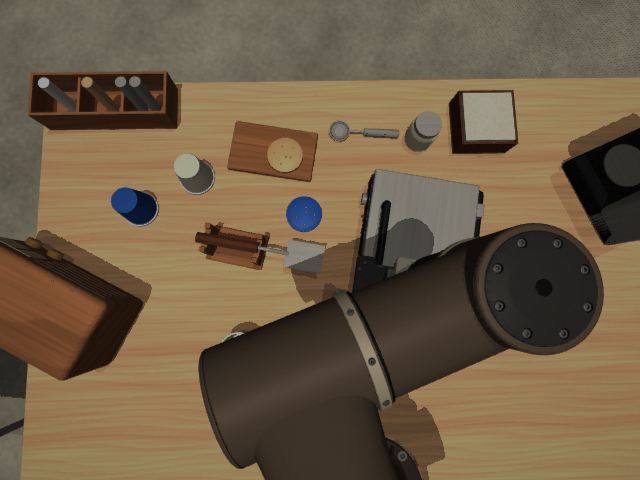

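```bash
python3 - <<'E'
from lid import *
import cv2
im=cv2.imread("pics/side25.png"); x0,y0,S=310,160,4
im=cv2.resize(im[y0:y0+140,x0:x0+200],None,fx=S,fy=S,interpolation=cv2.INTER_CUBIC)
RP=E("z",plyaw)
for th,c in((0,(0,255,0)),(.05,(0,0,255))):
    P=pl+RP.apply([lidpt(th,a,y,.022) for a,y in((.01,-.14),(.235,-.14),(.235,.14),(.01,.14))])
    q=((proj("side",P)+.5-[x0,y0])*S-.5).astype(int); cv2.polylines(im,[q.reshape(-1,1,2)],True,c,1)
cv2.imwrite("pics/s25z.png",im)
E
```

```text
t 32.35 tip [[-0.0282 -0.3443  0.192 ]] blade back [[-0.0288 -0.2643  0.1914]] rpy [ 44.1  -0.4 -89.6] F(plate) [-0.1 -0.6 -0.8] w 0.0004
```

View pics/s25z.png

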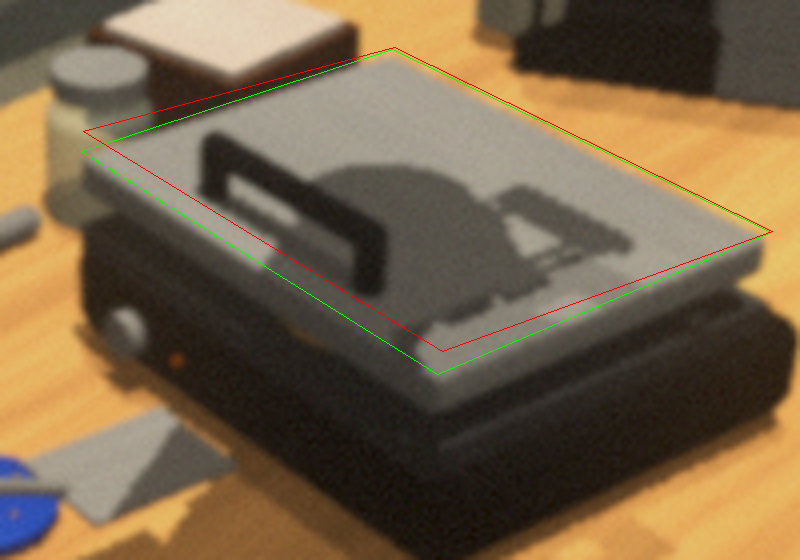

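Lid matches the fully shut (green) outline. The turner lies in its rest and the gripper is clear, so I'll let the arm settle and hand in.

step_arm(
  deltas=[
    [0,0,0,0,0,0,-1],
    [0,0,0,0,0,0,-1],
    [0,0,0,0,0,0,-1],
  ],
)

```text
time_s: 32.65
tcp_pos: [0.4241, -0.0371, 0.2633]
eef_rot: [179.3, 0.8, -100.4]
contact_force: [0.6, -0.4, 0.4]
gripper_width: 0.0006
```

```bash
python3 -c "
from plant import r
print(r.close_job())"
```

```text
the job is handed in; nothing more can be done
None
```

The job is done and handed in at about 33 s of the 72 s allowed; the hand-in reported no verdict.

**What I did:** I took the turner from its rest with a 45° grip and slid its blade under the oatcake against the stop bar. I then lifted and turned it, and rolled the blade so the oatcake stood on edge and toppled over upside down. I laid the turner back in its rest and lowered the lid by pushing on its outer face with the shut fingertips.

**Last checks:**
- **Oatcake:** Its marked underside faced up at plate x ≈ -46 mm, y ≈ -29 mm, wholly on the plate. I last saw it before the lid closed; the shut lid now hides it.
- **Turner:** It lies in its rest as in the first picture.
- **Lid:** Its outline in the side picture matches the fully shut model.
- **Other things:** They look unmoved in the last top and side pictures, though the arm partly hides the mug in the top one.
- **Gripper:** It was clear of everything, with only force noise at hand-in.

**What disagreed:**
- **Press force:** When the lid reached its stop, the wrist force rose briefly to about 65 N through the fingertips. That is below the 120 N wrist limit. It is above the 40 N limit for the arm and gripper body; I take that limit not to cover the fingers, but I could not confirm it.
- **Cameras:** The two cameras differed by about 5–8 mm on the rest. I used a value in between, and the grasp and the placing fitted it.

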